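# Refit the cool-grip coils and end knobs of the pan lids

## Robot

A 6-joint arm with a two-finger parallel gripper is mounted at the origin on a cart in front of the work surface, level with it; the furniture and walls round the work are solid. World frame = base frame: x ahead of the robot, y to its left, z up, the work surface at z = 0. Lengths are in mm, angles in rad, forces in N, time in s.
With the tool pointing down it reaches from about 425 to 950 mm from the base axis. Payload 3.5 kg.
Tool frame: the origin (TCP) lies on the centre line of the jaws, within the pads' length; the fingertips stand 19 mm ahead of it and the grasp point (between the pads) is the TCP; x points along the fingers, y is the direction in which the jaws open and shut, and the axes are right-handed (so a half turn about x gives the same grasp; the last joint's range is limited). The gripper opens to 85 mm and grips with 20 to 120 N. Pads are 22 mm wide; open, the fingers measure 114 mm over their backs; the gripper's body (76 mm by 85 mm) begins 54 mm behind the grasp point. The pads swing forward as they close: fully open they stand 13 mm farther back than shut.
Start: joints at [-1.462, 0.286, 1.577, -0, 1.279, -0.15], TCP at [172.771, -652.5, 250.325] pointing down, gripper open.
Joint ranges: [-2.77, 2.77], [-0.9, 2.22], [0.21, 2.48], [-1.53, 4.67], [0.24, 2.81], [-2.84, 2.84]. Speed limits (rad/s): [2.79, 2.79, 3.14, 3.14, 3.14, 3.14].

## Interface

Orientations are given as a rotation vector (axis times angle).
In Python, from plant import sense, read_camera, camera_info, finish_job, recognise, place_of gives the robot as it stands. The module is installed in compiled form; this text tells all that it offers.
- The arm moves only by the tool step_arm, never from a script. Its argument "plan" is a list of rows, each a list of 7 numbers: the opening, from 0 (shut) to 1 (fully open), then the shift along the tool's x, y, z in mm, then the turn, a rotation vector about the tool's x, y, z in rad. A call has 1 to 5 rows; each row shifts and turns the commanded pose from where the row before left it, along the tool's axes as they then stand; what a row does not reach is not made up. A row lasts 1/8 s, in which the tool goes at most 62.5 mm and 10.7 degrees, less where a joint would pass 70% of its speed; a pose out of reach is approached as far as the arm can. A call is refused whole if a number of a shift passes 62.5 or a number of a turn 0.188, either way. A call with a gripper value outside its range is refused whole. The fingers move at their own pace and stop on an object; the grip force is fixed at half the most. Time passes only in rows, so rows that do not move let the fingers close. It gives the time, the measured TCP pose, the force and the opening at its end, in the units of the state.
- sense(): the state, without advancing time (a new reading comes with each control period).
- read_camera(name): name is "scene" or "side" or "wrist"; returns the picture (420x560x3 uint8, red, green, blue); there is no depth.
- camera_info(name): a dict with "fx", "fy", "cx", "cy" (pixels), "dist" ([k1, k2, p1, p2, k3] as OpenCV has them; the pictures are not rectified), "extrinsics" (4x4, takes a point from world to camera coordinates). Camera axes: x right, y up, looking along -z (the intrinsics and any distortion apply to the point x, -y, -z); pixel columns grow to the right and rows downward; lengths in mm; the calibration is good to about 2 mm. A picture is of the moment at which its call begins: read the wrist's pose just before it. camera_info takes no time and is no camera call; for the wrist camera it gives the pose at the moment of the call.
- finish_job(): hands the job in, once; it reports no verdict.
Trained networks look in the newest picture that a camera, given by its name, has taken for a name from the list of things; names that differ only in an ending like _2 or _b are one class to them, and where a whole thing is asked for, a point or a joint stands for the part that bears it (a point fixed in the world has none). Each returns a list of dicts, best first, with "confidence" (0 to 1); they miss things now and then, are a little off and sometimes report something else, mostly with a low value. They report only what shows in the picture. A call takes as long as a camera call. They do not tell look-alikes from the thing itself.
- recognise(camera, name): "location" ([column, row] as shares, 0 to 1, of the picture: columns of its width, rows of its height, amid what is visible of it).
- place_of(camera, name): "location" ([column, row] as shares, 0 to 1, of the picture: columns of its width, rows of its height: a listed point, or the origin of a listed thing).
The state is a dict: "clock": time; "joint_positions": joint angles; "joint_vel": joint speeds; "effort": joint torques, N m; "ee_pos": TCP position; "ee_rot": TCP orientation; "ft_force": force on the tool from outside, world axes, zero at the start; "moment": the same for the moment, N m; "grip_width": finger opening in mm.
Only numpy, scipy, OpenCV 4.12 (cv2) and the standard library are available. Lean on these libraries where they do the work, as an engineer would, in place of code of your own. Each camera call takes 0.05 s, during which the arm holds its last target.

## Task

The cast pan lids on the worktop have been washed and need their cool-grips back: press the big brass thumb latch of the oak box beside the pan lids so that its sprung lid pops open, thread one coil over the post of every pan lid, right down until it rests on the lid (twist it a little wherever it snags on the square post), and seat one end knob on each post's tip above the coil, so that it cannot come off. When every pan lid has both, swing the box lid down until it snaps shut and stays latched; spare coils and knobs stay in the box, the pan lids stay lying flat, and the dotted mug and the whisk are left alone.

Things in the scene. Friction and masses are not known exactly. Their poses are not given: they have to be found in the camera images.
- box: Oak box with sprung hinged lid, 160 x 240 x 85 mm, fixed. Origin: centre of its underside; x from its front (latch) to its back (hinge), y to its left seen from the front, z up. Floor z = 6 mm, rim z = 62 mm; inside x -69 to 73, y -111 to 111 mm. Two dividers, 5 mm thick, up to z = 36 mm, at y = -38.5 and 38.5 mm make three compartments, in each a knob (front left) and a coil (back right). A brass latch sticks out in front to x = -136 mm.
- box_lid (a joint): Opening angle of the box lid, rad: 0 shut, 1.75 fully open (leaning back a little). Springs swing it open as soon as the latch lets go and hold it there (about 2 N at the front edge); only the latch keeps it shut.
- box_hinge (a point): Middle of the lid's hinge axis, at the back of the box: x = 82, y = 0, z = 62.5 mm in the box's frame; the axis runs along the box's y.
- box_lid_front (a point): Middle of the front edge of the lid's flat outer face (160 x 240 mm), moving with the lid; shut it is at x = -78, z = 85 mm in the box's frame. To shut, push on the outer face. Near the end the lid meets the latch hook: about 6 N (10 is plenty) down on the top within 20 mm of the front edge drives it past the hook, which snaps over.
- latch_pad (a point): Middle of the ribbed top of the brass thumb pad in front of the box (28 mm wide, 20 mm long), to be pressed straight down; at rest 57 mm above the worktop, 124 mm in front of the box's origin. The hook rises to 95 mm above the worktop, 22 mm or more behind this point.
- latch (a joint): Angle of the sprung thumb latch in rad: 0 at rest, grows as the pad is pressed, 0.45 at its stop (pad down about 12 mm, about 4 N). It lets go of the lid at about 0.15 and springs back to 0 when released.
- coil_1_mid (a point): Centre (half-way up) of a cool-grip coil: a stiff steel coil spring (acts as one rigid piece), 46 mm long, 20 mm over the wire, clear bore 13 mm, 30 g; z is its axis. Starts standing on end in the right-hand (seen from the front, box y = -76 mm) compartment of the oak box. All three are alike and fit every lid. Grip it across its diameter.
- coil_2_mid (a point): Centre (half-way up) of a cool-grip coil: a stiff steel coil spring (acts as one rigid piece), 46 mm long, 20 mm over the wire, clear bore 13 mm, 30 g; z is its axis. Starts standing on end in the middle compartment of the oak box. All three are alike and fit every lid. Grip it across its diameter.
- coil_3_mid (a point): Centre (half-way up) of a cool-grip coil: a stiff steel coil spring (acts as one rigid piece), 46 mm long, 20 mm over the wire, clear bore 13 mm, 30 g; z is its axis. Starts standing on end in the left-hand (box y = +76 mm) compartment of the oak box. All three are alike and fit every lid. Grip it across its diameter.
- knob_1_mid (a point): Centre (half-way up) of a black push-on end knob, 30 mm high, z up its axis, 25 g: its upper half is round, 26 mm across; its slimmer neck (21 mm) has a blind bore 9.5 mm wide and 14 mm deep from below that goes loosely over a post's round tip. Starts standing, bore down, beside the coil in the right-hand compartment of the oak box. All three are alike. Grip its upper half.
- knob_2_mid (a point): Centre (half-way up) of a black push-on end knob, 30 mm high, z up its axis, 25 g: its upper half is round, 26 mm across; its slimmer neck (21 mm) has a blind bore 9.5 mm wide and 14 mm deep from below that goes loosely over a post's round tip. Starts standing, bore down, beside the coil in the middle compartment of the oak box. All three are alike. Grip its upper half.
- knob_3_mid (a point): Centre (half-way up) of a black push-on end knob, 30 mm high, z up its axis, 25 g: its upper half is round, 26 mm across; its slimmer neck (21 mm) has a blind bore 9.5 mm wide and 14 mm deep from below that goes loosely over a post's round tip. Starts standing, bore down, beside the coil in the left-hand compartment of the oak box. All three are alike. Grip its upper half.
- lid_small: Small dark cast pan lid, 112 mm across, 0.7 kg, loose, flat on the worktop (at times absent). Origin: centre of its underside, z up. A flat boss 34 mm wide rises to z = 18 mm (the rest is lower); on it the upright steel post: 8 mm square (11 mm over corners) from z = 18 to 62 mm, then a round 6.4 mm tip to z = 77 mm. Coil home: on the boss, its centre at z = 41 mm. Knob home: over the tip, foot on the coil's top end (z = 64 mm), its centre at z = 79 mm.
- lid_medium: Medium dark cast pan lid, 124 mm across, 0.7 kg, loose, flat on the worktop (at times absent). Origin: centre of its underside, z up. A flat boss 34 mm wide rises to z = 18 mm (the rest is lower); on it the upright steel post: 8 mm square (11 mm over corners) from z = 18 to 62 mm, then a round 6.4 mm tip to z = 77 mm. Coil home: on the boss, its centre at z = 41 mm. Knob home: over the tip, foot on the coil's top end (z = 64 mm), its centre at z = 79 mm.
- lid_large: Large dark cast pan lid, 136 mm across, 0.7 kg, loose, flat on the worktop (at times absent). Origin: centre of its underside, z up. A flat boss 34 mm wide rises to z = 18 mm (the rest is lower); on it the upright steel post: 8 mm square (11 mm over corners) from z = 18 to 62 mm, then a round 6.4 mm tip to z = 77 mm. Coil home: on the boss, its centre at z = 41 mm. Knob home: over the tip, foot on the coil's top end (z = 64 mm), its centre at z = 79 mm.
- mug_a: Dotted mug, 82 x 117 x 91 mm, standing at the left; to be left alone. Origin: under its middle.
- whisk: Whisk with a yellow handle, 269 mm long, lying at the right of the box; to be left alone.
Mind the look-alikes: they are no part of the job. What is shaped like the lid_large but red is not meant.

How it is judged (in metres and radians):
On the way, in this order (a step that is already met when the one before it is completed fails the run):
1. the latch is pressed and the box lid pops wide open (value of joint box_lid above 1.2 rad), for 0.2 s.
2. every pan lid on the worktop has a coil home on its post and a knob home on the tip (((horizontal distance between coil_1_mid and lid_small below 0.006 m and z of coil_1_mid in the frame of lid_small between 0.036 and 0.046 m and angle between the z axis of coil_1_mid and the z axis of lid_small, either way round below 0.15 rad) or (horizontal distance between coil_2_mid and lid_small below 0.006 m and z of coil_2_mid in the frame of lid_small between 0.036 and 0.046 m and angle between the z axis of coil_2_mid and the z axis of lid_small, either way round below 0.15 rad) or (horizontal distance between coil_3_mid and lid_small below 0.006 m and z of coil_3_mid in the frame of lid_small between 0.036 and 0.046 m and angle between the z axis of coil_3_mid and the z axis of lid_small, either way round below 0.15 rad)) and ((horizontal distance between coil_1_mid and lid_medium below 0.006 m and z of coil_1_mid in the frame of lid_medium between 0.036 and 0.046 m and angle between the z axis of coil_1_mid and the z axis of lid_medium, either way round below 0.15 rad) or (horizontal distance between coil_2_mid and lid_medium below 0.006 m and z of coil_2_mid in the frame of lid_medium between 0.036 and 0.046 m and angle between the z axis of coil_2_mid and the z axis of lid_medium, either way round below 0.15 rad) or (horizontal distance between coil_3_mid and lid_medium below 0.006 m and z of coil_3_mid in the frame of lid_medium between 0.036 and 0.046 m and angle between the z axis of coil_3_mid and the z axis of lid_medium, either way round below 0.15 rad)) and ((horizontal distance between coil_1_mid and lid_large below 0.006 m and z of coil_1_mid in the frame of lid_large between 0.036 and 0.046 m and angle between the z axis of coil_1_mid and the z axis of lid_large, either way round below 0.15 rad) or (horizontal distance between coil_2_mid and lid_large below 0.006 m and z of coil_2_mid in the frame of lid_large between 0.036 and 0.046 m and angle between the z axis of coil_2_mid and the z axis of lid_large, either way round below 0.15 rad) or (horizontal distance between coil_3_mid and lid_large below 0.006 m and z of coil_3_mid in the frame of lid_large between 0.036 and 0.046 m and angle between the z axis of coil_3_mid and the z axis of lid_large, either way round below 0.15 rad)) and ((horizontal distance between knob_1_mid and lid_small below 0.005 m and z of knob_1_mid in the frame of lid_small between 0.075 and 0.083 m and angle between the z axis of knob_1_mid and the z axis of lid_small, either way round below 0.15 rad) or (horizontal distance between knob_2_mid and lid_small below 0.005 m and z of knob_2_mid in the frame of lid_small between 0.075 and 0.083 m and angle between the z axis of knob_2_mid and the z axis of lid_small, either way round below 0.15 rad) or (horizontal distance between knob_3_mid and lid_small below 0.005 m and z of knob_3_mid in the frame of lid_small between 0.075 and 0.083 m and angle between the z axis of knob_3_mid and the z axis of lid_small, either way round below 0.15 rad)) and ((horizontal distance between knob_1_mid and lid_medium below 0.005 m and z of knob_1_mid in the frame of lid_medium between 0.075 and 0.083 m and angle between the z axis of knob_1_mid and the z axis of lid_medium, either way round below 0.15 rad) or (horizontal distance between knob_2_mid and lid_medium below 0.005 m and z of knob_2_mid in the frame of lid_medium between 0.075 and 0.083 m and angle between the z axis of knob_2_mid and the z axis of lid_medium, either way round below 0.15 rad) or (horizontal distance between knob_3_mid and lid_medium below 0.005 m and z of knob_3_mid in the frame of lid_medium between 0.075 and 0.083 m and angle between the z axis of knob_3_mid and the z axis of lid_medium, either way round below 0.15 rad)) and ((horizontal distance between knob_1_mid and lid_large below 0.005 m and z of knob_1_mid in the frame of lid_large between 0.075 and 0.083 m and angle between the z axis of knob_1_mid and the z axis of lid_large, either way round below 0.15 rad) or (horizontal distance between knob_2_mid and lid_large below 0.005 m and z of knob_2_mid in the frame of lid_large between 0.075 and 0.083 m and angle between the z axis of knob_2_mid and the z axis of lid_large, either way round below 0.15 rad) or (horizontal distance between knob_3_mid and lid_large below 0.005 m and z of knob_3_mid in the frame of lid_large between 0.075 and 0.083 m and angle between the z axis of knob_3_mid and the z axis of lid_large, either way round below 0.15 rad))), for 0.4 s.
3. the box lid is shut and latched (value of joint box_lid below 0.03 rad and value of joint latch below 0.06 rad), for 0.3 s.
At the end, for the whole second after the job is handed in: Each pan lid present lies flat (0.05 rad) and still; on its axis (0.15 rad) a coil (6 mm; centre 36 to 46 mm above the lid's underside, home is 41) and a knob (5 mm; 75 to 83 mm, home is 79). Other coils and knobs are in the box, which is shut (under 0.03 rad, latch under 0.06 rad) (all of step 2 and all of step 3 and angle between each of lid_small, lid_medium, lid_large's own z axis and vertical below 0.05 rad and linear speed of each of lid_small, lid_medium, lid_large below 0.02 m/s and ((x of coil_1_mid in the frame of box between -0.07 and 0.073 m and y of coil_1_mid in the frame of box between -0.112 and 0.112 m and z of coil_1_mid in the frame of box between 0.004 and 0.062 m) or (horizontal distance between coil_1_mid and lid_small below 0.006 m and z of coil_1_mid in the frame of lid_small between 0.036 and 0.046 m and angle between the z axis of coil_1_mid and the z axis of lid_small, either way round below 0.15 rad) or (horizontal distance between coil_1_mid and lid_medium below 0.006 m and z of coil_1_mid in the frame of lid_medium between 0.036 and 0.046 m and angle between the z axis of coil_1_mid and the z axis of lid_medium, either way round below 0.15 rad) or (horizontal distance between coil_1_mid and lid_large below 0.006 m and z of coil_1_mid in the frame of lid_large between 0.036 and 0.046 m and angle between the z axis of coil_1_mid and the z axis of lid_large, either way round below 0.15 rad)) and ((x of coil_2_mid in the frame of box between -0.07 and 0.073 m and y of coil_2_mid in the frame of box between -0.112 and 0.112 m and z of coil_2_mid in the frame of box between 0.004 and 0.062 m) or (horizontal distance between coil_2_mid and lid_small below 0.006 m and z of coil_2_mid in the frame of lid_small between 0.036 and 0.046 m and angle between the z axis of coil_2_mid and the z axis of lid_small, either way round below 0.15 rad) or (horizontal distance between coil_2_mid and lid_medium below 0.006 m and z of coil_2_mid in the frame of lid_medium between 0.036 and 0.046 m and angle between the z axis of coil_2_mid and the z axis of lid_medium, either way round below 0.15 rad) or (horizontal distance between coil_2_mid and lid_large below 0.006 m and z of coil_2_mid in the frame of lid_large between 0.036 and 0.046 m and angle between the z axis of coil_2_mid and the z axis of lid_large, either way round below 0.15 rad)) and ((x of coil_3_mid in the frame of box between -0.07 and 0.073 m and y of coil_3_mid in the frame of box between -0.112 and 0.112 m and z of coil_3_mid in the frame of box between 0.004 and 0.062 m) or (horizontal distance between coil_3_mid and lid_small below 0.006 m and z of coil_3_mid in the frame of lid_small between 0.036 and 0.046 m and angle between the z axis of coil_3_mid and the z axis of lid_small, either way round below 0.15 rad) or (horizontal distance between coil_3_mid and lid_medium below 0.006 m and z of coil_3_mid in the frame of lid_medium between 0.036 and 0.046 m and angle between the z axis of coil_3_mid and the z axis of lid_medium, either way round below 0.15 rad) or (horizontal distance between coil_3_mid and lid_large below 0.006 m and z of coil_3_mid in the frame of lid_large between 0.036 and 0.046 m and angle between the z axis of coil_3_mid and the z axis of lid_large, either way round below 0.15 rad)) and ((x of knob_1_mid in the frame of box between -0.07 and 0.073 m and y of knob_1_mid in the frame of box between -0.112 and 0.112 m and z of knob_1_mid in the frame of box between 0.004 and 0.062 m) or (horizontal distance between knob_1_mid and lid_small below 0.005 m and z of knob_1_mid in the frame of lid_small between 0.075 and 0.083 m and angle between the z axis of knob_1_mid and the z axis of lid_small, either way round below 0.15 rad) or (horizontal distance between knob_1_mid and lid_medium below 0.005 m and z of knob_1_mid in the frame of lid_medium between 0.075 and 0.083 m and angle between the z axis of knob_1_mid and the z axis of lid_medium, either way round below 0.15 rad) or (horizontal distance between knob_1_mid and lid_large below 0.005 m and z of knob_1_mid in the frame of lid_large between 0.075 and 0.083 m and angle between the z axis of knob_1_mid and the z axis of lid_large, either way round below 0.15 rad)) and ((x of knob_2_mid in the frame of box between -0.07 and 0.073 m and y of knob_2_mid in the frame of box between -0.112 and 0.112 m and z of knob_2_mid in the frame of box between 0.004 and 0.062 m) or (horizontal distance between knob_2_mid and lid_small below 0.005 m and z of knob_2_mid in the frame of lid_small between 0.075 and 0.083 m and angle between the z axis of knob_2_mid and the z axis of lid_small, either way round below 0.15 rad) or (horizontal distance between knob_2_mid and lid_medium below 0.005 m and z of knob_2_mid in the frame of lid_medium between 0.075 and 0.083 m and angle between the z axis of knob_2_mid and the z axis of lid_medium, either way round below 0.15 rad) or (horizontal distance between knob_2_mid and lid_large below 0.005 m and z of knob_2_mid in the frame of lid_large between 0.075 and 0.083 m and angle between the z axis of knob_2_mid and the z axis of lid_large, either way round below 0.15 rad)) and ((x of knob_3_mid in the frame of box between -0.07 and 0.073 m and y of knob_3_mid in the frame of box between -0.112 and 0.112 m and z of knob_3_mid in the frame of box between 0.004 and 0.062 m) or (horizontal distance between knob_3_mid and lid_small below 0.005 m and z of knob_3_mid in the frame of lid_small between 0.075 and 0.083 m and angle between the z axis of knob_3_mid and the z axis of lid_small, either way round below 0.15 rad) or (horizontal distance between knob_3_mid and lid_medium below 0.005 m and z of knob_3_mid in the frame of lid_medium between 0.075 and 0.083 m and angle between the z axis of knob_3_mid and the z axis of lid_medium, either way round below 0.15 rad) or (horizontal distance between knob_3_mid and lid_large below 0.005 m and z of knob_3_mid in the frame of lid_large between 0.075 and 0.083 m and angle between the z axis of knob_3_mid and the z axis of lid_large, either way round below 0.15 rad))); the robot touches nothing.
It fails at once if the dotted mug or the whisk is pushed more than 3 cm (distance of any of mug_a, whisk from where it was at the start of the episode above 0.03 m).
Of lid_small, lid_medium, lid_large only 2 to 3 are there at a start; the rules pass over those that are not, and their reading is None.
At some moment in a run one of lid_small, lid_medium, lid_large may be knocked a few centimetres aside while the robot is not near it.
It also fails if it takes over 210 s, if anything falls off the work surface, if the arm or the gripper's body presses on something with over 40 N, if the wrist force passes 120 N, or if a joint passes its speed limit or range.

## Working session

There is one attempt and no reset: what is moved stays moved. The work goes in short steps, Python scripts to look and compute and a tool call to move; the robot and the scene stay as the last step left them, time stands still between calls to the robot, and variables do not carry over. Pictures are saved under pics/ and viewed, and the job is handed in when it is done.

Besides the shell and the picture viewer there is one more tool, called after "Call:" as name([rows], argument=value, ...), one row to a line, values as JSON. step_arm: Moves the arm, as the interface text tells. Its arguments: {"type":"object","properties":{"plan":{"type":"array"}},"required":["plan"]}

```bash
ls; mkdir -p pics
python3 - <<'E'
from plant import *
import cv2,json
print(sense())
for c in ["scene","side","wrist"]:
    im=read_camera(c); cv2.imwrite(f"pics/{c}0.png",im[:,:,::-1])
    i=camera_info(c); print(c,i)
E
```

```text
pics
{'clock': 0.0, 'joint_positions': array([-1.46200284e+00,  2.87200712e-01,  1.57817049e+00, -2.12913331e-05,
        1.27858138e+00, -1.49994523e-01]), 'joint_vel': array([-0.00010048,  0.0009106 , -0.00091891,  0.00083621, -0.0001105 ,
       -0.00139001]), 'effort': array([ 1.57800874e-03, -4.05979264e+01, -2.92626518e+01, -8.23748110e-05,
        5.86567287e-03, -2.87906275e-06]), 'ee_pos': array([ 172.69966431, -651.90625368,  248.92727312]), 'ee_rot': array([ 2.08447362,  0.2737167 , -2.08441427]), 'ft_force': array([ 0.41877215, -0.38023804,  0.21668366]), 'moment': array([ 0.00556934, -0.0355881 ,  0.0264655 ]), 'grip_width': 85.06120425757952}
scene {'fx': 528.2648277011899, 'fy': 528.2648277011899, 'cx': 284.4311455930277, 'cy': 207.42702199104934, 'dist': array([0.05355365, 0.        , 0.        , 0.        , 0.        ]), 'extrinsics': array([[ 4.15826259e-01, -9.09334486e-01,  1.41178804e-02,
        -2.48124093e+02],
       [ 4.90540884e-01,  2.37335419e-01,  8.38475724e-01,
        -3.44345936e+02],
       [-7.65805565e-01, -3.41734826e-01,  5.44756042e-01,
       
[... 498 characters left out ...]
9e-01,  2.76723048e-02,  6.96749485e-01,
        -1.38376016e+03],
       [ 0.00000000e+00,  0.00000000e+00,  0.00000000e+00,
         1.00000000e+00]])}
wrist {'fx': 334.5135729845084, 'fy': 334.5135729845084, 'cx': 277.34543465956085, 'cy': 211.91561404797093, 'dist': array([-0.06003707,  0.        ,  0.        ,  0.        ,  0.        ]), 'extrinsics': array([[ 2.55763992e-01, -9.66737538e-01, -1.82008196e-03,
        -6.74241688e+02],
       [ 9.28018750e-01,  2.46047020e-01, -2.79717828e-01,
         3.61223987e+01],
       [ 2.70861550e-01,  6.98526781e-02,  9.60080530e-01,
        -3.79080334e+02],
       [ 0.00000000e+00,  0.00000000e+00,  0.00000000e+00,
         1.00000000e+00]])}
```

View pics/scene0.png

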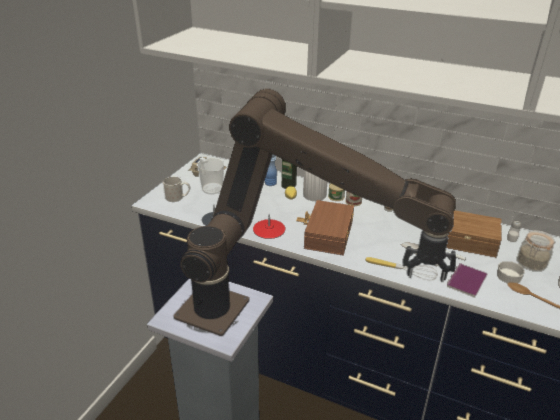

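View pics/side0.png

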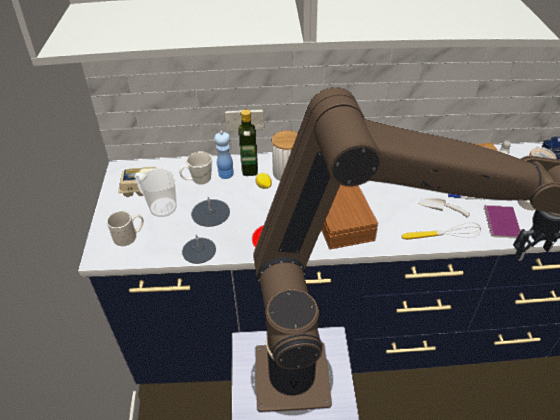

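View pics/wrist0.png

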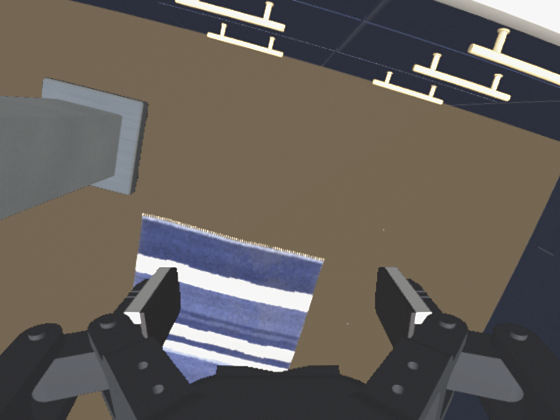

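```bash
cat > h.py <<'E'
import numpy as np, cv2
from plant import *
from scipy.spatial.transform import Rotation as R
def info(c):
    i=camera_info(c); K=np.array([[i['fx'],0,i['cx']],[0,i['fy'],i['cy']],[0,0,1.]])
    return K,np.array(i['dist'],float),np.array(i['extrinsics'])
def proj(P,I):
    K,d,E=I; P=np.atleast_2d(P)@E[:3,:3].T+E[:3,3]; P=P*[1,-1,-1]
    return cv2.projectPoints(P.reshape(-1,1,3),np.zeros(3),np.zeros(3),K,d)[0].reshape(-1,2)
def ray(px,I):
    K,d,E=I
    u=cv2.undistortPoints(np.array(px,float).reshape(1,1,2),K,d).reshape(2)
    v=E[:3,:3].T@np.array([u[0],-u[1],-1.]); o=-E[:3,:3].T@E[:3,3]
    return o,v/np.linalg.norm(v)
def onz(px,I,z):
    o,v=ray(px,I); return o+v*(z-o[2])/v[2]
def tri(obs):
    A=np.zeros((3,3));b=np.zeros(3)
    for px,I in obs:
        o,v=ray(px,I);M=np.eye(3)-np.outer(v,v);A+=M;b+=M@o
    return np.linalg.solve(A,b)
def pl(c,name,n=4,minc=0.2,f=place_of):
    return [(np.array(r['location'])*[560,420],r['confidence']) for r in f(c,name)][:n] 
def shot(c,name):
    im=read_camera(c); cv2.imwrite(f"pics/{name}.png",im[:,:,::-1]); return im
def toolmove(dp_world=None,s=None):
    s=s or sense(); return R.from_rotvec(s['ee_rot']).as_matrix().T@np.array(dp_world)
def st():
    s=sense(); print('t',round(s['clock'],2),'pos',s['ee_pos'].round(1),'rotm x,y',R.from_rotvec(s['ee_rot']).as_matrix()[:,:2].T.round(3).tolist(),'F',s['ft_force'].round(1),'w',round(s['grip_width'],1),'q',s['joint_positions'].round(2)); return s
E
python3 - <<'E'
from h import *
Z={'box':0,'latch_pad':57,'box_hinge':62.5,'box_lid_front':85,'lid_small':0,'lid_medium':0,'lid_large':0,'mug_a':0,'whisk':10}
for c in ['scene','side']:
    I=info(c)
    for n,z in Z.items():
        for p,cf in pl(c,n): 
            if cf>.15: print(c,n,p.round(1),round(cf,2),onz(p,I,z).round(0))
print(sense()['clock'])
import cv2
for c,b in [('scene',(130,140,560,300)),('side',(80,140,560,300))]:
    im=cv2.imread(f'pics/{c}0.png')[b[1]:b[3],b[0]:b[2]]
    cv2.imwrite(f'pics/{c}0c.png',cv2.resize(im,None,fx=1.65,fy=1.65,interpolation=2))
E
```

```text
scene box [328.8 233.8] 0.7 [ 581. -208.    0.]
scene box [309.3 213.4] 0.28 [687. -78.   0.]
scene box [398.  269.4] 0.18 [ 480. -524.    0.]
scene latch_pad [298.7 221.6] 0.44 [532. -93.  57.]
scene box_hinge [349.7 222.6] 0.61 [ 608. -285.   62.]
scene box_lid_front [312.6 214.4] 0.62 [ 566. -139.   85.]
scene lid_small [211.2 218. ] 0.67 [471. 288.   0.]
scene lid_medium [349.2 223.7] 0.47 [ 687. -261.    0.]
scene lid_large [274.  226.6] 0.74 [530.  17.   0.]
scene mug_a [177.5 196.2] 0.72 [556. 517.   0.]
scene whisk [399.2 268.5] 0.63 [ 474. -528.   10.]
side box [339.  220.7] 0.74 [ 569. -203.    0.]
side box [130.7 235.2] 0.42 [549. 506.   0.]
side box_hinge [361.9 202.2] 0.6 [ 590. -279.   62.]
side box_lid_front [318.5 202.5] 0.83 [ 574. -130.   85.]
side lid_small [200.5 252.4] 0.87 [456. 263.   0.]
side mug_a [131.2 237.6] 0.87 [537. 502.   0.]
side whisk [440.9 239.1] 0.78 [ 451. -525.   10.]
side whisk [208.4 213.6] 0.63 [625. 244.  10.]
1.05
```

View pics/scene0c.png

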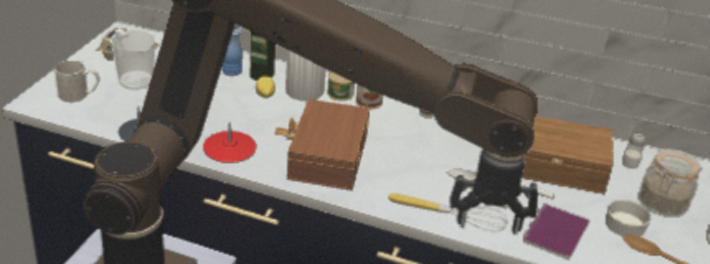

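View pics/side0c.png

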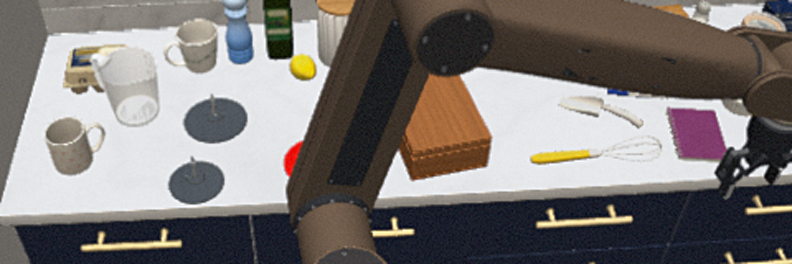

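Run:
```python
from h import *
s=st(); M=R.from_rotvec(s['ee_rot']).as_matrix(); E=info('wrist')[2]
o=-E[:3,:3].T@E[:3,3]
print('cam in tool',M.T@(o-s['ee_pos']),'look',M.T@(-E[2,:3]),'right',M.T@E[0,:3], 'M',M.round(3))
```

```text
t 1.05 pos [ 172.7 -652.5  250.3] rotm x,y [[-0.0, -0.0, -1.0], [0.256, -0.967, 0.0]] F [-0.7 -0.  -0.2] w 85.3 q [-1.46  0.29  1.58 -0.    1.28 -0.15]
cam in tool [-123.56824336    0.17084836  -71.2111781 ] look [ 9.60009330e-01 -1.00814616e-05  2.79968008e-01] right [-8.05303370e-06  9.99999998e-01  6.36231589e-05] M [[-0.     0.256 -0.967]
 [-0.    -0.967 -0.256]
 [-1.     0.     0.   ]]
```

Call:
step_arm([
  [1, -7, -42, -39, 0, 0, 0],
  [1, -7, -42, -39, 0, 0, 0],
  [1, -7, -42, -39, 0, 0, 0],
  [1, -7, -42, -39, 0, 0, 0],
  [1, -7, -42, -39, 0, 0, 0],
])

```text
clock: 1.68
ee_pos: [308.1, -397.9, 285.8]
ee_rot: [2.084, 0.27, -2.083]
ft_force: [0.7, -0.3, 0.3]
grip_width: 85.1
```

Call:
step_arm([
  [0, -7, -42, -39, 0, 0, 0],
  [0, -7, -42, -39, 0, 0, 0],
  [0, -7, -42, -39, 0, 0, 0],
  [0, -7, -42, -39, 0, 0, 0],
  [0, -7, -42, -39, 0, 0, 0],
])

```text
clock: 2.3
ee_pos: [442.9, -144.9, 321.0]
ee_rot: [2.084, 0.27, -2.082]
ft_force: [0.5, -0.5, 0.5]
grip_width: 0.2
```

Call:
step_arm([
  [0, -7, -42, -39, 0, 0, 0],
  [0, -7, -42, -39, 0, 0, 0],
  [0, 0, 0, 0, 0, 0, 0],
])

```text
clock: 2.68
ee_pos: [497.3, -42.4, 335.2]
ee_rot: [2.082, 0.277, -2.078]
ft_force: [-1.1, -1.3, -0.4]
grip_width: 0.3
```

```bash
cat > survey.py <<'E'
import sys
from h import *
tag=sys.argv[1]
st()
Z={'box':0,'latch_pad':57,'box_hinge':62.5,'box_lid_front':85,'lid_small':0,'lid_medium':0,'lid_large':0}
for c in ['wrist','scene','side']:
    I=info(c); shot(c,c+tag)
    for n,z in Z.items():
        for p,cf in pl(c,n): 
            if cf>.3: print(c,n,p.round(1),round(cf,2),onz(p,I,z).round(0))
E
python3 survey.py 1
```

```text
t 2.67 pos [497.3 -42.4 335.2] rotm x,y [[0.002, 0.0, -1.0], [0.262, -0.965, 0.0]] F [-1.1 -1.3 -0.4] w 0.3 q [-0.29 -0.17  1.9   0.    1.41  1.02]
wrist box [411.4 146.4] 0.59 [ 575. -211.    0.]
wrist latch_pad [323.8 140.3] 0.74 [553. -84.  57.]
wrist box_hinge [490.4 156.5] 0.59 [ 590. -285.   62.]
wrist box_lid_front [368.6 142.9] 0.56 [ 564. -129.   85.]
wrist lid_small [ 54.7 129.3] 0.63 [472. 267.   0.]
wrist lid_large [225.  142.9] 0.93 [513.  35.   0.]
scene box [331.5 234.8] 0.93 [ 579. -221.    0.]
scene latch_pad [297.6 221.1] 0.4 [533. -87.  57.]
scene lid_large [272.1 230.3] 0.71 [502.  13.   0.]
scene lid_large [242.6 203.4] 0.62 [631. 222.   0.]
side box [341.  219.5] 0.58 [ 575. -210.    0.]
side latch_pad [306.7 216.8] 0.49 [538. -88.  57.]
side box_hinge [364.  202.8] 0.63 [ 586. -286.   62.]
side box_lid_front [317. 205.] 0.61 [ 563. -124.   85.]
side lid_medium [363.4 201.8] 0.34 [ 657. -302.    0.]
side lid_large [271.1 233.8] 0.64 [524.  31.   0.]
side lid_large [318.2 203.9] 0.39 [ 658. -141.    0.]
```

View pics/wrist1.png

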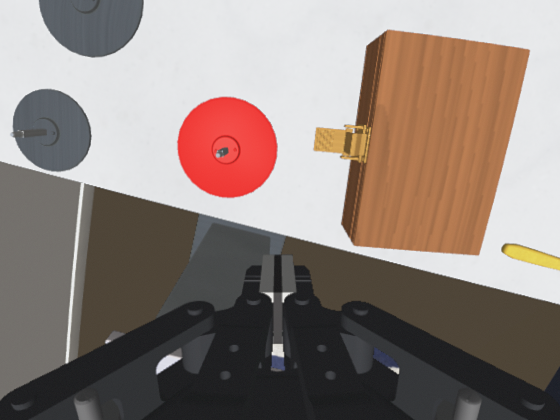

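View pics/side1.png

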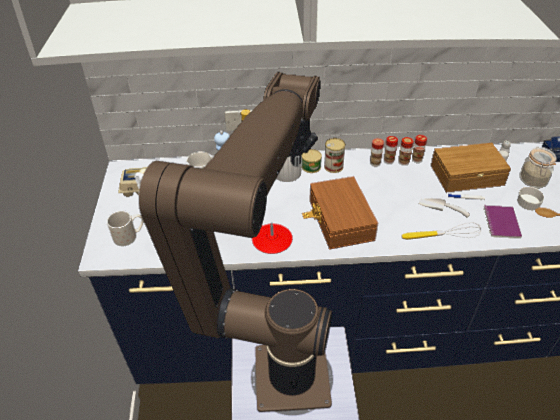

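View pics/scene1.png

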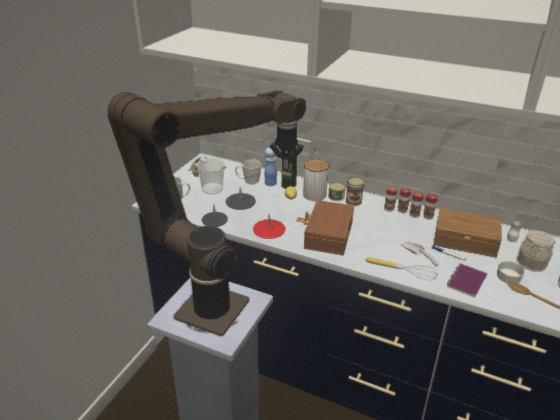

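Run:
```python
from h import *
I=info('wrist')
c=np.array([onz(p,I,85) for p in [(388,31),(527.5,49),(480,254.5),(356,245)]]); print(c.round(0))
print('front mid',(c[0]+c[3])/2,'back mid',(c[1]+c[2])/2, 'len',[np.linalg.norm(c[i]-c[(i+1)%4]).round() for i in range(4)],'mean',c.mean(0))
y=((c[0]-c[3])+(c[1]-c[2]))[:2]; print(y/np.linalg.norm(y)); x=((c[1]-c[0])+(c[2]-c[3]))[:2]; print(x/np.linalg.norm(x))
print('pad corners',[onz(p,I,57).round(0) for p in [(316,128),(314,152),(342,128),(342,153)]])
for p in [(93,10),(91,3)]: print('lid2 boss',onz(p,I,18).round(0))
print('lid1 boss',onz((50,132),I,18).round(0),'red',onz((226,149),I,18).round(0))
```

```text
[[ 676. -116.   85.]
 [ 703. -267.   85.]
 [ 471. -312.   85.]
 [ 444. -157.   85.]]
front mid [ 559.94289558 -136.31523436   85.        ] back mid [ 587.10513513 -289.2575177    85.        ] len [np.float64(154.0), np.float64(236.0), np.float64(157.0), np.float64(235.0)] mean [ 573.52401536 -212.78637603   85.        ]
[0.98309677 0.18308668]
[ 0.17486172 -0.984593  ]
pad corners [array([562., -75.,  57.]), array([535., -80.,  57.]), array([ 570., -104.,   57.]), array([ 542., -113.,   57.])]
lid2 boss [630. 220.  18.]
lid2 boss [637. 224.  18.]
lid1 boss [471. 258.  18.] red [506.  26.  18.]
```

```bash
cat >> h.py <<'E'
BX=np.array([0.18,-0.984,0]); BX/=np.linalg.norm(BX); BY=np.array([-BX[1],BX[0],0]); BO=np.array([573,-211,0.])
def b2w(x,y,z): return BO+x*BX+y*BY+np.array([0,0,z])
def Rt(yaw,tilt_axis=None,tilt=0):
    """tool down, tool y at world angle yaw; optional extra turn about tool axis"""
    y=np.array([np.cos(yaw),np.sin(yaw),0]); x=np.array([0,0,-1.]); M=np.column_stack([x,y,np.cross(x,y)])
    if tilt_axis is not None: M=M@R.from_rotvec(np.array(tilt_axis)*tilt).as_matrix()
    return M
def plan(p,M,n=None,start=None,smax=60):
    """rows to go from the current pose to p,M ; prints per-row tool deltas"""
    if start is None:
        s=sense(); start=(s['ee_pos'],R.from_rotvec(s['ee_rot']).as_matrix())
    p0,M0=start; w=R.from_matrix(M0.T@M).as_rotvec(); d=np.array(p)-p0
    k=max(int(np.ceil(np.linalg.norm(d)/smax)),int(np.ceil(np.linalg.norm(w)/0.18)),n or 1)
    rows=[]
    Mi=M0.copy(); pi=p0.copy()
    for i in range(k):
        t=(i+1)/k; pt=p0+d*t; dl=np.round(Mi.T@(pt-pi),1); wl=np.round(w/k,3)
        pi=pi+Mi@dl; Mi=Mi@R.from_rotvec(wl).as_matrix(); rows.append([*dl.tolist(),*wl.tolist()])
    for r in rows: print(r)
    print('ends',pi.round(1),'rotdist',w.round(3))
    return pi,Mi
E
python3 - <<'E'
from h import *
yaw=np.arctan2(BX[1],BX[0])
M=Rt(yaw,[0,0,1],0.26); print(M.round(2))
tip=b2w(-127,0,57+35); T=tip-19*M[:,0]
e=plan(T,M)
print('press'); tip=b2w(-127,0,57-11); plan(tip-19*M[:,0],M,4,start=e)
E
```

```text
[[ 0.05  0.17 -0.98]
 [-0.25 -0.95 -0.18]
 [-0.97  0.26  0.  ]]
[56.0, 12.1, -10.5, 0.019, -0.003, 0.065]
[56.6, 8.1, -10.9, 0.019, -0.003, 0.065]
[57.0, 4.3, -11.2, 0.019, -0.003, 0.065]
[57.1, 0.4, -11.4, 0.019, -0.003, 0.065]
ends [549.3 -81.3 110.4] rotdist [ 0.078 -0.01   0.26 ]
press
[11.1, -3.0, -0.0, 0.0, 0.0, -0.0]
[11.1, -2.9, -0.0, 0.0, 0.0, -0.0]
[11.2, -3.0, -0.1, 0.0, 0.0, -0.0]
[11.1, -3.0, 0.0, 0.0, 0.0, -0.0]
ends [549.3 -81.2  64.3] rotdist [ 0.002  0.002 -0.   ]
```

Call:
step_arm([
  [0, 56, 12.1, -10.5, 0.019, -0.003, 0.065],
  [0, 56.6, 8.1, -10.9, 0.019, -0.003, 0.065],
  [0, 57, 4.3, -11.2, 0.019, -0.003, 0.065],
  [0, 57.1, 0.4, -11.4, 0.019, -0.003, 0.065],
  [0, 0, 0, 0, 0, 0, 0],
])

```text
clock: 4.5
ee_pos: [545.3, -80.1, 104.1]
ee_rot: [2.011, -0.072, -1.993]
ft_force: [0.2, 0.1, 0.0]
grip_width: 0.2
```

Run:
```python
from h import *
st(); I=info('wrist'); shot('wrist','w2')
print([ (p.round(),c,onz(p,I,57).round(0)) for p,c in pl('wrist','latch_pad')])
print(proj([b2w(-124,0,57)],I))
```

```text
t 4.5 pos [545.3 -80.1 104.1] rotm x,y [[0.032, -0.25, -0.968], [0.179, -0.951, 0.252]] F [0.2 0.1 0. ] w 0.2 q [-0.23  0.17  2.02 -0.31  0.88  1.35]
[(array([270., 234.]), 0.61, array([555., -86.,  57.]))]
[[272.69243948 241.42422855]]
```

View pics/w2.png

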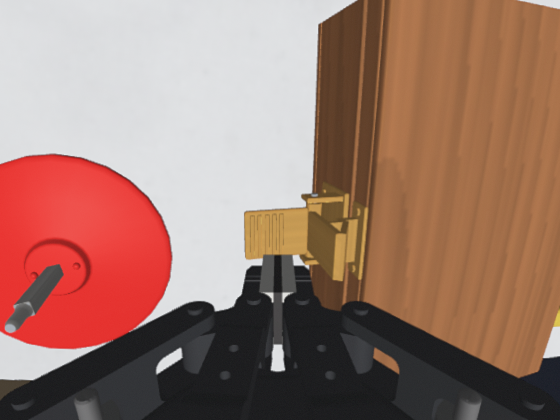

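Run:
```python
from h import *
s=sense(); M=R.from_rotvec(s['ee_rot']).as_matrix()
for d in [(8,1,-20),(0,0,-10),(0,0,-6),(-0,8,60)]: print(d,(M.T@np.array(d)).round(1))
```

```text
(8, 1, -20) [19.4 -4.7 -8.1]
(0, 0, -10) [ 9.7 -2.6 -0. ]
(0, 0, -6) [ 5.8 -1.5 -0. ]
(0, 8, 60) [-60.    7.8  -1.3]
```

Call:
step_arm([
  [0, 19.4, -4.7, -8.1, 0, 0, 0],
  [0, 9.7, -2.6, 0, 0, 0, 0],
  [0, 9.7, -2.6, 0, 0, 0, 0],
  [0, 0, 0, 0, 0, 0, 0],
])

```text
clock: 5.1
ee_pos: [557.4, -80.4, 71.0]
ee_rot: [2.023, -0.079, -1.977]
ft_force: [-0.1, -0.2, -0.4]
grip_width: -0.0
```

Run:
```python
from h import *
st(); I=info('wrist'); shot('wrist','w3')
```

```text
t 5.1 pos [557.4 -80.4  71. ] rotm x,y [[0.046, -0.254, -0.966], [0.175, -0.95, 0.258]] F [-0.1 -0.2 -0.4] w -0.0 q [-0.23  0.24  2.01 -0.33  0.81  1.38]
```

View pics/w3.png

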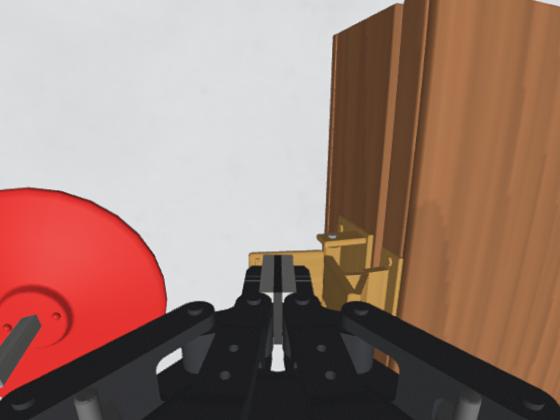

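Call:
step_arm([
  [0, 5.8, -1.5, 0, 0, 0, 0],
  [0, 5.8, -1.5, 0, 0, 0, 0],
  [0, 0, 0, 0, 0, 0, 0],
])

```text
clock: 5.52
ee_pos: [558.2, -81.0, 62.7]
ee_rot: [2.019, -0.083, -1.978]
ft_force: [-11.3, 4.6, 24.6]
grip_width: 0.0
```

Run:
```python
from h import *
st(); I=info('wrist'); shot('wrist','w4')
```

```text
t 5.53 pos [558.2 -81.   62.7] rotm x,y [[0.044, -0.257, -0.965], [0.175, -0.95, 0.26]] F [-11.3   4.6  24.6] w 0.0 q [-0.22  0.26  2.01 -0.34  0.8   1.39]
```

View pics/w4.png

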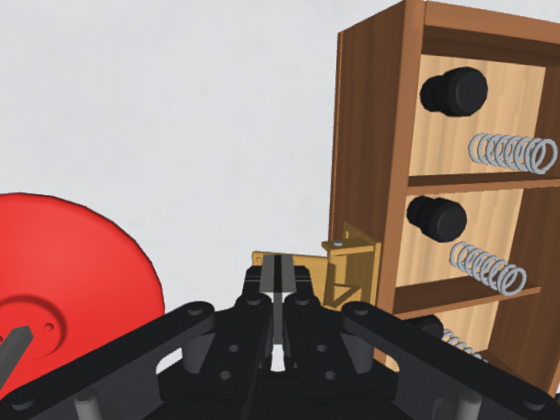

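Call:
step_arm([
  [0.3, -60, 7.8, -1.3, 0, 0, 0],
])

```text
clock: 5.7
ee_pos: [553.9, -71.7, 114.6]
ee_rot: [2.014, -0.075, -1.99]
ft_force: [0.6, -0.9, -0.1]
grip_width: 17.2
```

Run:
```python
from h import *
st(); yaw=np.arctan2(BX[1],BX[0])
plan(np.array([600,-160,310]),Rt(yaw))
```

```text
t 5.7 pos [553.9 -71.7 114.6] rotm x,y [[0.035, -0.251, -0.967], [0.177, -0.951, 0.253]] F [ 0.6 -0.9 -0.1] w 17.2 q [-0.21  0.17  2.   -0.31  0.91  1.36]
[-41.3, 35.4, -6.8, 0.0, 0.003, -0.064]
[-43.5, 32.7, -7.0, 0.0, 0.003, -0.064]
[-45.5, 29.8, -7.0, 0.0, 0.003, -0.064]
[-47.2, 26.9, -7.2, 0.0, 0.003, -0.064]
ends [ 600. -160.  310.] rotdist [ 0.002  0.011 -0.256]
```

Call:
step_arm([
  [0.3, -41.3, 35.4, -6.8, 0, 0.003, -0.064],
  [0.3, -43.5, 32.7, -7, 0, 0.003, -0.064],
  [0.3, -45.5, 29.8, -7, 0, 0.003, -0.064],
  [0.3, -47.2, 26.9, -7.2, 0, 0.003, -0.064],
  [0.3, 0, 0, 0, 0, 0, 0],
])

```text
clock: 6.32
ee_pos: [603.7, -163.2, 319.9]
ee_rot: [2.143, 0.183, -2.103]
ft_force: [0.3, -0.6, -0.8]
grip_width: 25.9
```

```bash
cat > boxlook.py <<'E'
import sys
from h import *
tag=sys.argv[1]
st(); I=info('wrist'); shot('wrist',tag)
for n,z in [('coil_1_mid',29),('knob_1_mid',21)]:
    for p,c in pl('wrist',n,6):
        w=onz(p,I,z); d=w-BO; print(n,p.round(),round(c,2),'w',w.round(1),'box',round(d@BX,1),round(d@BY,1))
E
python3 boxlook.py w5
```

```text
t 6.33 pos [ 603.7 -163.2  319.9] rotm x,y [[0.02, -0.007, -1.0], [0.18, -0.984, 0.01]] F [ 0.3 -0.6 -0.8] w 25.9 q [-0.43  0.12  1.64  0.    1.36  0.96]
knob_1_mid [286. 247.] 0.76 w [ 512.4 -195.4   21. ] box -26.3 -56.8
```

View pics/w5.png

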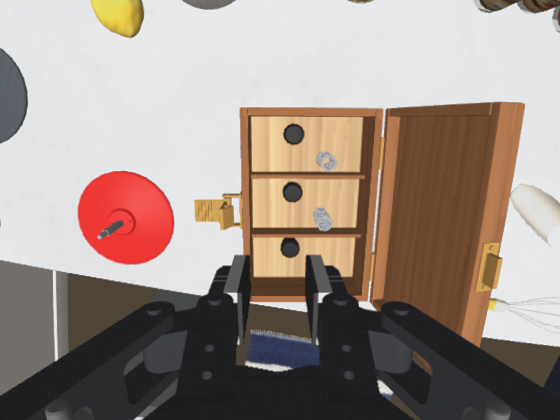

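Run:
```python
from h import *
I=info('wrist')
c=np.array([onz(p,I,62)[:2] for p in [(242,109),(383,108),(368,302),(246,301)]]); print(c.round(0), c.mean(0),[np.linalg.norm(c[i]-c[(i+1)%4]).round() for i in range(4)])
y=(c[0]-c[3]+c[1]-c[2]); print(y/np.linalg.norm(y)); x=(c[1]-c[0]+c[2]-c[3]); print(x/np.linalg.norm(x))
print('cam',-I[2][:3,:3].T@I[2][:3,3])
im=cv2.imread('pics/w5.png')[95:315,180:400]; cv2.imwrite('pics/w5c.png',cv2.resize(im,None,fx=3.6,fy=2.7,interpolation=2) if 0 else cv2.resize(im,(600,600),interpolation=2))
```

```text
[[ 672. -109.]
 [ 701. -258.]
 [ 469. -302.]
 [ 443. -149.]] [ 571.37731006 -204.60235204] [np.float64(152.0), np.float64(236.0), np.float64(155.0), np.float64(232.0)]
[0.98344159 0.18122537]
[ 0.18062059 -0.98355285]
cam [ 669.80771212 -146.73418356  436.49215215]
```

View pics/w5c.png

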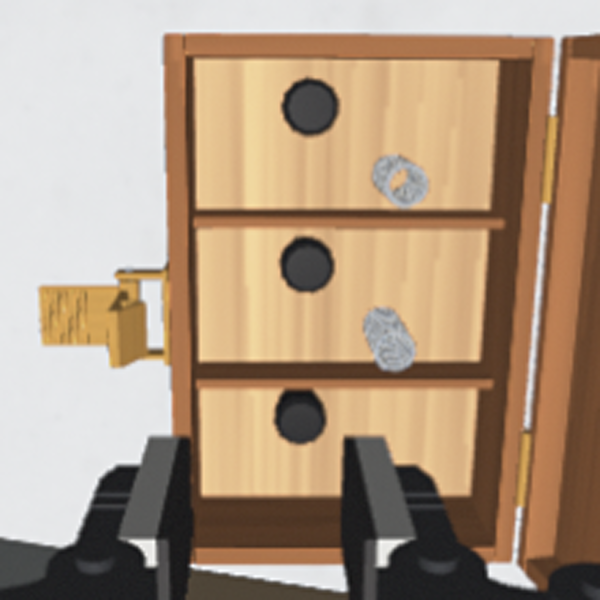

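Run:
```python
from h import *
I=info('wrist')
f=lambda x,y:(180+x*220/600,95+y*220/600)
a=onz(f(345,218),I,36);b=onz(f(345,379),I,36);print(a,b,(a-b)@BY)
for z in (62,6): 
  print(z,'front/back inner floor', [ (onz(f(*p),I,z)-BO).dot(BX).round(1) for p in [(190,150),(497,100),(190,300),(484,300)]],[ (onz(f(*p),I,z)-BO).dot(BY).round(1) for p in [(300,58),(300,210),(300,228),(300,363),(300,390),(350,497)]])
for n,p,z in [('c3top',(409,186),52),('c3bot',(392,172),6),('c2top',(395,356),52),('c2bot',(383,320),6),('k3',(310,106),36),('k2',(306,264),36),('k1',(300,417),36),('padmid',(68,316),57)]:
  w=onz(f(*p),I,z); d=w-BO; print(n,w.round(1),'box',round(d@BX,1),round(d@BY,1))
```

```text
[ 610.36103741 -194.6010733    36.        ] [ 536.40664583 -210.12844895   36.        ] 75.5412754575612
62 front/back inner floor [np.float64(-75.4), np.float64(48.4), np.float64(-76.7), np.float64(48.4)] [np.float64(108.1), np.float64(47.3), np.float64(39.8), np.float64(-19.3), np.float64(-31.7), np.float64(-83.3)]
6 front/back inner floor [np.float64(-79.9), np.float64(62.4), np.float64(-81.3), np.float64(62.5)] [np.float64(108.3), np.float64(38.4), np.float64(29.8), np.float64(-38.1), np.float64(-52.4), np.float64(-111.7)]
c3top [ 631.  -216.5   52. ] box 15.8 56.1
c3bot [ 631.4 -215.5    6. ] box 14.9 56.6
c2top [ 556.3 -227.2   52. ] box 13.0 -19.3
c2bot [ 559.9 -226.9    6. ] box 13.3 -15.8
k3 [ 655.2 -169.9   36. ] box -25.6 88.2
k2 [ 586.8 -181.6   36. ] box -26.4 18.8
k1 [ 514.  -193.2   36. ] box -28.1 -54.8
padmid [549.9 -83.   57. ] box -130.1 0.3
```

```bash
sed -i 's/BO=np.array(\[573,-211,0.\])/BO=np.array([570.5,-202,0.])/' h.py
python3 - <<'E'
from h import *
for c in ['scene','side']:
    I=info(c); im=shot(c,c+'6').copy()
    P=[b2w(x,y,z) for x,y,z in [(-76,-116,62),(-76,116,62),(80,116,62),(80,-116,62),(-69,-38.5,36),(73,-38.5,36),(-69,38.5,36),(73,38.5,36),(-124,0,57)]]
    q=proj(P,I)
    x0,y0=(q.min(0)-40).astype(int);x1,y1=(q.max(0)+40).astype(int)
    big=cv2.resize(im[y0:y1,x0:x1],None,fx=4,fy=4,interpolation=2)
    for u in q: cv2.circle(big,tuple(((u-[x0,y0]+.5)*4).astype(int)),3,(0,255,0),1)
    print(q.round(1).tolist(),big.shape)
    big=big[:600,:800]
    cv2.imwrite(f'pics/{c}6c.png',big[:,:,::-1])
E
```

```text
[[302.8, 235.7], [314.6, 204.7], [351.0, 210.1], [342.4, 242.1], [308.4, 230.3], [343.2, 235.8], [312.3, 219.9], [346.1, 225.1], [297.4, 218.8]] (472, 536, 3)
[[328.4, 235.9], [308.5, 188.7], [351.2, 181.5], [374.8, 227.1], [323.1, 224.4], [363.7, 216.9], [316.5, 208.8], [356.0, 201.7], [304.0, 214.8]] (536, 604, 3)
```

View pics/scene6c.png

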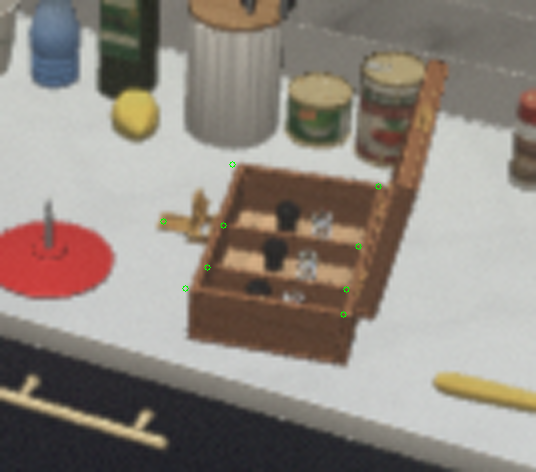

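View pics/side6c.png

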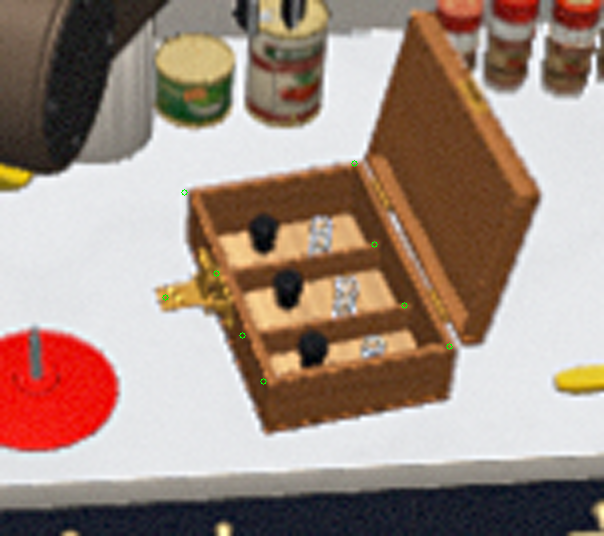

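```bash
sed -i 's/BO=np.array(\[570.5,-202,0.\])/BO=np.array([571.2,-206,0.])/' h.py
python3 - <<'E'
from h import *
yaw=np.arctan2(BX[1],BX[0]); plan(np.array([632,-219,130]),Rt(yaw))
E
```

```text
[45.5, 16.1, -4.7, 0.001, -0.002, -0.0]
[45.4, 16.1, -4.8, 0.001, -0.002, -0.0]
[45.5, 16.1, -5.0, 0.001, -0.002, -0.0]
[45.4, 16.1, -5.0, 0.001, -0.002, -0.0]
ends [ 632. -219.  130.] rotdist [ 0.003 -0.006 -0.002]
```

Call:
step_arm([
  [0.5, 45.5, 16.1, -4.8, 0, -0.002, 0],
  [0.5, 45.5, 16.1, -4.8, 0, -0.002, 0],
  [0.5, 45.5, 16.1, -4.9, 0, -0.002, 0],
  [0.5, 45.5, 16.1, -4.9, 0, 0, 0],
  [0.5, 0, 0, 0, 0, 0, 0],
])

```text
clock: 7.2
ee_pos: [630.0, -218.5, 125.6]
ee_rot: [2.119, 0.199, -2.134]
ft_force: [-0.1, 1.0, -0.6]
grip_width: 42.6
```

```bash
python3 boxlook.py w7
```

```text
t 7.2 pos [ 630.  -218.5  125.6] rotm x,y [[-0.007, 0.003, -1.0], [0.182, -0.983, -0.004]] F [-0.1  1.  -0.6] w 42.6 q [-0.49  0.39  1.68 -0.    1.08  0.9 ]
coil_1_mid [276. 383.] 0.66 w [ 491.5 -242.9   29. ] box 21.9 -85.0
```

View pics/w7.png

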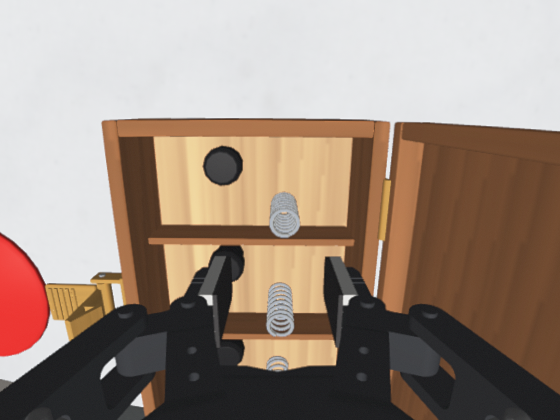

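Run:
```python
from h import *
I=info('wrist'); s=sense(); M=R.from_rotvec(s['ee_rot']).as_matrix()
for n,p,z in [('c3top',(284.5,222),52),('c3bot',(285,203),6),('c2top',(280,322),52),('k3top',(223,165),36)]:
  w=onz(p,I,z); d=w-BO; print(n,w.round(1),'box',round(d@BX,1),round(d@BY,1),'tool rel',(M.T@(w-s['ee_pos'])).round(1))
print(proj([b2w(-69,-38.5+77,36),b2w(73,38.5,36)],I))
```

```text
c3top [ 639.9 -224.1   52. ] box 30.2 64.3 tool rel [82.4  4.8 -4.3]
c3bot [ 641.  -225.5    6. ] box 31.8 65.1 tool rel [128.4   6.1  -4.9]
c2top [ 565.7 -235.2   52. ] box 27.7 -10.6 tool rel [82.   2.1 70.6]
k3top [ 666.6 -177.7   36. ] box -10.6 98.9 tool rel [ 98.4 -36.  -39. ]
[[145.74102054 249.03938811]
 [343.2310539  249.53143332]]
```

```bash
cat >> h.py <<'E'
import pickle
def snap(c,tag):
    I=info(c); s=sense(); im=shot(c,tag); pickle.dump((I,s),open(f'pics/{tag}.pkl','wb')); return I,s
def load(tag): return pickle.load(open(f'pics/{tag}.pkl','rb'))
E
python3 - <<'E'
from h import *
st(); I,s=snap('wrist','w8'); st()
# settle check by image difference
a=cv2.imread('pics/w7.png').astype(int);b=cv2.imread('pics/w8.png').astype(int);print(abs(a-b).mean())
print(cv2.phaseCorrelate(a.mean(2)[:220],b.mean(2)[:220]))
I1=info('wrist');print(np.abs(I1[2]-I[2]).max(0))
print(proj([b2w(-69,-38.5+77,36),b2w(73,38.5,36)],I))
for n,p,z in [('c3top',(284.5,222),52)]:
  w=onz(p,I,z);print(w)
E
```

```text
t 7.35 pos [ 634.2 -219.9  134.3] rotm x,y [[0.006, -0.004, -1.0], [0.183, -0.983, 0.005]] F [0.8 0.3 0.3] w 42.6 q [-0.48  0.38  1.67 -0.    1.08  0.9 ]
t 7.4 pos [ 634.7 -220.1  135.5] rotm x,y [[0.008, -0.005, -1.0], [0.183, -0.983, 0.006]] F [0.7 0.2 0.3] w 42.5 q [-0.48  0.38  1.67 -0.    1.08  0.9 ]
8.274287131519275
((0.7301684219932554, 0.4215660605952394), 0.19721380995641025)
[0.00165438 0.00093117 0.00145727 0.64285428]
[[145.74102054 249.03938811]
 [343.2310539  249.53143332]]
[ 639.85338429 -224.14631669   52.        ]
```

Call:
step_arm([
  [0.5, 0, 0, 0, 0, 0, 0],
  [0.5, 0, 0, 0, 0, 0, 0],
  [0.5, 0, 0, 0, 0, 0, 0],
])

```text
clock: 7.78
ee_pos: [633.8, -220.4, 133.6]
ee_rot: [2.129, 0.191, -2.118]
ft_force: [-0.4, 0.1, -0.0]
grip_width: 42.7
```

Run:
```python
from h import *
st(); I,s=snap('wrist','w9'); st()
print(proj([b2w(-69,-38.5+77,36),b2w(73,38.5,36)],I))
im=cv2.imread('pics/w9.png')[100:300,90:400]; cv2.imwrite('pics/w9c.png',cv2.resize(im,None,fx=2.5,fy=2.5,interpolation=2))
```

```text
t 7.78 pos [ 633.8 -220.4  133.6] rotm x,y [[0.006, -0.004, -1.0], [0.183, -0.983, 0.005]] F [-0.4  0.1 -0. ] w 42.7 q [-0.49  0.38  1.68 -0.    1.08  0.9 ]
t 7.83 pos [ 633.7 -220.4  133.3] rotm x,y [[0.005, -0.004, -1.0], [0.183, -0.983, 0.005]] F [-0.  -0.5  0.2] w 42.5 q [-0.49  0.38  1.68 -0.    1.08  0.9 ]
[[144.75800923 248.77636038]
 [342.93868246 249.17548262]]
```

View pics/w9c.png

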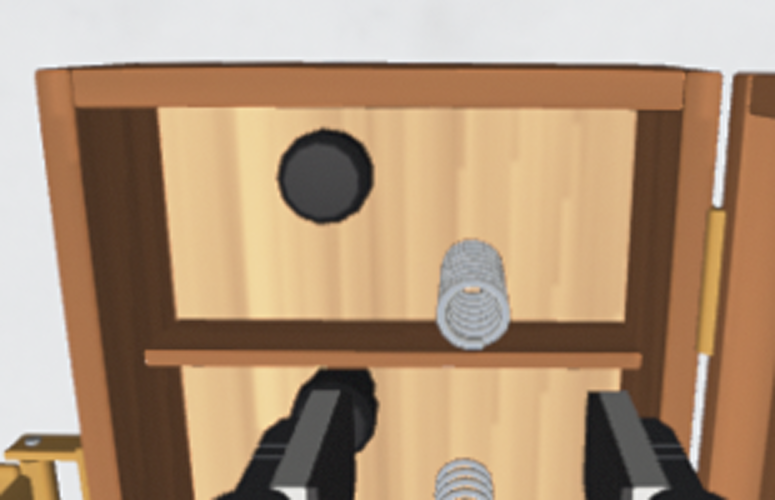

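Run:
```python
from h import *
I,s=load('w9'); M=R.from_rotvec(s['ee_rot']).as_matrix()
f=lambda x,y:(90+x/2.5,100+y/2.5)
for n,p,z in [('c3top',(473,314),52),('c3bot',(472,264),6),('k3top',(325,176),36)]:
  w=onz(f(*p),I,z); d=w-BO; print(n,w.round(1),'box',round(d@BX,1),round(d@BY,1),'tool rel',(M.T@(w-s['ee_pos'])).round(1))
yaw=np.arctan2(BX[1],BX[0])
w=onz(f(473,314),I,52)
plan(np.array([w[0],w[1],34]),Rt(yaw),4)
```

```text
c3top [ 636.6 -221.7   52. ] box 27.2 61.5 tool rel [81.6  1.4 -2.1]
c3bot [ 637.7 -221.6    6. ] box 27.3 62.7 tool rel [127.6   1.3  -3. ]
k3top [ 662.3 -176.9   36. ] box -12.2 94.9 tool rel [ 97.6 -38.  -35.5]
[24.8, 0.3, -0.5, 0.001, -0.001, -0.001]
[24.9, 0.4, -0.6, 0.001, -0.001, -0.001]
[24.8, 0.4, -0.6, 0.001, -0.001, -0.001]
[24.8, 0.4, -0.6, 0.001, -0.001, -0.001]
ends [ 636.6 -221.7   34. ] rotdist [ 0.003 -0.004 -0.005]
```

Call:
step_arm([
  [0.5, 30, 0.5, -0.7, 0, 0, 0],
  [0.5, 30, 0.5, -0.7, 0, 0, 0],
  [0.5, 25, 0.4, -0.7, 0, 0, 0],
  [0.5, 12, 0, 0, 0, 0, 0],
  [0.5, 0, 0, 0, 0, 0, 0],
])

```text
clock: 8.45
ee_pos: [636.4, -221.8, 35.7]
ee_rot: [2.128, 0.192, -2.119]
ft_force: [0.0, 0.6, 0.1]
grip_width: 42.5
```

Call:
step_arm([
  [0.1, 0, 0, 0, 0, 0, 0],
  [0.1, 0, 0, 0, 0, 0, 0],
  [0.1, 0, 0, 0, 0, 0, 0],
  [0.1, 0, 0, 0, 0, 0, 0],
  [0.1, 0, 0, 0, 0, 0, 0],
])

```text
clock: 9.07
ee_pos: [636.9, -222.0, 36.8]
ee_rot: [2.129, 0.191, -2.117]
ft_force: [0.3, 0.3, 4.4]
grip_width: 16.2
```

Run:
```python
from h import *
st(); I,s=snap('wrist','w10')
```

```text
t 9.07 pos [ 636.9 -222.    36.8] rotm x,y [[0.006, -0.004, -1.0], [0.183, -0.983, 0.005]] F [0.3 0.3 4.4] w 16.2 q [-0.49  0.52  1.7  -0.    0.92  0.9 ]
```

View pics/w10.png

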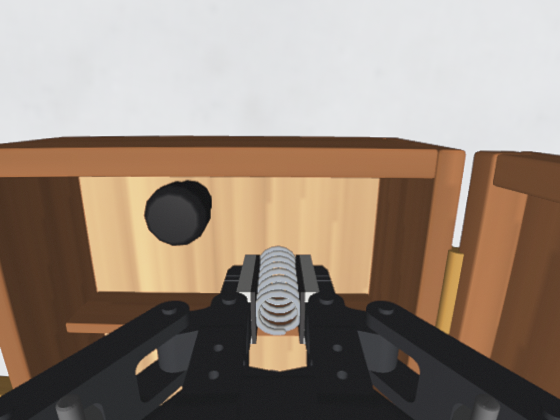

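Run:
```python
from h import *
yaw=np.arctan2(BX[1],BX[0]); M=Rt(yaw)
e=plan(np.array([637,-220,110]),M,2); plan(np.array([645,190,220]),M,start=e)
```

```text
[-36.6, -0.8, -0.4, 0.001, -0.003, -0.003]
[-36.6, -0.9, -0.3, 0.001, -0.003, -0.003]
ends [ 637. -220.  110.] rotdist [ 0.003 -0.005 -0.005]
[-13.7, -50.2, -10.2, 0.0, 0.0, 0.0]
[-13.7, -50.3, -10.2, 0.0, 0.0, 0.0]
[-13.7, -50.2, -10.3, 0.0, 0.0, 0.0]
[-13.8, -50.3, -10.2, 0.0, 0.0, 0.0]
[-13.7, -50.2, -10.2, 0.0, 0.0, 0.0]
[-13.7, -50.2, -10.2, 0.0, 0.0, 0.0]
[-13.7, -50.3, -10.3, 0.0, 0.0, 0.0]
[-13.7, -50.2, -10.2, 0.0, 0.0, 0.0]
ends [645. 190. 220.] rotdist [0.001 0.001 0.001]
```

Call:
step_arm([
  [0.1, -30, -0.5, -0.3, 0, 0, 0],
  [0.1, -43, -0.5, -0.3, 0, 0, 0],
  [0.1, -13.7, -50.2, -10.2, 0, 0, 0],
  [0.1, -13.7, -50.2, -10.2, 0, 0, 0],
  [0.1, -13.7, -50.2, -10.2, 0, 0, 0],
])

```text
clock: 9.75
ee_pos: [638.1, -65.2, 148.7]
ee_rot: [2.127, 0.191, -2.121]
ft_force: [0.7, -0.2, -1.4]
grip_width: 16.2
```

Call:
step_arm([
  [0.1, -13.7, -50.2, -10.2, 0, 0, 0],
  [0.1, -13.7, -50.2, -10.2, 0, 0, 0],
  [0.1, -13.7, -50.2, -10.2, 0, 0, 0],
  [0.1, -13.7, -50.2, -10.2, 0, 0, 0],
  [0.1, -13.7, -50.2, -10.2, 0, 0, 0],
])

```text
clock: 10.38
ee_pos: [642.2, 191.2, 216.2]
ee_rot: [2.126, 0.191, -2.12]
ft_force: [1.2, -0.8, -0.9]
grip_width: 16.4
```

Call:
step_arm([
  [0.1, 0, 0, 0, 0, 0, 0],
  [0.1, 0, 0, 0, 0, 0, 0],
  [0.1, 0, 0, 0, 0, 0, 0],
  [0.1, 0, 0, 0, 0, 0, 0],
])

```text
clock: 10.88
ee_pos: [642.8, 188.4, 216.3]
ee_rot: [2.128, 0.189, -2.121]
ft_force: [-0.0, 0.1, -1.0]
grip_width: 16.2
```

```bash
cat > lidlook.py <<'E'
import sys
from h import *
tag=sys.argv[1]
for c in ['wrist','scene','side']:
    I,s=snap(c,tag+c[:2])
    for n in ['lid_small','lid_medium','lid_large']:
        for p,cf in pl(c,n):
            if cf>.3: print(c,n,p.round(1),round(cf,2),onz(p,I,0).round(0))
st()
E
python3 lidlook.py w11
```

```text
wrist lid_small [182.8 316.3] 0.84 [471. 269.   0.]
wrist lid_large [229.7 177. ] 0.86 [644. 237.   0.]
scene lid_small [215.  214.9] 0.85 [498. 285.   0.]
scene lid_medium [395.6 271.1] 0.6 [ 466. -518.    0.]
scene lid_large [238.9 202.4] 0.92 [632. 241.   0.]
scene lid_large [268.1 228.4] 0.9 [507.  34.   0.]
side lid_small [201.9 254. ] 0.53 [449. 259.   0.]
side lid_large [208.5 211.6] 0.96 [646. 245.   0.]
side lid_large [270.7 236. ] 0.91 [514.  33.   0.]
t 11.47 pos [642.8 189.8 217.1] rotm x,y [[0.005, -0.003, -1.0], [0.183, -0.983, 0.004]] F [-0.2  0.4 -0.7] w 16.1 q [ 0.14  0.3   1.62 -0.    1.22  1.53]
```

View pics/w11wr.png

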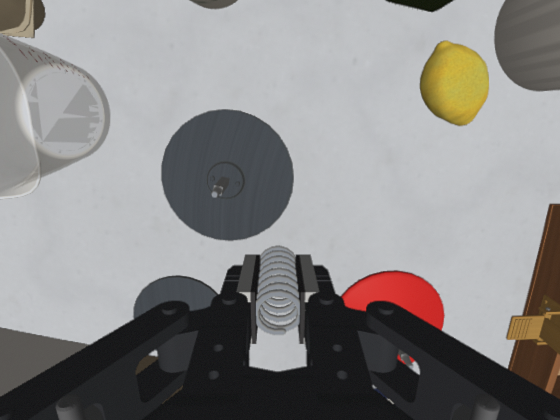

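View pics/w11sc.png

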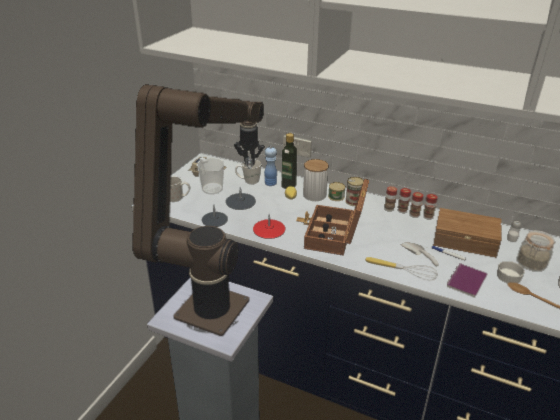

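View pics/w11si.png

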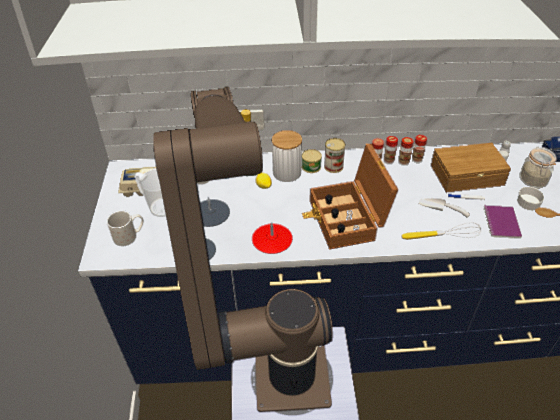

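Run:
```python
from h import *
im=cv2.imread('pics/w11wr.png')
a=cv2.resize(im[235:350,220:340],None,fx=5,fy=5,interpolation=2); b=cv2.resize(im[100:245,155:300],None,fx=4,fy=4,interpolation=2)
cv2.imwrite('pics/w11a.png',a);cv2.imwrite('pics/w11b.png',b)
```

```text
(no output)
```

View pics/w11a.png

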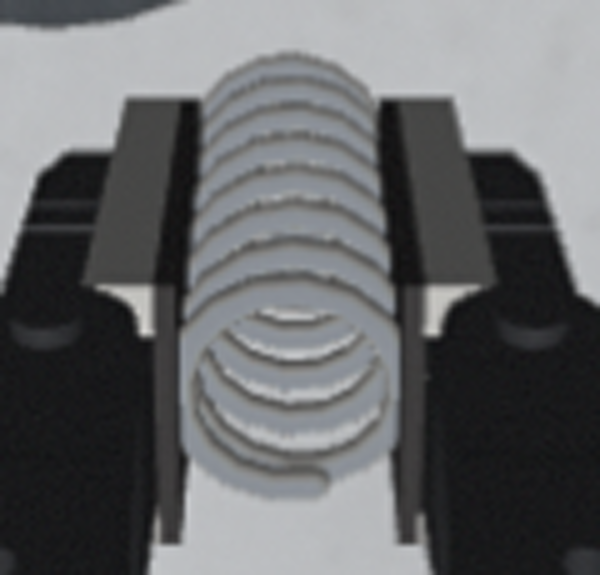

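View pics/w11b.png

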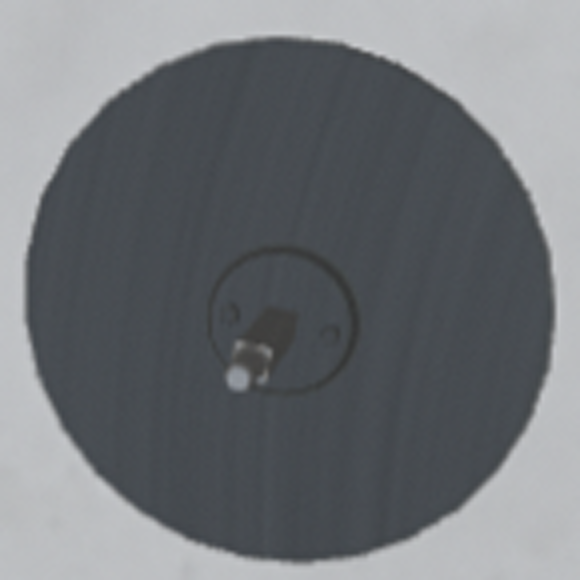

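```bash
cat >> h.py <<'E'
def t2w(P,s): 
    M=R.from_rotvec(s['ee_rot']).as_matrix(); return np.atleast_2d(P)@M.T+s['ee_pos']
def ontool(px,I,s,x):
    """tool-frame point on pixel ray at tool x"""
    M=R.from_rotvec(s['ee_rot']).as_matrix(); o,v=ray(px,I); o=M.T@(o-s['ee_pos']); v=M.T@v
    return o+v*(x-o[0])/v[0]
E
python3 - <<'E'
from h import *
I,s=load('w11wr')
print(proj(t2w([(-15,0,0),(31,0,0),(-15,10,0),(-15,-10,0),(-15,0,10),(-15,0,-10),(31,0,-10),(31,10,0),(0,8,0),(19,0,-11),(19,8,-11),(19,8,11)],s),I).round(1))
for x in (-15,0,15): print(ontool((278.2,312.2),I,s,x))
f=lambda x,y:(155+x/4,100+y/4)
print('tip',onz(f(238,376),I,77),'boss',onz(f(283,320),I,18),'rim centre',onz(f(290,299),I,4))
E
```

```text
[[276.9 313.6]
 [277.  261.7]
 [303.7 313.5]
 [250.1 313.5]
 [276.9 336.1]
 [276.9 289.8]
 [277.  243.2]
 [296.9 261.7]
 [296.2 293.1]
 [277.  250.8]
 [294.4 250.8]
 [293.7 293.2]]
[-15.           0.48193822  -0.59701608]
[0.         0.52426049 9.15694028]
[15.          0.56658277 18.91089663]
tip [643.6069448 239.3322852  77.       ] boss [644.05978391 238.80412003  18.        ] rim centre [646.75844901 239.43207429   4.        ]
```

Run:
```python
from h import *
yaw=np.arctan2(BX[1],BX[0]); plan(np.array([643.1,239.4,122]),Rt(yaw),4)
```

```text
[23.7, -12.3, -2.2, 0.001, -0.001, -0.001]
[23.8, -12.3, -2.3, 0.001, -0.001, -0.001]
[23.7, -12.2, -2.2, 0.001, -0.001, -0.001]
[23.8, -12.2, -2.3, 0.001, -0.001, -0.001]
ends [643.1 239.4 122. ] rotdist [ 0.003 -0.004 -0.004]
```

Call:
step_arm([
  [0.1, 26, -14, -2.6, 0.003, -0.004, -0.004],
  [0.1, 26, -14, -2.6, 0, 0, 0],
  [0.1, 26, -14, -2.6, 0, 0, 0],
  [0.1, 17, -7, -1.2, 0, 0, 0],
  [0.1, 0, 0, 0, 0, 0, 0],
])

```text
clock: 12.1
ee_pos: [641.2, 239.9, 118.8]
ee_rot: [2.12, 0.193, -2.132]
ft_force: [-0.2, 0.7, -0.3]
grip_width: 16.3
```

Call:
step_arm([
  [0.1, 0, 0, 0, 0, 0, 0],
  [0.1, 0, 0, 0, 0, 0, 0],
  [0.1, 0, 0, 0, 0, 0, 0],
])

```text
clock: 12.48
ee_pos: [643.6, 239.2, 123.3]
ee_rot: [2.129, 0.192, -2.125]
ft_force: [-0.1, 0.1, -0.4]
grip_width: 16.3
```

```bash
cat > hov.py <<'E'
import sys
from h import *
tag=sys.argv[1]
st(); I,s=snap('wrist',tag); st()
im=cv2.imread(f'pics/{tag}.png'); cv2.imwrite(f'pics/{tag}c.png',cv2.resize(im[150:350,180:380],(600,600),interpolation=2))
E
python3 hov.py w12
```

```text
t 12.47 pos [643.6 239.2 123.3] rotm x,y [[0.002, 0.0, -1.0], [0.179, -0.984, 0.0]] F [-0.1  0.1 -0.4] w 16.3 q [ 0.21  0.43  1.64 -0.    1.08  1.6 ]
t 12.53 pos [643.5 239.2 123. ] rotm x,y [[0.001, 0.0, -1.0], [0.179, -0.984, 0.0]] F [ 0.3  0.2 -0.5] w 16.4 q [ 0.21  0.43  1.64 -0.    1.08  1.6 ]
```

View pics/w12c.png

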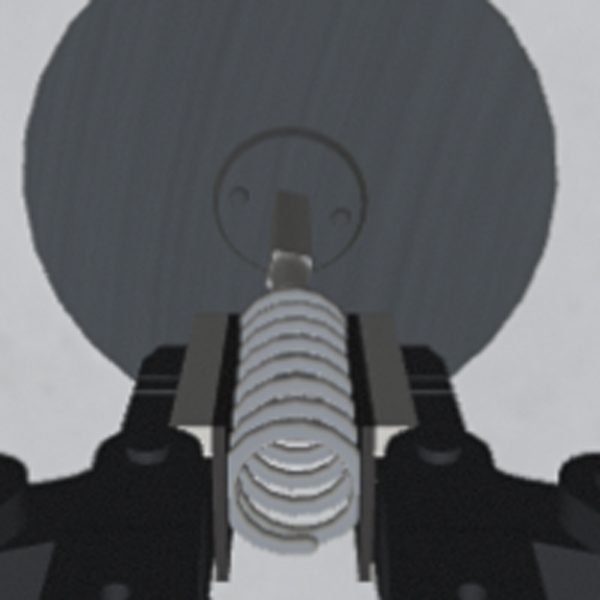

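Run:
```python
from h import *
I,s=load('w12'); f=lambda x,y:(180+x/3,150+y/3)
for n,p,z in [('boss',(291,199),18),('postbase',(293,193),18),('shoulder',(290,262),62)]:
    print(n,onz(f(*p),I,z).round(1),ontool(f(*p),I,s,s['ee_pos'][2]-z).round(1))
print('coil top',ontool(f(294.5,488),I,s,-15).round(2), proj(t2w([(s['ee_pos'][2]-77,0.4,-0.6),(s['ee_pos'][2]-62,.4,-.6),(s['ee_pos'][2]-18,.4,-.6)],s),I))
```

```text
boss [645.  239.5  18. ] [ 1.053e+02 -1.000e-01 -1.200e+00]
postbase [646.5 239.3  18. ] [105.3   0.4  -2.7]
shoulder [645.4 239.7  62. ] [61.3 -0.2 -1.7]
coil top [-15.     0.48  -0.39] [[277.75413855 248.88031951]
 [277.72472057 239.07176275]
 [277.65864921 217.07959769]]
```

Call:
step_arm([
  [0.1, 8, -0.5, -0.8, 0, 0, 0],
  [0.1, 8, 0, 0, 0, 0, 0],
  [0.1, 8, 0, 0, 0, 0, 0],
  [0.1, 4, 0, 0, 0, 0, 0],
  [0.1, 0, 0, 0, 0, 0, 0],
])

```text
clock: 13.15
ee_pos: [643.3, 240.0, 93.2]
ee_rot: [2.125, 0.192, -2.128]
ft_force: [0.3, -0.3, 0.9]
grip_width: 16.8
```

```bash
python3 hov.py w13
```

```text
t 13.15 pos [643.3 240.   93.2] rotm x,y [[-0.001, -0.001, -1.0], [0.18, -0.984, 0.0]] F [ 0.3 -0.3  0.9] w 16.8 q [ 0.21  0.47  1.65 -0.    1.03  1.6 ]
t 13.2 pos [643.6 240.1  93.8] rotm x,y [[-0.0, -0.0, -1.0], [0.18, -0.984, 0.0]] F [ 0.   0.3 -0.1] w 16.3 q [ 0.21  0.47  1.64 -0.    1.03  1.6 ]
```

View pics/w13c.png

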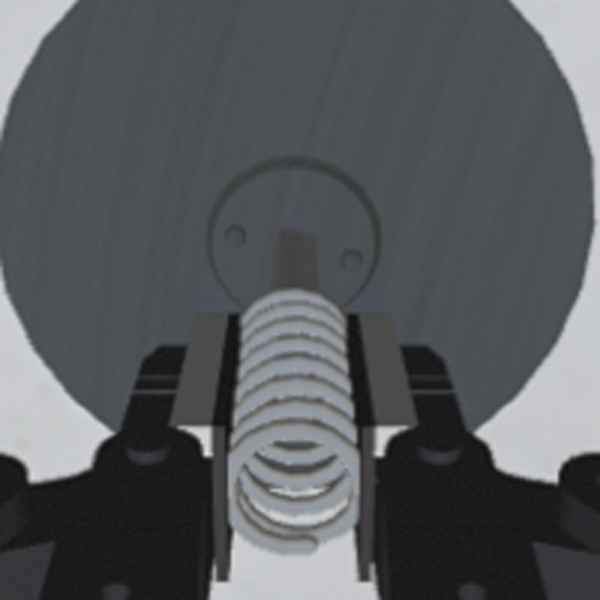

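Call:
step_arm([
  [0.1, 5, 0, -0.3, 0, 0, 0],
  [0.1, 5, 0, 0, 0, 0, 0],
  [0.1, 4, 0, 0, 0, 0, 0],
  [0.1, 0, 0, 0, 0, 0, 0],
])

```text
clock: 13.7
ee_pos: [643.5, 240.0, 79.3]
ee_rot: [2.125, 0.192, -2.128]
ft_force: [-0.8, -0.3, 0.5]
grip_width: 16.4
```

```bash
python3 hov.py w14
```

```text
t 13.7 pos [643.5 240.   79.3] rotm x,y [[-0.001, -0.0, -1.0], [0.18, -0.984, 0.0]] F [-0.8 -0.3  0.5] w 16.4 q [ 0.21  0.48  1.65 -0.    1.01  1.6 ]
t 13.75 pos [643.8 240.1  79.6] rotm x,y [[-0.001, -0.0, -1.0], [0.18, -0.984, 0.0]] F [-0.6  0.  -0.4] w 16.4 q [ 0.21  0.48  1.65 -0.    1.01  1.6 ]
```

View pics/w14c.png

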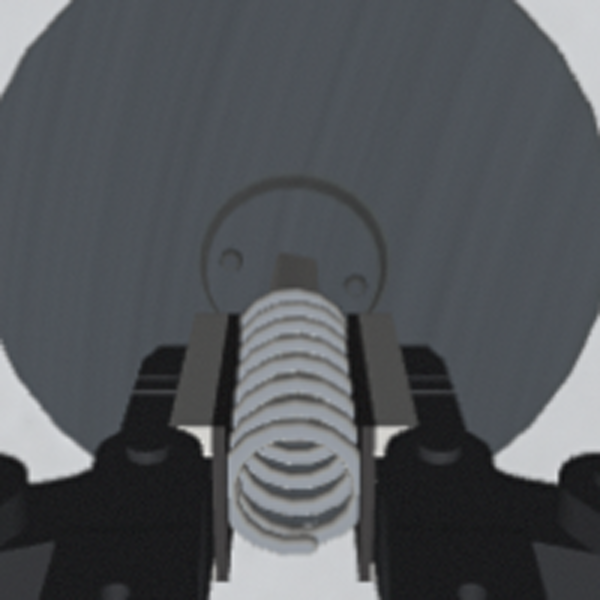

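Call:
step_arm([
  [0.1, 7, 0, 0, 0, 0, 0],
  [0.1, 7, 0, 0, 0, 0, 0],
  [0.1, 7, 0, 0, 0, 0, 0],
  [0.1, 4, 0, 0, 0, 0, 0],
  [0.1, 0, 0, 0, 0, 0, 0],
])

```text
clock: 14.38
ee_pos: [643.6, 240.0, 54.3]
ee_rot: [2.125, 0.192, -2.128]
ft_force: [-0.8, -0.2, -0.7]
grip_width: 16.6
```

```bash
python3 hov.py w15
```

```text
t 14.38 pos [643.6 240.   54.3] rotm x,y [[-0.001, -0.0, -1.0], [0.18, -0.984, 0.0]] F [-0.8 -0.2 -0.7] w 16.6 q [ 0.21  0.52  1.65 -0.    0.97  1.6 ]
t 14.43 pos [643.9 240.1  54.8] rotm x,y [[-0.0, -0.0, -1.0], [0.18, -0.984, 0.0]] F [-1.  -0.5 -0.5] w 16.1 q [ 0.21  0.52  1.65 -0.    0.97  1.6 ]
```

View pics/w15c.png

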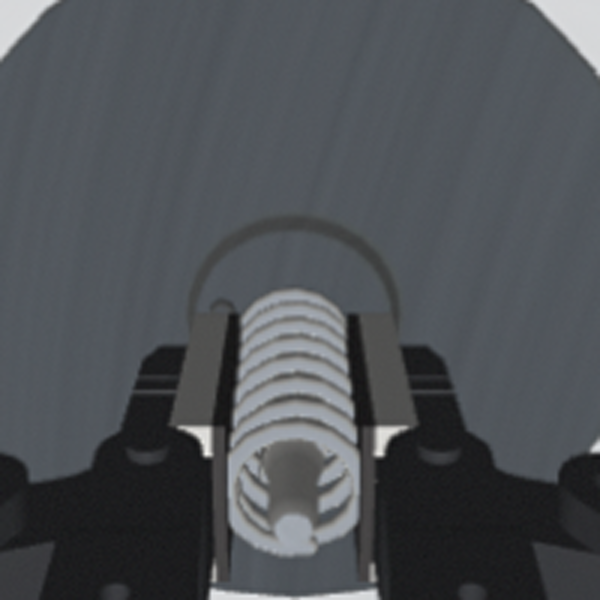

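Call:
step_arm([
  [0.1, 4, 0, 0, 0, 0, 0],
  [0.1, 3, 0, 0, 0, 0, 0],
  [0.1, 0, 0, 0, 0, 0, 0],
])

```text
clock: 14.8
ee_pos: [644.2, 240.1, 48.9]
ee_rot: [2.127, 0.192, -2.127]
ft_force: [-2.4, -0.8, 2.7]
grip_width: 16.3
```

Call:
step_arm([
  [0.4, 0, 0, 0, 0, 0, 0],
  [0.4, 0, 0, 0, 0, 0, 0],
  [0.4, 0, 0, 0, 0, 0, 0],
])

```text
clock: 15.18
ee_pos: [643.8, 240.1, 47.6]
ee_rot: [2.126, 0.192, -2.127]
ft_force: [-1.0, 0.1, 0.7]
grip_width: 34.0
```

```bash
python3 hov.py w16
```

```text
t 15.18 pos [643.8 240.1  47.6] rotm x,y [[-0.0, -0.0, -1.0], [0.18, -0.984, 0.0]] F [-1.   0.1  0.7] w 34.0 q [ 0.21  0.53  1.66 -0.    0.96  1.6 ]
t 15.22 pos [643.8 240.1  47.7] rotm x,y [[-0.0, -0.0, -1.0], [0.18, -0.984, 0.0]] F [ 0.1  0.9 -0.2] w 34.3 q [ 0.21  0.53  1.66 -0.    0.96  1.6 ]
```

View pics/w16c.png

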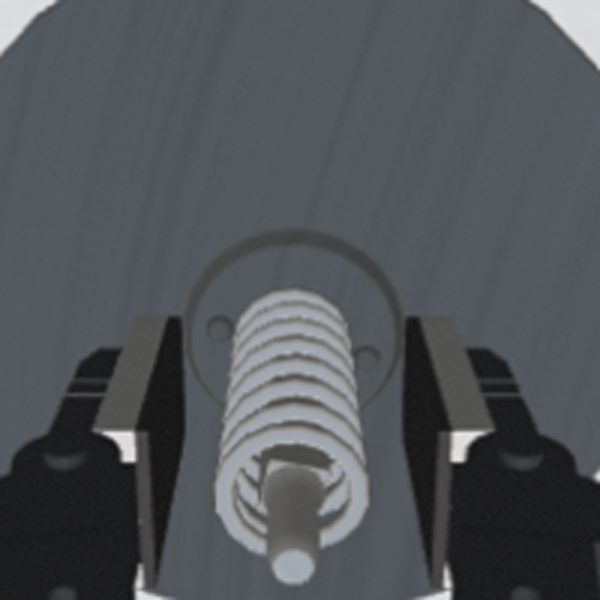

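Run:
```python
from h import *
I,s=load('w16'); f=lambda x,y:(180+x/3,150+y/3)
print('tip',onz(f(292,566),I,77).round(1),'boss',onz(f(295,325),I,18).round(1))
yaw=np.arctan2(BX[1],BX[0]); M=Rt(yaw)
e=plan(np.array([644,240,140]),M,2); e=plan(np.array([662,-177,130]),M,start=e);
```

```text
tip [643.6 239.9  77. ] boss [646.3 239.8  18. ]
[-46.2, 0.1, -0.1, -0.0, 0.0, -0.0]
[-46.1, 0.0, -0.0, -0.0, 0.0, -0.0]
ends [644. 240. 140.] rotdist [-0.  0. -0.]
[1.4, 59.1, 8.2, -0.0, 0.0, -0.0]
[1.5, 59.0, 8.1, -0.0, 0.0, -0.0]
[1.4, 59.1, 8.2, -0.0, 0.0, -0.0]
[1.5, 59.1, 8.2, -0.0, 0.0, -0.0]
[1.4, 59.0, 8.1, -0.0, 0.0, -0.0]
[1.5, 59.1, 8.2, -0.0, 0.0, -0.0]
[1.4, 59.1, 8.2, -0.0, 0.0, -0.0]
ends [ 662.  -177.1  130. ] rotdist [-0.  0. -0.]
```

Call:
step_arm([
  [0.4, -40, 0, 0, 0, 0, 0],
  [0.5, -52, 0, 0, 0, 0, 0],
  [0.5, 1.4, 59, 8.2, 0, 0, 0],
  [0.5, 1.4, 59, 8.2, 0, 0, 0],
  [0.5, 1.4, 59, 8.2, 0, 0, 0],
])

```text
clock: 15.85
ee_pos: [651.5, 60.1, 136.1]
ee_rot: [2.127, 0.193, -2.126]
ft_force: [0.7, 0.5, 0.3]
grip_width: 42.6
```

Call:
step_arm([
  [0.5, 1.4, 59, 8.2, 0, 0, 0],
  [0.5, 1.4, 59, 8.2, 0, 0, 0],
  [0.5, 1.4, 59, 8.2, 0, 0, 0],
  [0.5, 1.4, 59, 8.2, 0, 0, 0],
  [0.5, 0, 0, 0, 0, 0, 0],
])

```text
clock: 16.48
ee_pos: [661.4, -181.1, 130.2]
ee_rot: [2.13, 0.185, -2.129]
ft_force: [0.1, 0.3, 0.2]
grip_width: 42.7
```

Call:
step_arm([
  [0.5, 0, 0, 0, 0, 0, 0],
  [0.5, 0, 0, 0, 0, 0, 0],
  [0.5, 0, 0, 0, 0, 0, 0],
])

```text
clock: 16.85
ee_pos: [661.8, -174.8, 130.3]
ee_rot: [2.125, 0.195, -2.126]
ft_force: [0.2, -0.5, 1.5]
grip_width: 42.7
```

Run:
```python
from h import *
st(); I,s=snap('wrist','w17'); st()
for c in ('scene','side'): snap(c,'w17'+c)
```

```text
t 16.85 pos [ 661.8 -174.8  130.3] rotm x,y [[-0.0, -0.0, -1.0], [0.182, -0.983, -0.0]] F [ 0.2 -0.5  1.5] w 42.7 q [-0.41  0.42  1.64 -0.    1.09  0.98]
t 16.9 pos [ 661.8 -175.1  130.3] rotm x,y [[-0.0, -0.0, -1.0], [0.182, -0.983, 0.0]] F [-0.6 -0.2  0.7] w 42.6 q [-0.41  0.42  1.64 -0.    1.09  0.98]
```

View pics/w17.png

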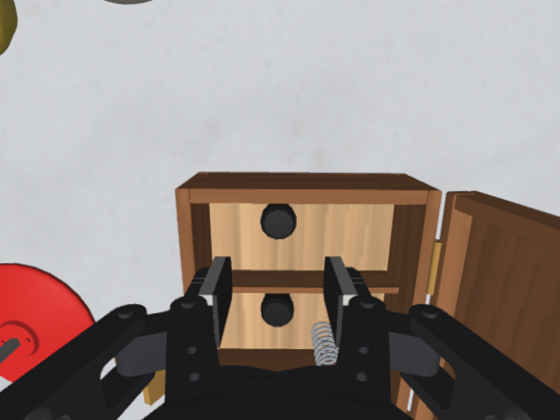

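View pics/w17side.png

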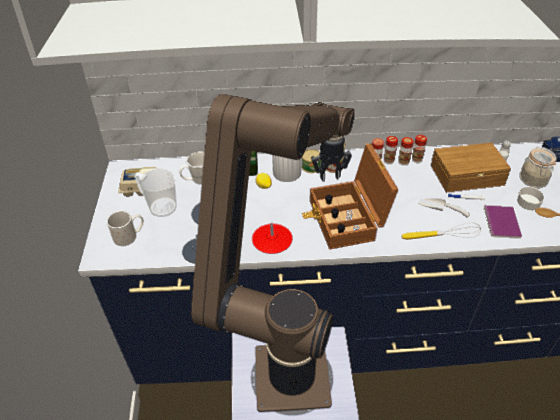

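Run:
```python
from h import *
I,s=load('w17'); im=cv2.imread('pics/w17.png')
cv2.imwrite('pics/w17c.png',cv2.resize(im[190:260,240:320],None,fx=8,fy=8,interpolation=2))
g=im[190:260,240:320].max(2)<70
n,l,stt,c=cv2.connectedComponentsWithStats(g.astype(np.uint8)); 
for i in range(1,n):
    if stt[i][4]>100: print(stt[i],c[i]+[240,190], onz(c[i]+[240,190],I,34).round(1), ontool(c[i]+[240,190],I,s,s['ee_pos'][2]-34).round(1))
```

```text
[  21   14   35   35 1003] [278.06281157 220.49551346] [ 662.8 -175.3   34. ] [96.3  0.7 -0.9]
```

View pics/w17c.png

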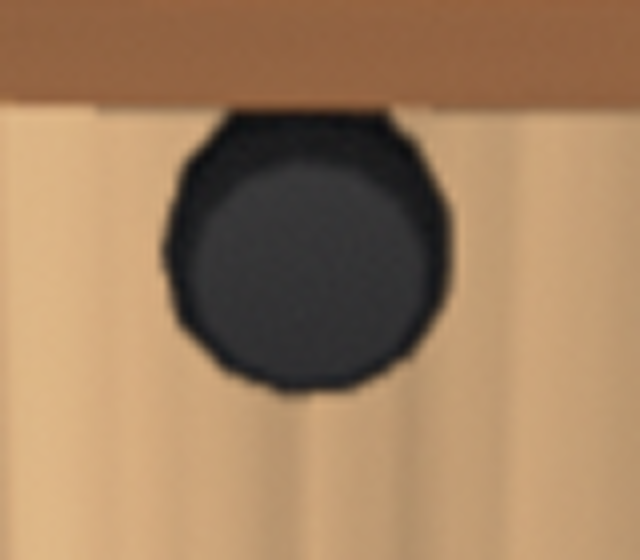

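Run:
```python
from h import *
I,s=load('w17'); p=(240+310/8,190+275/8)
print(onz(p,I,36).round(1), ontool(p,I,s,s['ee_pos'][2]-36).round(1)); st()
```

```text
[ 660.8 -176.2   36. ] [94.3  1.2  1.2]
t 17.0 pos [ 661.8 -175.5  130.4] rotm x,y [[-0.0, -0.0, -1.0], [0.181, -0.983, 0.0]] F [-0.5 -0.  -0. ] w 42.8 q [-0.41  0.42  1.64 -0.    1.09  0.98]
```

Call:
step_arm([
  [0.5, 30, 0.5, 1.1, 0, 0, 0],
  [0.5, 30, 0, 0, 0, 0, 0],
  [0.5, 22, 0, 0, 0, 0, 0],
  [0.5, 12, 0, 0, 0, 0, 0],
  [0.5, 3, 0, 0, 0, 0, 0],
])

```text
clock: 17.62
ee_pos: [660.5, -177.1, 32.6]
ee_rot: [2.126, 0.193, -2.128]
ft_force: [-0.7, -0.4, 1.2]
grip_width: 42.9
```

Call:
step_arm([
  [0.5, 0, 0, 0, 0, 0, 0],
  [0.2, 0, 0, 0, 0, 0, 0],
  [0.2, 0, 0, 0, 0, 0, 0],
  [0.2, 0, 0, 0, 0, 0, 0],
  [0.2, 0, 0, 0, 0, 0, 0],
])

```text
clock: 18.25
ee_pos: [661.7, -177.6, 34.9]
ee_rot: [2.129, 0.191, -2.124]
ft_force: [-0.8, -0.0, 6.0]
grip_width: 23.8
```

```bash
python3 hov.py w18
```

```text
t 18.25 pos [ 661.7 -177.6   34.9] rotm x,y [[0.002, -0.001, -1.0], [0.18, -0.984, 0.002]] F [-0.8 -0.   6. ] w 23.8 q [-0.41  0.54  1.66 -0.    0.94  0.98]
t 18.3 pos [ 661.8 -177.6   34.9] rotm x,y [[0.002, -0.001, -1.0], [0.18, -0.984, 0.002]] F [ 0.1 -0.   6.7] w 23.8 q [-0.41  0.54  1.66 -0.    0.94  0.98]
```

View pics/w18c.png

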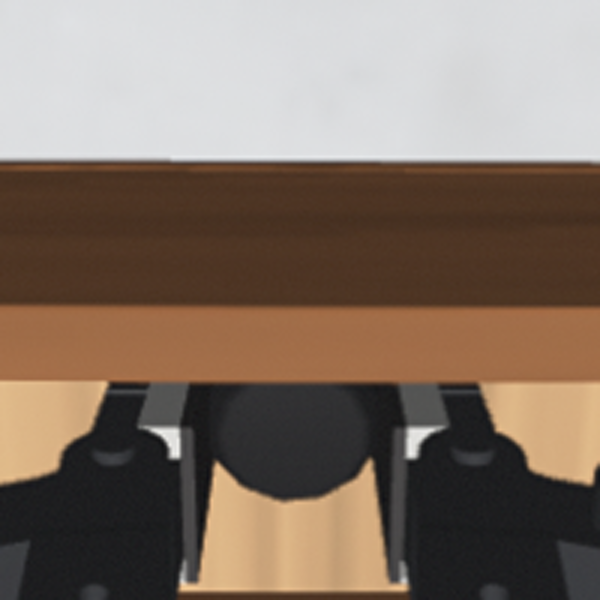

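Call:
step_arm([
  [0.2, -25, 0, 0, 0, 0, 0],
  [0.2, -40, 0, 0, 0, 0, 0],
  [0.2, -40, 0, 0, 0, 0, 0],
  [0.2, -2, -59, -8.2, 0, 0, 0],
  [0.2, -2, -59, -8.2, 0, 0, 0],
])

```text
clock: 18.92
ee_pos: [655.3, -57.5, 142.5]
ee_rot: [2.128, 0.19, -2.128]
ft_force: [-0.5, 0.6, -0.3]
grip_width: 23.7
```

Call:
step_arm([
  [0.2, -2, -59, -8.2, 0, 0, 0],
  [0.2, -2, -59, -8.2, 0, 0, 0],
  [0.2, -2, -59, -8.2, 0, 0, 0],
  [0.2, -2, -59, -8.2, 0, 0, 0],
  [0.2, 0, 0, 0, 0, 0, 0],
])

```text
clock: 19.55
ee_pos: [644.1, 184.1, 149.5]
ee_rot: [2.122, 0.199, -2.125]
ft_force: [0.3, -1.3, 1.0]
grip_width: 23.7
```

Call:
step_arm([
  [0.2, 0, 0, 0, 0, 0, 0],
  [0.2, 0, 0, 0, 0, 0, 0],
  [0.2, 0, 0, 0, 0, 0, 0],
])

```text
clock: 19.92
ee_pos: [645.7, 178.4, 150.0]
ee_rot: [2.127, 0.19, -2.128]
ft_force: [-0.2, -0.4, -0.2]
grip_width: 23.7
```

```bash
python3 hov.py w19
```

```text
t 19.93 pos [645.7 178.4 150. ] rotm x,y [[-0.0, -0.0, -1.0], [0.178, -0.984, 0.0]] F [-0.2 -0.4 -0.2] w 23.7 q [ 0.12  0.37  1.67 -0.    1.11  1.51]
t 19.98 pos [645.7 178.5 150.1] rotm x,y [[-0.0, -0.0, -1.0], [0.178, -0.984, 0.0]] F [1.1 0.1 0.3] w 23.6 q [ 0.12  0.37  1.67 -0.    1.11  1.51]
```

View pics/w19c.png

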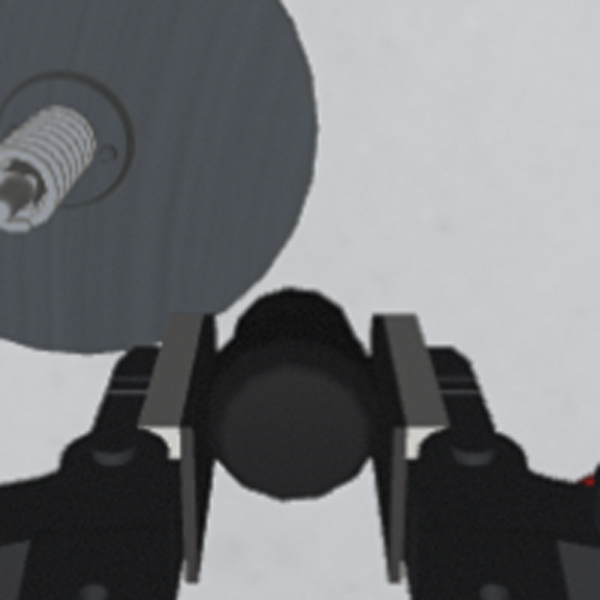

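View pics/w19.png

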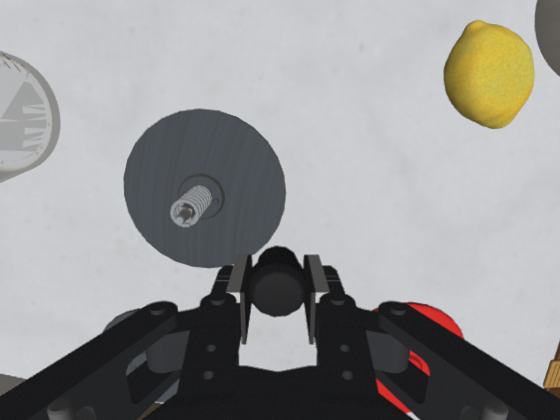

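Run:
```python
from h import *
I,s=load('w19'); im=cv2.imread('pics/w19.png')[235:325,225:330].astype(float)
cv2.imwrite('pics/w19d.png',cv2.resize(np.clip(im*4,0,255).astype(np.uint8),None,fx=6,fy=6,interpolation=2))
f=lambda x,y:(180+x/3,150+y/3)
print('top',ontool(f(294,432),I,s,-1).round(2))
print(((proj(t2w([(-1,0,0),(-1,13,0),(-1,-13,0),(-1,0,13),(-1,0,-13),(14,0,-13),(14,13,0),(29,0,-10.5),(29,10.5,0)],s),I)-[180,150])*3).round(0).tolist())
print('tip',onz(f(12,198),I,77))
```

```text
top [-1.    0.44 -0.15]
[[291.0, 433.0], [385.0, 433.0], [196.0, 433.0], [291.0, 514.0], [291.0, 347.0], [291.0, 303.0], [376.0, 382.0], [291.0, 281.0], [354.0, 340.0]]
tip [646.54220363 236.86587274  77.        ]
```

View pics/w19d.png

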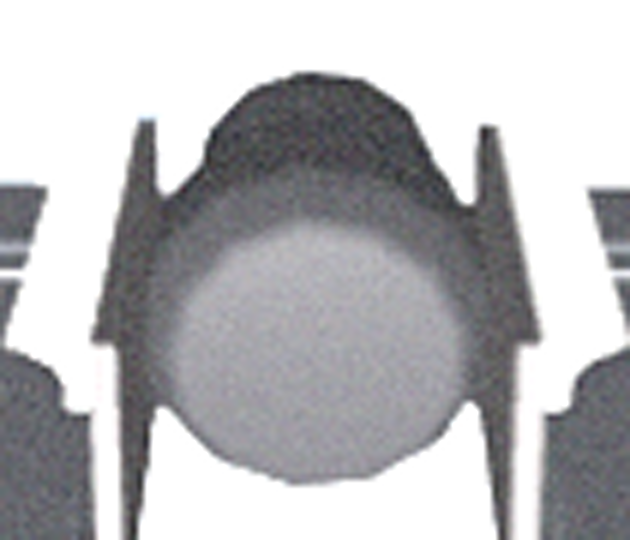

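Run:
```python
im=__import__('cv2').imread('pics/w19.png'); import cv2
cv2.imwrite('pics/w19e.png',cv2.resize(im[160:250,150:250],None,fx=6,fy=6,interpolation=2))
```

```text
(no output)
```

View pics/w19e.png

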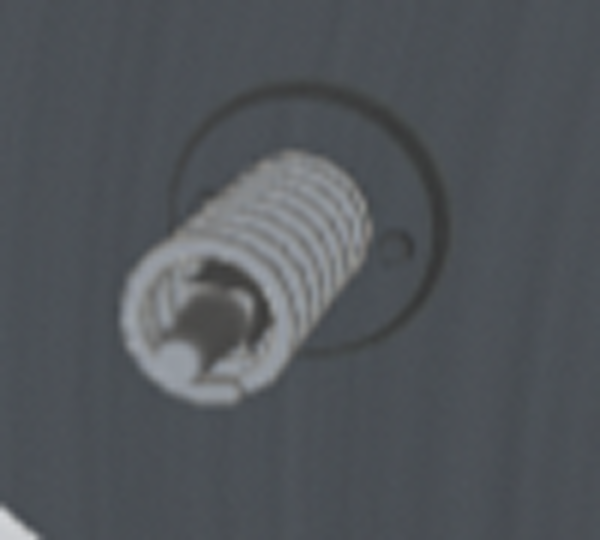

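Run:
```python
from h import *
I,s=load('w19'); print('tip',onz((180,220.3),I,77))
yaw=np.arctan2(BX[1],BX[0]); plan(np.array([643.3,240.3,116]),Rt(yaw),3)
```

```text
tip [643.31539251 239.05243523  77.        ]
[11.4, -20.4, -2.9, -0.001, 0.0, -0.0]
[11.3, -20.4, -2.9, -0.001, 0.0, -0.0]
[11.4, -20.4, -2.9, -0.001, 0.0, -0.0]
ends [643.3 240.3 116. ] rotdist [-0.002  0.    -0.   ]
```

Call:
step_arm([
  [0.2, 11.4, -27, -3.9, 0, 0, 0],
  [0.2, 11.4, -24, -3.4, 0, 0, 0],
  [0.2, 11.4, -10.2, -1.4, 0, 0, 0],
  [0.2, 0, 0, 0, 0, 0, 0],
  [0.2, 0, 0, 0, 0, 0, 0],
])

```text
clock: 20.6
ee_pos: [643.2, 241.3, 116.0]
ee_rot: [2.127, 0.192, -2.127]
ft_force: [0.4, 0.2, 0.2]
grip_width: 24.2
```

Call:
step_arm([
  [0.2, 0, 0, 0, 0, 0, 0],
  [0.2, 0, 0, 0, 0, 0, 0],
])

```text
clock: 20.85
ee_pos: [643.5, 241.2, 116.6]
ee_rot: [2.128, 0.192, -2.126]
ft_force: [0.2, 0.7, 0.2]
grip_width: 23.6
```

```bash
python3 hov.py w20
python3 - <<'E'
import cv2,numpy as np
im=cv2.imread('pics/w20.png')[190:330,210:345].astype(float); cv2.imwrite('pics/w20d.png',cv2.resize(np.clip(im*2.0,0,255).astype(np.uint8),None,fx=4.4,fy=4.2,interpolation=2))
E
```

```text
t 20.85 pos [643.5 241.2 116.6] rotm x,y [[0.001, -0.0, -1.0], [0.179, -0.984, 0.0]] F [0.2 0.7 0.2] w 23.6 q [ 0.21  0.44  1.64 -0.    1.07  1.6 ]
t 20.9 pos [643.4 241.3 116.5] rotm x,y [[0.001, -0.0, -1.0], [0.179, -0.984, 0.0]] F [0.8 0.7 0. ] w 23.7 q [ 0.21  0.44  1.64 -0.    1.07  1.6 ]
```

View pics/w20d.png

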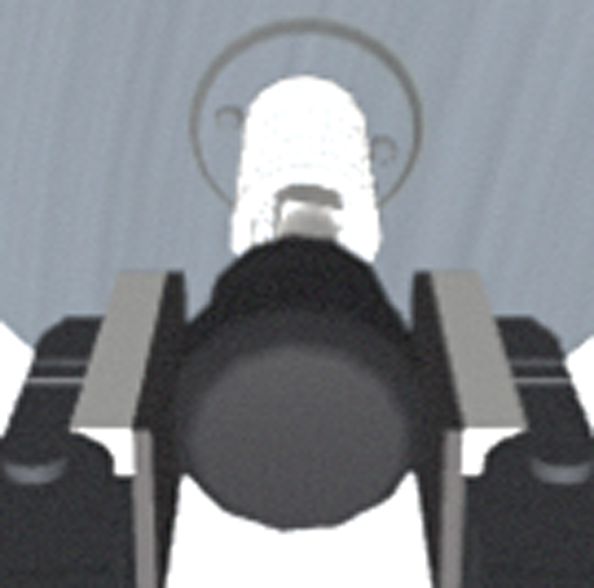

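Run:
```python
from h import *
I,s=load('w20')
for n,p,z in [('boss',(279.5,219),18),('shoulder',(210+309/4.4,190+193/4.2),62)]:
    print(n,onz(p,I,z).round(1),ontool(p,I,s,s['ee_pos'][2]-z).round(1))
print('knob',ontool((277.8,190+433/4.2),I,s,-1))
```

```text
boss [645.1 239.8  18. ] [98.6  1.7 -1.2]
shoulder [648.8 240.3  62. ] [54.6  1.8 -5. ]
knob [-1.          0.35565375 -0.57117323]
```

Call:
step_arm([
  [0.2, 4, 1.1, -0.1, 0, 0, 0],
  [0.2, 4, 0, 0, 0, 0, 0],
  [0.2, 4, 0, 0, 0, 0, 0],
  [0.2, 3, 0, 0, 0, 0, 0],
  [0.2, 0, 0, 0, 0, 0, 0],
])

```text
clock: 21.52
ee_pos: [643.1, 240.6, 100.4]
ee_rot: [2.125, 0.192, -2.128]
ft_force: [-0.2, -0.6, -0.4]
grip_width: 23.7
```

```bash
cat > hk.py <<'E'
import sys
from h import *
tag=sys.argv[1]; st(); I,s=snap('wrist',tag); st()
im=cv2.imread(f'pics/{tag}.png')[190:330,210:345].astype(float); cv2.imwrite(f'pics/{tag}d.png',cv2.resize(np.clip(im*1.7,0,255).astype(np.uint8),None,fx=4.4,fy=4.2,interpolation=2))
E
python3 hk.py w21
```

```text
t 21.52 pos [643.1 240.6 100.4] rotm x,y [[-0.001, -0.0, -1.0], [0.18, -0.984, 0.0]] F [-0.2 -0.6 -0.4] w 23.7 q [ 0.21  0.46  1.64 -0.    1.04  1.6 ]
t 21.57 pos [643.3 240.7 100.7] rotm x,y [[-0.0, -0.0, -1.0], [0.18, -0.984, 0.0]] F [-0.6  0.6 -0.8] w 23.4 q [ 0.21  0.46  1.64 -0.    1.04  1.6 ]
```

View pics/w21d.png

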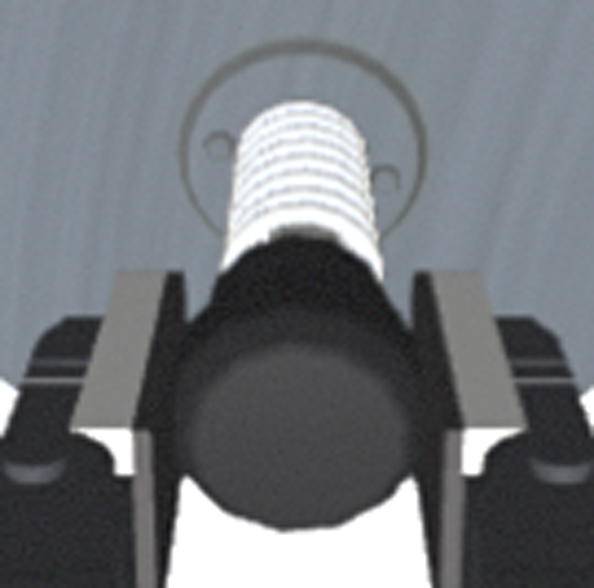

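Call:
step_arm([
  [0.2, 4, 0, 0, 0, 0, 0],
  [0.2, 3, 0, 0, 0, 0, 0],
  [0.2, 1.5, 0, 0, 0, 0, 0],
  [0.2, 0, 0, 0, 0, 0, 0],
])

```text
clock: 22.08
ee_pos: [643.6, 240.7, 92.8]
ee_rot: [2.127, 0.192, -2.126]
ft_force: [0.6, -0.2, 1.5]
grip_width: 23.6
```

```bash
python3 hk.py w22
```

```text
t 22.07 pos [643.6 240.7  92.8] rotm x,y [[0.0, -0.0, -1.0], [0.18, -0.984, 0.0]] F [ 0.6 -0.2  1.5] w 23.6 q [ 0.21  0.47  1.64 -0.    1.03  1.6 ]
t 22.12 pos [643.5 240.7  92.8] rotm x,y [[0.0, -0.0, -1.0], [0.18, -0.984, 0.0]] F [-0.9 -0.5  1.3] w 23.9 q [ 0.21  0.47  1.64 -0.    1.03  1.6 ]
```

View pics/w22d.png

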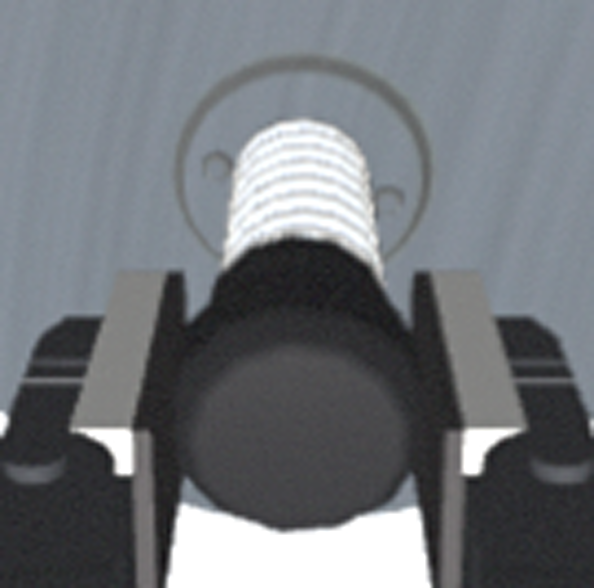

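Call:
step_arm([
  [0.4, 0, 0, 0, 0, 0, 0],
  [0.45, 0, 0, 0, 0, 0, 0],
  [0.45, -8, 0, 0, 0, 0, 0],
  [0.45, -30, 0, 0, 0, 0, 0],
  [0.45, -20, 0, 0, 0, 0, 0],
])

```text
clock: 22.75
ee_pos: [644.1, 240.8, 152.7]
ee_rot: [2.129, 0.193, -2.125]
ft_force: [-0.1, 0.1, -0.8]
grip_width: 38.3
```

Run:
```python
from h import *
yaw=np.arctan2(BX[1],BX[0]); 
snap('wrist','w23'); plan(np.array([563,-233,140]),Rt(yaw))
```

```text
[1.7, 50.2, 18.5, -0.0, -0.001, 0.0]
[1.6, 50.2, 18.5, -0.0, -0.001, 0.0]
[1.7, 50.1, 18.5, -0.0, -0.001, 0.0]
[1.7, 50.2, 18.5, -0.0, -0.001, 0.0]
[1.8, 50.2, 18.5, -0.0, -0.001, 0.0]
[1.7, 50.2, 18.5, -0.0, -0.001, 0.0]
[1.8, 50.2, 18.5, -0.0, -0.001, 0.0]
[1.7, 50.1, 18.5, -0.0, -0.001, 0.0]
[1.9, 50.2, 18.5, -0.0, -0.001, 0.0]
ends [ 563. -233.  140.] rotdist [-0.    -0.007  0.   ]
```

View pics/w23.png

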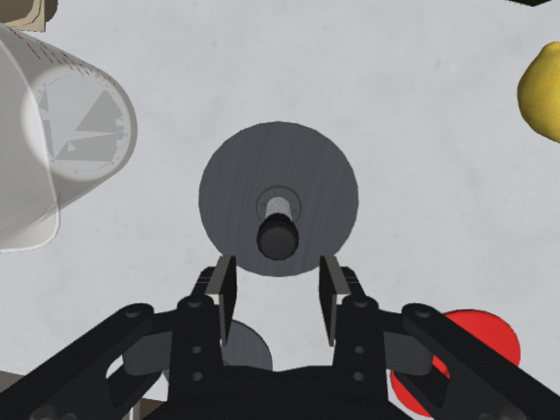

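Knob seated on the large lid at (278,237), upright. On to coil 2.

Call:
step_arm([
  [0.5, 0, 50.2, 18.5, 0, 0, 0],
  [0.5, 0, 50.2, 18.5, 0, 0, 0],
  [0.5, 0, 50.2, 18.5, 0, 0, 0],
  [0.5, 0, 50.2, 18.5, 0, 0, 0],
  [0.5, 0, 50.2, 18.5, 0, 0, 0],
])

```text
clock: 23.42
ee_pos: [597.0, -24.5, 150.8]
ee_rot: [2.127, 0.192, -2.126]
ft_force: [0.8, -0.5, -0.8]
grip_width: 42.8
```

Call:
step_arm([
  [0.5, 4, 50.2, 18.5, 0, 0, 0],
  [0.5, 4, 50.2, 18.5, 0, 0, 0],
  [0.5, 4, 50.2, 18.5, 0, 0, 0],
  [0.5, 4, 50.2, 18.5, 0, 0, 0],
  [0.5, 0, 0, 0, 0, 0, 0],
])

```text
clock: 24.05
ee_pos: [559.9, -237.2, 134.5]
ee_rot: [2.129, 0.187, -2.129]
ft_force: [-0.7, -0.1, -0.0]
grip_width: 42.9
```

Call:
step_arm([
  [0.5, 0, 0, 0, 0, 0, 0],
  [0.5, 0, 0, 0, 0, 0, 0],
  [0.5, 0, 0, 0, 0, 0, 0],
  [0.5, 0, 0, 0, 0, 0, 0],
])

```text
clock: 24.55
ee_pos: [561.0, -232.9, 134.7]
ee_rot: [2.126, 0.194, -2.126]
ft_force: [-0.3, 0.3, -0.9]
grip_width: 42.8
```

```bash
python3 hov.py w24
```

```text
t 24.55 pos [ 561.  -232.9  134.7] rotm x,y [[-0.0, -0.0, -1.0], [0.181, -0.983, 0.0]] F [-0.3  0.3 -0.9] w 42.8 q [-0.56  0.26  1.84 -0.    1.05  0.83]
t 24.6 pos [ 561.  -233.1  134.7] rotm x,y [[-0.0, -0.0, -1.0], [0.181, -0.984, 0.0]] F [ 0.3 -0.1 -0.7] w 42.4 q [-0.56  0.26  1.84 -0.    1.05  0.83]
```

View pics/w24c.png

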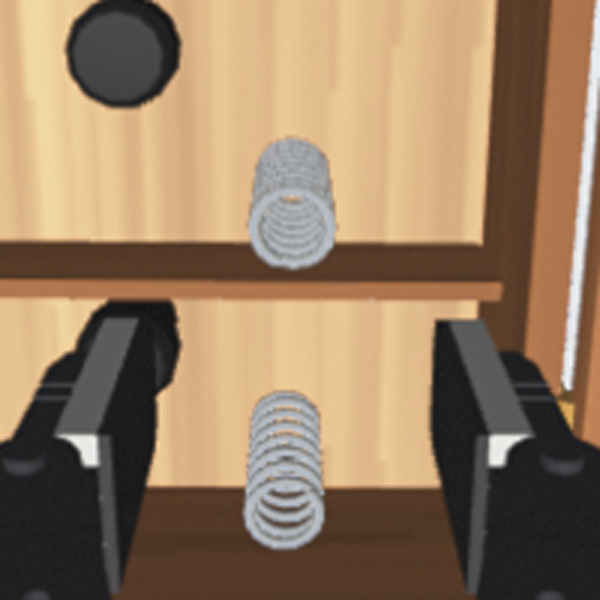

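Run:
```python
from h import *
I,s=load('w24'); f=lambda x,y:(180+x/3,150+y/3); M=R.from_rotvec(s['ee_rot']).as_matrix()
for n,p,z in [('c2',(292,229),52),('c2b',(291,168),6),('c1',(285,514),52),('k2',(117,53),36)]:
  w=onz(f(*p),I,z); print(n,w.round(1),ontool(f(*p),I,s,s['ee_pos'][2]-z).round(1))
st()
```

```text
c2 [ 562.3 -232.8   52. ] [82.7  0.2 -1.3]
c2b [ 563.4 -232.4    6. ] [ 1.287e+02 -1.000e-01 -2.400e+00]
c1 [ 491.4 -244.2   52. ] [82.7 -1.5 70.5]
k2 [ 590.5 -188.    36. ] [ 98.7 -38.8 -37.2]
t 24.6 pos [ 561.  -233.1  134.7] rotm x,y [[-0.0, -0.0, -1.0], [0.181, -0.984, 0.0]] F [ 0.3 -0.1 -0.7] w 42.4 q [-0.56  0.26  1.84 -0.    1.05  0.83]
```

Down 98 with tool z −1.3, then grip.

Call:
step_arm([
  [0.5, 30, 0.2, -1.3, 0, 0, 0],
  [0.5, 30, 0, 0, 0, 0, 0],
  [0.5, 25, 0, 0, 0, 0, 0],
  [0.5, 12.5, 0, 0, 0, 0, 0],
  [0.5, 0, 0, 0, 0, 0, 0],
])

```text
clock: 25.22
ee_pos: [561.6, -233.3, 36.3]
ee_rot: [2.125, 0.194, -2.129]
ft_force: [0.4, -0.3, 1.2]
grip_width: 42.5
```

Call:
step_arm([
  [0.1, 0, 0, 0, 0, 0, 0],
  [0.1, 0, 0, 0, 0, 0, 0],
  [0.1, 0, 0, 0, 0, 0, 0],
  [0.1, 0, 0, 0, 0, 0, 0],
  [0.1, 0, 0, 0, 0, 0, 0],
])

```text
clock: 25.85
ee_pos: [563.0, -234.2, 38.4]
ee_rot: [2.128, 0.191, -2.124]
ft_force: [0.5, 0.0, 6.1]
grip_width: 16.4
```

```bash
python3 hov.py w25
python3 - <<'E'
from h import *
yaw=np.arctan2(BX[1],BX[0]); M=Rt(yaw); s=sense(); p=s['ee_pos'].copy(); p[2]=150; e=plan(p,M,3); plan(np.array([490,215,190]),M,start=e)
E
```

```text
t 25.85 pos [ 563.  -234.2   38.4] rotm x,y [[0.002, -0.001, -1.0], [0.18, -0.984, 0.002]] F [0.5 0.  6.1] w 16.4 q [-0.56  0.4   1.86 -0.    0.88  0.83]
t 25.9 pos [ 563.  -234.2   38.4] rotm x,y [[0.002, -0.001, -1.0], [0.18, -0.984, 0.002]] F [-0.2 -0.4  5.6] w 16.1 q [-0.56  0.4   1.86 -0.    0.88  0.83]
[-37.2, 0.1, -0.1, -0.0, -0.001, -0.001]
[-37.2, -0.0, 0.0, -0.0, -0.001, -0.001]
[-37.2, -0.0, 0.0, -0.0, -0.001, -0.001]
ends [ 563.  -234.2  150. ] rotdist [-0.    -0.002 -0.002]
[-4.9, -56.9, -1.1, -0.0, 0.0, 0.0]
[-5.0, -56.9, -1.1, -0.0, 0.0, 0.0]
[-4.9, -56.9, -1.1, -0.0, 0.0, 0.0]
[-4.9, -56.9, -1.1, -0.0, 0.0, 0.0]
[-5.0, -56.8, -1.1, -0.0, 0.0, 0.0]
[-4.9, -56.9, -1.1, -0.0, 0.0, 0.0]
[-4.9, -56.9, -1.2, -0.0, 0.0, 0.0]
[-5.0, -56.9, -1.1, -0.0, 0.0, 0.0]
ends [490. 215. 190.] rotdist [-0.     0.001  0.001]
```

View pics/w25c.png

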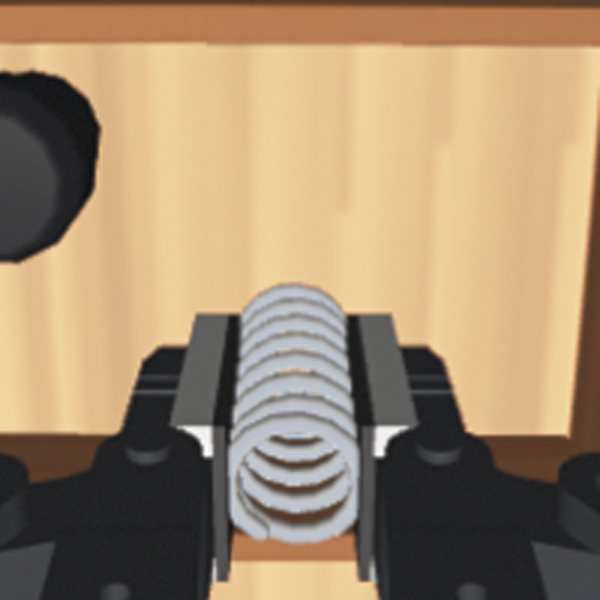

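Call:
step_arm([
  [0.1, -30, 0, 0, 0, 0, 0],
  [0.1, -40, 0, 0, 0, 0, 0],
  [0.1, -40, 0, 0, 0, 0, 0],
  [0.1, -5, -56.9, -1.1, 0, 0, 0],
  [0.1, -5, -56.9, -1.1, 0, 0, 0],
])

```text
clock: 26.52
ee_pos: [543.1, -120.5, 157.2]
ee_rot: [2.128, 0.191, -2.128]
ft_force: [1.1, 0.7, -0.9]
grip_width: 15.8
```

Call:
step_arm([
  [0.1, -5, -56.9, -1.1, 0, 0, 0],
  [0.1, -5, -56.9, -1.1, 0, 0, 0],
  [0.1, -5, -56.9, -1.1, 0, 0, 0],
  [0.1, -5, -56.9, -1.1, 0, 0, 0],
  [0.1, -5, -56.9, -1.1, 0, 0, 0],
])

```text
clock: 27.15
ee_pos: [496.8, 161.1, 181.5]
ee_rot: [2.125, 0.192, -2.128]
ft_force: [-0.0, -0.7, 0.6]
grip_width: 16.1
```

Call:
step_arm([
  [0.1, -5, -56.9, -1.1, 0, 0, 0],
  [0.1, 0, 0, 0, 0, 0, 0],
  [0.1, 0, 0, 0, 0, 0, 0],
  [0.1, 0, 0, 0, 0, 0, 0],
  [0.1, 0, 0, 0, 0, 0, 0],
])

```text
clock: 27.78
ee_pos: [489.2, 214.4, 186.7]
ee_rot: [2.127, 0.19, -2.129]
ft_force: [0.4, 0.2, -0.7]
grip_width: 16.1
```

```bash
python3 lidlook.py w26
```

```text
wrist lid_small [219.  201.6] 0.74 [470. 268.   0.]
wrist lid_large [281.7  11.7] 0.67 [643. 238.   0.]
wrist lid_large [462.5 204. ] 0.6 [510.  34.   0.]
scene lid_small [215.1 220.6] 0.68 [461. 262.   0.]
scene lid_large [271.3 227.4] 0.8 [519.  25.   0.]
scene lid_large [241.7 201.5] 0.76 [643. 233.   0.]
side lid_small [199.6 250.2] 0.56 [466. 267.   0.]
side lid_large [269.7 235.7] 0.68 [515.  36.   0.]
side lid_large [208.4 212. ] 0.67 [644. 246.   0.]
t 28.38 pos [488.9 215.7 187. ] rotm x,y [[-0.0, -0.0, -1.0], [0.18, -0.984, 0.0]] F [ 1.1  0.3 -0.1] w 16.1 q [ 0.23  0.04  1.98 -0.    1.12  1.62]
```

View pics/w26wr.png

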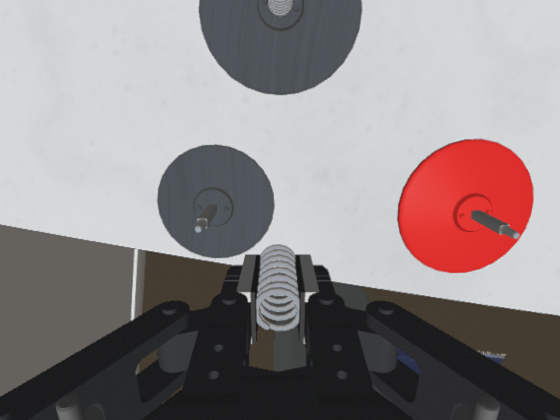

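Run:
```python
from h import *
im=cv2.imread('pics/w26wr.png')
cv2.imwrite('pics/w26e.png',cv2.resize(im[140:265,150:280],None,fx=4.6,fy=4.6,interpolation=2))
I,s=load('w26wr')
print('tip',onz((198,229),I,77),'boss',onz((212.7,207.5),I,18))
```

```text
tip [468.86951761 270.22859575  77.        ] boss [468.96650249 270.2475998   18.        ]
```

View pics/w26e.png

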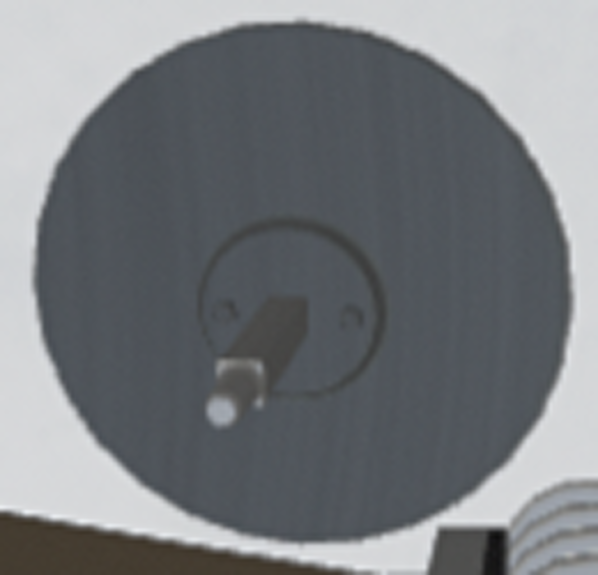

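Run:
```python
from h import *
yaw=np.arctan2(BX[1],BX[0]); plan(np.array([469,270.7,122]),Rt(yaw),4)
```

```text
[16.3, -14.4, 2.4, -0.0, 0.0, -0.0]
[16.2, -14.4, 2.5, -0.0, 0.0, -0.0]
[16.3, -14.4, 2.4, -0.0, 0.0, -0.0]
[16.2, -14.5, 2.4, -0.0, 0.0, -0.0]
ends [469.  270.7 122. ] rotdist [-0.  0. -0.]
```

Call:
step_arm([
  [0.1, 18, -17, 2.9, 0, 0, 0],
  [0.1, 18, -17, 2.9, 0, 0, 0],
  [0.1, 18, -15, 2.5, 0, 0, 0],
  [0.1, 11, -8.7, 1.4, 0, 0, 0],
  [0.1, 0, 0, 0, 0, 0, 0],
])

```text
clock: 29.0
ee_pos: [467.8, 271.2, 120.4]
ee_rot: [2.122, 0.193, -2.129]
ft_force: [0.3, -0.5, -0.3]
grip_width: 16.4
```

Call:
step_arm([
  [0.1, 0, 0, 0, 0, 0, 0],
  [0.1, 0, 0, 0, 0, 0, 0],
  [0.1, 0, 0, 0, 0, 0, 0],
])

```text
clock: 29.38
ee_pos: [469.6, 270.5, 122.7]
ee_rot: [2.128, 0.192, -2.126]
ft_force: [0.4, 0.5, -0.4]
grip_width: 16.2
```

```bash
python3 hov.py w27
```

```text
t 29.38 pos [469.6 270.5 122.7] rotm x,y [[0.001, 0.0, -1.0], [0.179, -0.984, 0.0]] F [ 0.4  0.5 -0.4] w 16.2 q [ 0.34  0.14  2.   -0.    1.    1.73]
t 29.43 pos [469.5 270.5 122.6] rotm x,y [[0.001, 0.0, -1.0], [0.179, -0.984, 0.0]] F [ 1.3  0.5 -0.4] w 15.9 q [ 0.34  0.14  2.   -0.    1.    1.73]
```

View pics/w27c.png

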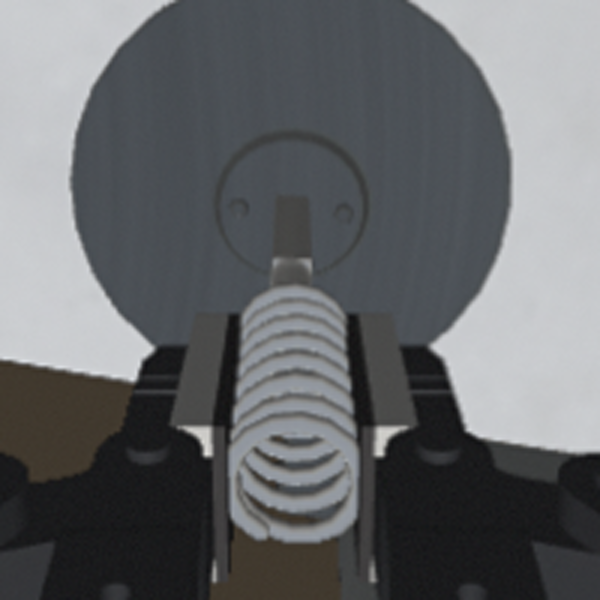

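Call:
step_arm([
  [0.1, 8, -0.4, 0, 0, 0, 0],
  [0.1, 8, 0, 0, 0, 0, 0],
  [0.1, 8, 0, 0, 0, 0, 0],
  [0.1, 5, 0, 0, 0, 0, 0],
  [0.1, 0, 0, 0, 0, 0, 0],
])

```text
clock: 30.05
ee_pos: [468.5, 270.9, 92.2]
ee_rot: [2.125, 0.192, -2.128]
ft_force: [0.4, 0.2, -1.1]
grip_width: 16.2
```

Call:
step_arm([
  [0.1, 4, 0, 0, 0, 0, 0],
  [0.1, 4, 0, 0, 0, 0, 0],
  [0.1, 4, 0, 0, 0, 0, 0],
  [0.1, 0, 0, 0, 0, 0, 0],
])

```text
clock: 30.55
ee_pos: [468.7, 270.9, 80.5]
ee_rot: [2.126, 0.192, -2.128]
ft_force: [-0.4, -0.6, 0.3]
grip_width: 16.2
```

```bash
python3 hov.py w28
```

```text
t 30.55 pos [468.7 270.9  80.5] rotm x,y [[-0.001, -0.001, -1.0], [0.18, -0.984, 0.0]] F [-0.4 -0.6  0.3] w 16.2 q [ 0.34  0.2   2.02 -0.    0.92  1.73]
t 30.6 pos [468.8 271.   80.8] rotm x,y [[-0.0, -0.0, -1.0], [0.18, -0.984, 0.0]] F [ 0.5  0.  -0.1] w 16.1 q [ 0.34  0.2   2.02 -0.    0.92  1.73]
```

View pics/w28c.png

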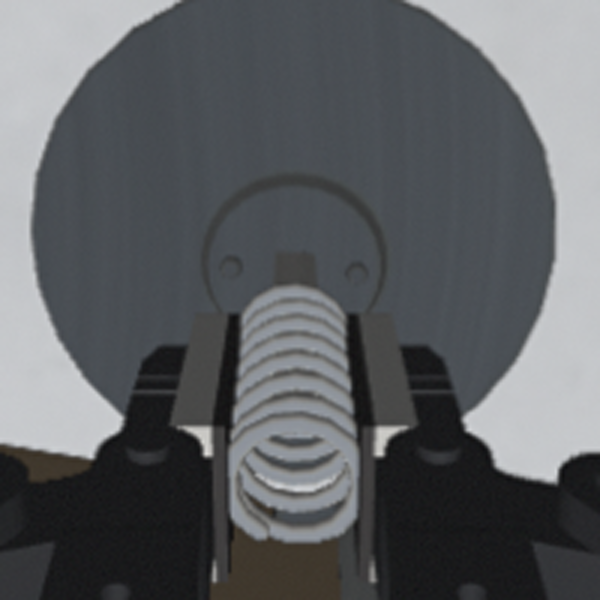

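Free of force and matching the first lid's view. Continue to the boss.

Call:
step_arm([
  [0.1, 7, 0, 0, 0, 0, 0],
  [0.1, 7, 0, 0, 0, 0, 0],
  [0.1, 7, 0, 0, 0, 0, 0],
  [0.1, 4, 0, 0, 0, 0, 0],
  [0.1, 0, 0, 0, 0, 0, 0],
])

```text
clock: 31.22
ee_pos: [468.6, 270.9, 55.4]
ee_rot: [2.125, 0.192, -2.128]
ft_force: [0.1, 0.0, 0.2]
grip_width: 16.2
```

```bash
python3 hov.py w29
```

```text
t 31.23 pos [468.6 270.9  55.4] rotm x,y [[-0.001, -0.001, -1.0], [0.18, -0.984, 0.0]] F [0.1 0.  0.2] w 16.2 q [ 0.34  0.24  2.03 -0.    0.87  1.73]
t 31.27 pos [468.9 271.   55.8] rotm x,y [[-0.0, -0.0, -1.0], [0.18, -0.984, 0.0]] F [ 0.6 -0.7  0. ] w 16.4 q [ 0.34  0.24  2.03 -0.    0.87  1.73]
```

View pics/w29c.png

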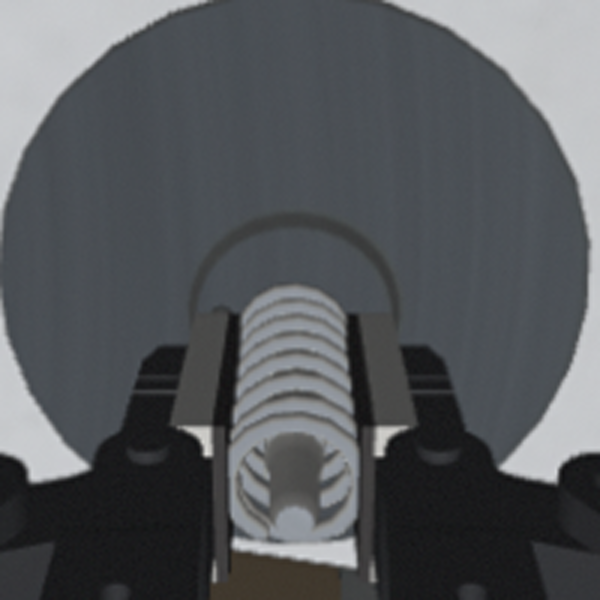

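Call:
step_arm([
  [0.1, 4, 0, 0, 0, 0, 0],
  [0.1, 2.5, 0, 0, 0, 0, 0],
  [0.1, 0, 0, 0, 0, 0, 0],
])

```text
clock: 31.65
ee_pos: [469.2, 271.1, 50.4]
ee_rot: [2.126, 0.192, -2.127]
ft_force: [-1.5, -0.6, 4.0]
grip_width: 16.3
```

Call:
step_arm([
  [0.4, 0, 0, 0, 0, 0, 0],
  [0.4, 0, 0, 0, 0, 0, 0],
  [0.4, 0, 0, 0, 0, 0, 0],
])

```text
clock: 32.02
ee_pos: [468.8, 271.0, 49.3]
ee_rot: [2.126, 0.192, -2.127]
ft_force: [-0.1, 0.9, -0.4]
grip_width: 34.0
```

```bash
python3 hov.py w30
python3 - <<'E'
from h import *
yaw=np.arctan2(BX[1],BX[0]); M=Rt(yaw); s=sense(); p=s['ee_pos'].copy(); p[2]=145; e=plan(p,M,2); plan(np.array([589.5,-188.5,132]),M,start=e)
E
```

```text
t 32.02 pos [468.8 271.   49.3] rotm x,y [[-0.0, -0.0, -1.0], [0.18, -0.984, 0.0]] F [-0.1  0.9 -0.4] w 34.0 q [ 0.34  0.26  2.03 -0.    0.86  1.73]
t 32.08 pos [468.8 271.   49.3] rotm x,y [[-0.0, -0.0, -1.0], [0.18, -0.984, 0.0]] F [ 0.3 -0.7  0.5] w 34.3 q [ 0.34  0.26  2.03 -0.    0.86  1.73]
[-47.8, 0.0, 0.0, -0.0, 0.0, -0.0]
[-47.9, 0.0, 0.0, -0.0, 0.0, -0.0]
ends [468.9 271.1 145. ] rotdist [-0.  0. -0.]
[1.6, 59.2, -4.5, -0.0, 0.0, -0.0]
[1.7, 59.2, -4.5, -0.0, 0.0, -0.0]
[1.6, 59.3, -4.6, -0.0, 0.0, -0.0]
[1.6, 59.2, -4.5, -0.0, 0.0, -0.0]
[1.7, 59.2, -4.5, -0.0, 0.0, -0.0]
[1.6, 59.2, -4.5, -0.0, 0.0, -0.0]
[1.7, 59.2, -4.5, -0.0, 0.0, -0.0]
[1.6, 59.3, -4.5, -0.0, 0.0, -0.0]
ends [ 589.5 -188.6  132. ] rotdist [-0.  0. -0.]
```

View pics/w30c.png

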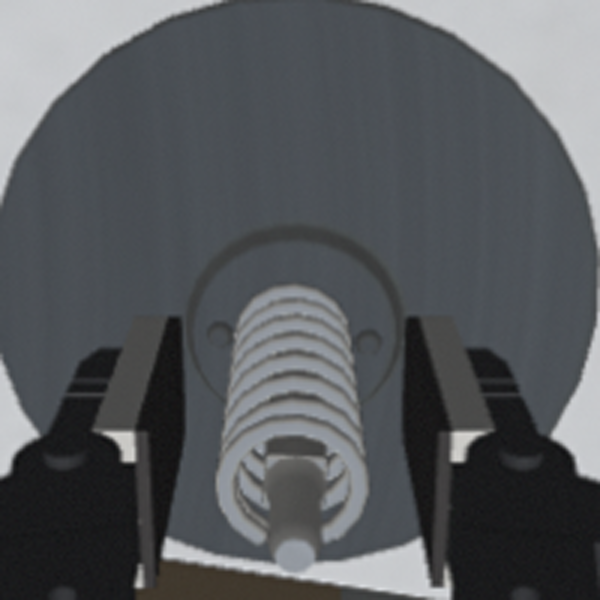

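Call:
step_arm([
  [0.4, -40, 0, 0, 0, 0, 0],
  [0.5, -56, 0, 0, 0, 0, 0],
  [0.5, 0, 59.2, -4.5, 0, 0, 0],
  [0.5, 0, 59.2, -4.5, 0, 0, 0],
  [0.5, 0, 59.2, -4.5, 0, 0, 0],
])

```text
clock: 32.7
ee_pos: [514.4, 97.3, 145.9]
ee_rot: [2.127, 0.193, -2.125]
ft_force: [1.4, 0.2, 0.1]
grip_width: 42.6
```

Call:
step_arm([
  [0.5, 2, 59.2, -4.5, 0, 0, 0],
  [0.5, 2, 59.2, -4.5, 0, 0, 0],
  [0.5, 2, 59.2, -4.5, 0, 0, 0],
  [0.5, 2, 59.2, -4.5, 0, 0, 0],
  [0.5, 5, 59.2, -4.5, 0, 0, 0],
])

```text
clock: 33.33
ee_pos: [589.9, -190.4, 132.7]
ee_rot: [2.127, 0.192, -2.126]
ft_force: [0.8, -0.2, -0.4]
grip_width: 42.5
```

Call:
step_arm([
  [0.5, 0, 0, 0, 0, 0, 0],
  [0.5, 0, 0, 0, 0, 0, 0],
  [0.5, 0, 0, 0, 0, 0, 0],
  [0.5, 0, 0, 0, 0, 0, 0],
  [0.5, 0, 0, 0, 0, 0, 0],
])

```text
clock: 33.95
ee_pos: [589.5, -187.4, 132.8]
ee_rot: [2.126, 0.194, -2.126]
ft_force: [-0.7, 0.5, 0.3]
grip_width: 42.8
```

```bash
python3 hov.py w31
python3 - <<'E'
import cv2
im=cv2.imread('pics/w31.png');cv2.imwrite('pics/w31e.png',cv2.resize(im[190:260,240:320],None,fx=8,fy=8,interpolation=2))
E
```

```text
t 33.95 pos [ 589.5 -187.4  132.8] rotm x,y [[0.0, -0.0, -1.0], [0.181, -0.983, 0.0]] F [-0.7  0.5  0.3] w 42.8 q [-0.47  0.28  1.81 -0.    1.05  0.92]
t 34.0 pos [ 589.5 -187.7  132.8] rotm x,y [[0.0, -0.0, -1.0], [0.181, -0.984, 0.0]] F [ 0.6 -0.1 -1. ] w 43.0 q [-0.47  0.28  1.81 -0.    1.05  0.92]
```

View pics/w31e.png

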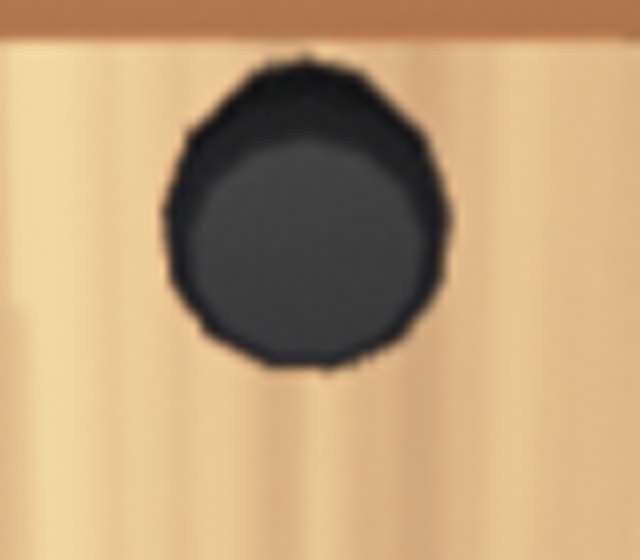

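View pics/w31.png

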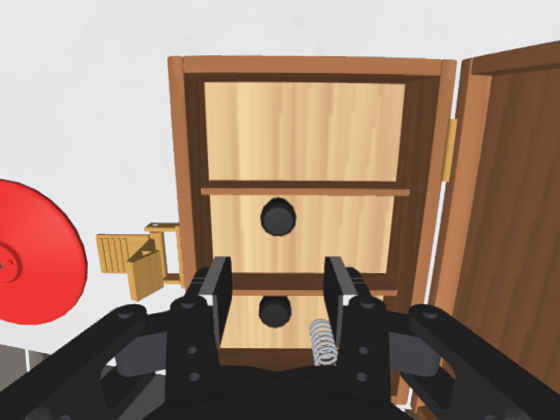

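Run:
```python
from h import *
I,s=load('w31'); p=(240+307/8,190+250/8)
w=onz(p,I,36); print(w.round(1)); s=st(); M=R.from_rotvec(s['ee_rot']).as_matrix(); print((M.T@(np.array([w[0],w[1],34])-s['ee_pos'])).round(1))
```

```text
[ 589.9 -188.3   36. ]
t 34.0 pos [ 589.5 -187.7  132.8] rotm x,y [[0.0, -0.0, -1.0], [0.181, -0.984, 0.0]] F [ 0.6 -0.1 -1. ] w 43.0 q [-0.47  0.28  1.81 -0.    1.05  0.92]
[98.8  0.7 -0.2]
```

Call:
step_arm([
  [0.5, 30, 0.5, -0.2, 0, 0, 0],
  [0.5, 30, 0, 0, 0, 0, 0],
  [0.5, 23, 0, 0, 0, 0, 0],
  [0.5, 12, 0, 0, 0, 0, 0],
  [0.5, 4, 0, 0, 0, 0, 0],
])

```text
clock: 34.62
ee_pos: [589.6, -188.6, 33.1]
ee_rot: [2.126, 0.193, -2.128]
ft_force: [-0.2, -0.0, 0.3]
grip_width: 42.8
```

Call:
step_arm([
  [0.5, 0, 0, 0, 0, 0, 0],
  [0.2, 0, 0, 0, 0, 0, 0],
  [0.2, 0, 0, 0, 0, 0, 0],
  [0.2, 0, 0, 0, 0, 0, 0],
  [0.2, 0, 0, 0, 0, 0, 0],
])

```text
clock: 35.25
ee_pos: [590.7, -189.3, 35.1]
ee_rot: [2.128, 0.191, -2.124]
ft_force: [-1.0, -0.7, 5.5]
grip_width: 23.9
```

```bash
python3 hk.py w32
python3 - <<'E'
from h import *
yaw=np.arctan2(BX[1],BX[0]); M=Rt(yaw); s=sense(); p=s['ee_pos'].copy(); p[2]=140; e=plan(p,M,3); plan(np.array([475,220,150]),M,start=e)
E
```

```text
t 35.25 pos [ 590.7 -189.3   35.1] rotm x,y [[0.002, -0.001, -1.0], [0.18, -0.984, 0.002]] F [-1.  -0.7  5.5] w 23.9 q [-0.47  0.42  1.83 -0.    0.88  0.92]
t 35.3 pos [ 590.8 -189.3   35. ] rotm x,y [[0.002, -0.001, -1.0], [0.18, -0.984, 0.002]] F [0.1 0.2 5.7] w 23.5 q [-0.47  0.42  1.83 -0.    0.88  0.92]
[-35.0, 0.1, -0.1, -0.0, -0.001, -0.001]
[-35.0, -0.0, -0.0, -0.0, -0.001, -0.001]
[-35.0, -0.0, 0.0, -0.0, -0.001, -0.001]
ends [ 590.8 -189.3  140. ] rotdist [-0.    -0.002 -0.002]
[-1.2, -52.9, 5.0, -0.0, 0.0, 0.0]
[-1.1, -53.0, 5.1, -0.0, 0.0, 0.0]
[-1.2, -52.9, 5.0, -0.0, 0.0, 0.0]
[-1.2, -52.9, 5.1, -0.0, 0.0, 0.0]
[-1.2, -53.0, 5.0, -0.0, 0.0, 0.0]
[-1.1, -52.9, 5.1, -0.0, 0.0, 0.0]
[-1.2, -53.0, 5.0, -0.0, 0.0, 0.0]
[-1.2, -52.9, 5.1, -0.0, 0.0, 0.0]
ends [475. 220. 150.] rotdist [-0.     0.001  0.001]
```

View pics/w32d.png

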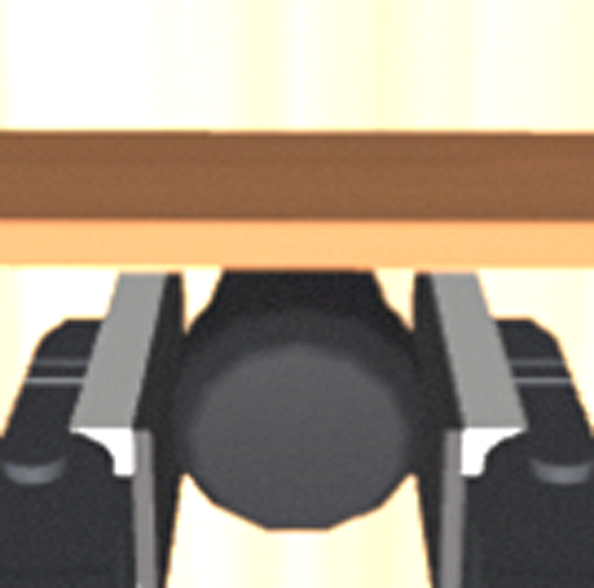

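Call:
step_arm([
  [0.2, -30, 0, 0, 0, 0, 0],
  [0.2, -40, 0, 0, 0, 0, 0],
  [0.2, -40, 0, 0, 0, 0, 0],
  [0.2, -1.2, -53, 5, 0, 0, 0],
  [0.2, -1.2, -53, 5, 0, 0, 0],
])

```text
clock: 35.92
ee_pos: [560.4, -85.6, 146.2]
ee_rot: [2.128, 0.191, -2.127]
ft_force: [0.1, 0.5, -0.1]
grip_width: 23.8
```

Call:
step_arm([
  [0.2, -1.2, -53, 5, 0, 0, 0],
  [0.2, -1.2, -53, 5, 0, 0, 0],
  [0.2, -1.2, -53, 5, 0, 0, 0],
  [0.2, -1.2, -53, 5, 0, 0, 0],
  [0.2, -1.2, -53, 5, 0, 0, 0],
])

```text
clock: 36.55
ee_pos: [487.5, 171.3, 151.5]
ee_rot: [2.126, 0.192, -2.128]
ft_force: [0.2, 1.3, -0.2]
grip_width: 23.5
```

Call:
step_arm([
  [0.2, -1.2, -53, 5, 0, 0, 0],
  [0.2, 0, 0, 0, 0, 0, 0],
  [0.2, 0, 0, 0, 0, 0, 0],
  [0.2, 0, 0, 0, 0, 0, 0],
  [0.2, 0, 0, 0, 0, 0, 0],
])

```text
clock: 37.17
ee_pos: [474.6, 220.0, 153.0]
ee_rot: [2.127, 0.19, -2.128]
ft_force: [0.2, 1.2, 0.3]
grip_width: 23.8
```

```bash
python3 hov.py w33;  python3 - <<'E'
import cv2
im=cv2.imread('pics/w33.png');cv2.imwrite('pics/w33e.png',cv2.resize(im[150:280,140:290],None,fx=4,fy=4,interpolation=2))
E
```

```text
t 37.17 pos [474.6 220.  153. ] rotm x,y [[-0.0, -0.0, -1.0], [0.178, -0.984, 0.0]] F [0.2 1.2 0.3] w 23.8 q [ 0.24  0.06  2.03 -0.    1.06  1.63]
t 37.23 pos [474.6 220.2 153. ] rotm x,y [[-0.0, -0.0, -1.0], [0.178, -0.984, 0.0]] F [ 0.2 -0.1 -0.2] w 23.6 q [ 0.24  0.06  2.03 -0.    1.06  1.63]
```

View pics/w33e.png

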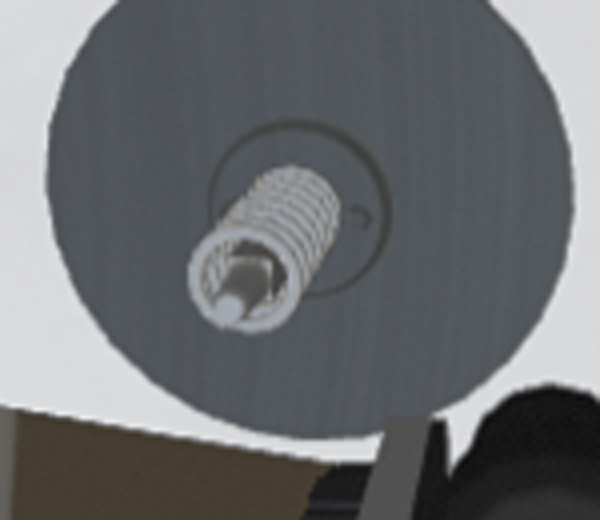

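View pics/w33.png

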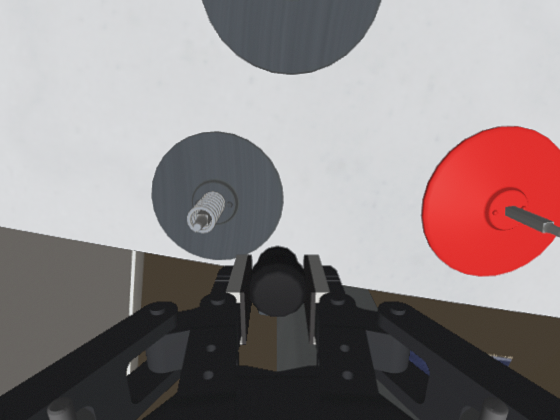

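Run:
```python
from h import *
I,s=load('w33'); print('tip far',onz((197.3,227.3),I,77).round(1))
I,s=load('w30'); print('tip near',onz((180+294/3,150+556/3),I,77).round(1),s['ee_pos'])
yaw=np.arctan2(BX[1],BX[0]); plan(np.array([469,271.2,116]),Rt(yaw),3)
```

```text
tip far [468.5 270.1  77. ]
tip near [468.7 270.6  77. ] [468.80053629 271.00665481  49.26134385]
[12.3, -17.1, -1.2, -0.001, 0.0, -0.0]
[12.4, -17.1, -1.2, -0.001, 0.0, -0.0]
[12.3, -17.0, -1.2, -0.001, 0.0, -0.0]
ends [469.  271.2 116. ] rotdist [-0.002  0.    -0.   ]
```

Call:
step_arm([
  [0.2, 12.3, -23, -1.6, 0, 0, 0],
  [0.2, 12.3, -20, -1.2, 0, 0, 0],
  [0.2, 12.4, -8.2, -0.5, 0, 0, 0],
  [0.2, 0, 0, 0, 0, 0, 0],
  [0.2, 0, 0, 0, 0, 0, 0],
])

```text
clock: 37.85
ee_pos: [468.6, 271.6, 116.3]
ee_rot: [2.127, 0.192, -2.127]
ft_force: [0.4, -1.1, -0.0]
grip_width: 23.7
```

Call:
step_arm([
  [0.2, 0, 0, 0, 0, 0, 0],
  [0.2, 0, 0, 0, 0, 0, 0],
  [0.2, 0, 0, 0, 0, 0, 0],
])

```text
clock: 38.22
ee_pos: [468.4, 272.0, 116.4]
ee_rot: [2.127, 0.192, -2.127]
ft_force: [0.2, 0.5, 0.5]
grip_width: 23.9
```

```bash
python3 hk.py w34
```

```text
t 38.23 pos [468.4 272.  116.4] rotm x,y [[0.0, -0.0, -1.0], [0.179, -0.984, 0.0]] F [0.2 0.5 0.5] w 23.9 q [ 0.34  0.15  2.01 -0.    0.99  1.73]
t 38.27 pos [468.4 272.  116.3] rotm x,y [[0.0, -0.0, -1.0], [0.179, -0.984, 0.0]] F [ 0.5 -0.3  0.1] w 23.6 q [ 0.34  0.15  2.01 -0.    0.99  1.73]
```

View pics/w34d.png

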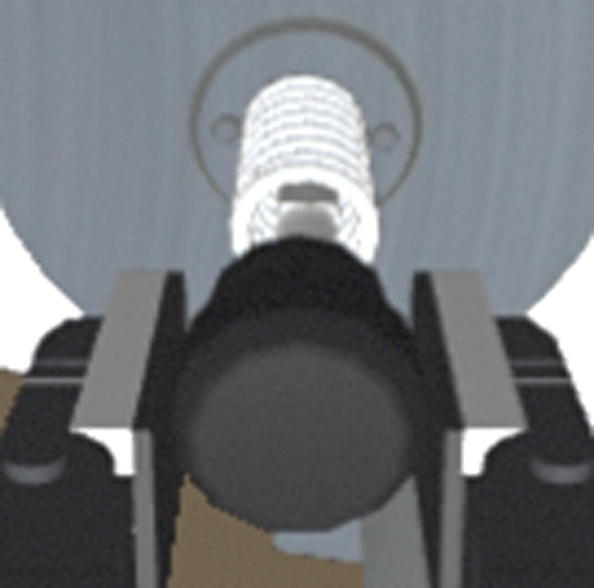

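Call:
step_arm([
  [0.2, 4, 0.8, -0.1, 0, 0, 0],
  [0.2, 4, 0, 0, 0, 0, 0],
  [0.2, 4, 0, 0, 0, 0, 0],
  [0.2, 3, 0, 0, 0, 0, 0],
  [0.2, 0, 0, 0, 0, 0, 0],
])

```text
clock: 38.9
ee_pos: [468.2, 271.2, 100.6]
ee_rot: [2.126, 0.192, -2.128]
ft_force: [0.2, 0.7, -0.2]
grip_width: 23.7
```

```bash
python3 hk.py w35
```

```text
t 38.9 pos [468.2 271.2 100.6] rotm x,y [[-0.001, -0.0, -1.0], [0.18, -0.984, 0.0]] F [ 0.2  0.7 -0.2] w 23.7 q [ 0.34  0.17  2.01 -0.    0.96  1.73]
t 38.95 pos [468.4 271.3 100.9] rotm x,y [[-0.0, -0.0, -1.0], [0.18, -0.984, 0.0]] F [ 0.7  0.4 -1.1] w 23.2 q [ 0.34  0.17  2.01 -0.    0.96  1.73]
```

View pics/w35d.png

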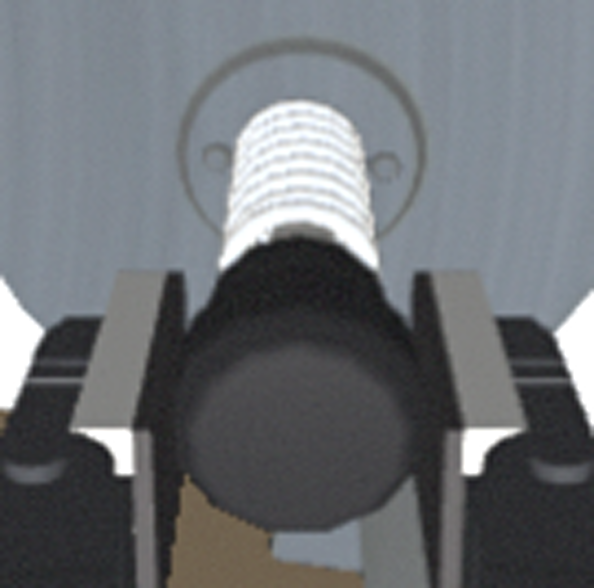

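Call:
step_arm([
  [0.2, 4, 0, 0, 0, 0, 0],
  [0.2, 3, 0, 0, 0, 0, 0],
  [0.2, 1.5, 0, 0, 0, 0, 0],
  [0.2, 0, 0, 0, 0, 0, 0],
])

```text
clock: 39.45
ee_pos: [468.8, 271.4, 92.9]
ee_rot: [2.127, 0.193, -2.126]
ft_force: [0.1, -0.3, 1.8]
grip_width: 23.6
```

Call:
step_arm([
  [0.4, 0, 0, 0, 0, 0, 0],
  [0.45, 0, 0, 0, 0, 0, 0],
  [0.45, -8, 0, 0, 0, 0, 0],
  [0.45, -30, 0, 0, 0, 0, 0],
  [0.45, -25, 0, 0, 0, 0, 0],
])

```text
clock: 40.08
ee_pos: [468.7, 271.4, 157.0]
ee_rot: [2.127, 0.193, -2.126]
ft_force: [0.8, -0.3, -0.2]
grip_width: 38.6
```

```bash
python3 lidlook.py w36
```

```text
wrist lid_small [280.1 200. ] 0.63 [469. 269.   0.]
wrist lid_large [544.4 204.3] 0.83 [509.  33.   0.]
scene lid_medium [331.  234.1] 0.65 [ 583. -218.    0.]
scene lid_large [239.9 201.8] 0.74 [638. 239.   0.]
scene lid_large [273.5 226.4] 0.68 [530.  20.   0.]
side lid_small [201.9 251.5] 0.44 [460. 259.   0.]
side lid_large [340.2 220.8] 0.75 [ 569. -207.    0.]
side lid_large [271.8 234.9] 0.72 [518.  29.   0.]
side lid_large [209.9 211.9] 0.67 [644. 241.   0.]
t 40.67 pos [468.2 271.2 154.9] rotm x,y [[-0.001, -0.001, -1.0], [0.18, -0.984, 0.0]] F [-0.1  0.3  0.5] w 38.3 q [ 0.34  0.09  1.98 -0.    1.06  1.73]
```

View pics/w36wr.png

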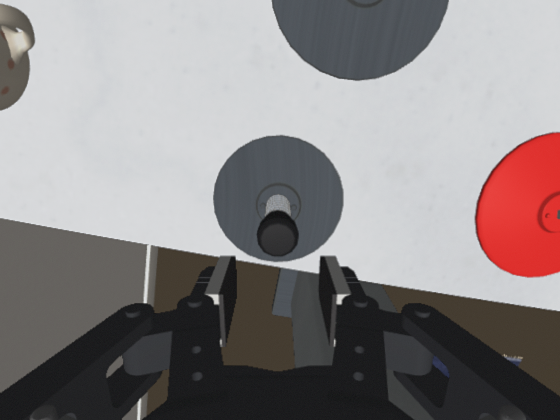

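View pics/w36sc.png

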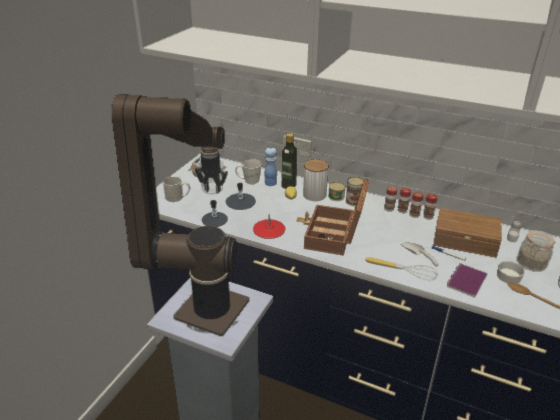

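```bash
cat > lidpath.py <<'E'
from h import *
Y=-35; H=14.5
def tcp(th,pen=3):
    c,s_=np.cos(th),np.sin(th)
    if th>np.pi/2:
        d=25; ex=82-160*c+22.5*s_; ez=62.5+160*s_+22.5*c
        return b2w(ex-pen+H,Y,ez-25+19)
    d=5+20*min(1,max(0,(th-0.25))/0.9); L=160-d
    P=np.array([-L*c+22.5*s_,L*s_+22.5*c])-pen*np.array([s_,c])
    return b2w(82+P[0]+H,Y,62.5+P[1]+19)
if __name__=='__main__':
    yaw=np.arctan2(BX[1],BX[0]); M=Rt(yaw)
    print('to over'); e=plan(np.array([520,100,300]),M); p=b2w(190,Y,300); e=plan(p,M,start=e)
    p=b2w(185,Y,tcp(1.75)[2]); print('down'); e=plan(p,M,start=e)
    print('to contact',tcp(1.75,0)); e=plan(tcp(1.75,0),M,2,start=e)
    for th in np.arange(1.65,0.1,-0.11):
        q=tcp(th); d=M.T@(q-e[0]); d=np.round(d,1); e=(e[0]+M@d,M); print(round(th,2),d.tolist(),e[0].round(0))
E
python3 lidpath.py
```

```text
to over
[-36.3, 44.4, -5.0, -0.0, 0.0, -0.0]
[-36.2, 44.5, -5.0, -0.0, 0.0, -0.0]
[-36.3, 44.4, -5.0, -0.0, 0.0, -0.0]
[-36.3, 44.4, -5.0, -0.0, 0.0, -0.0]
ends [520. 100. 300.] rotdist [-0.     0.001 -0.   ]
[0.0, 55.6, 4.4, -0.0, 0.0, -0.0]
[0.1, 55.6, 4.4, -0.0, 0.0, -0.0]
[-0.0, 55.6, 4.4, -0.0, 0.0, -0.0]
[0.0, 55.5, 4.4, -0.0, 0.0, -0.0]
[0.1, 55.6, 4.4, -0.0, 0.0, -0.0]
[-0.0, 55.6, 4.4, -0.0, 0.0, -0.0]
[0.0, 55.6, 4.4, -0.0, 0.0, -0.0]
[0.1, 55.6, 4.3, -0.0, 0.0, -0.0]
[-0.0, 55.6, 4.4, -0.0, 0.0, -0.0]
ends [ 571.  -399.2  300. ] rotdist [-0.     0.001 -0.   ]
down
[45.0, -2.5, -0.0, -0.0, 0.001, -0.0]
[45.1, -2.6, -0.0, -0.0, 0.001, -0.0]
ends [ 570.  -394.2  209.9] rotdist [-0.     0.001 -0.   ]
to contact [ 563.25123625 -357.05496996  209.92721525]
[-0.0, -18.9, -0.0, -0.0, -0.0, -0.0]
[-0.1, -18.9, -0.0, -0.0, -0.0, -0.0]
ends [ 563.2 -357.1  210. ] rotdist [-0.    -0.001 -0.   ]
1.65 [-4.2, -18.6, -0.0] [ 560. -339.  214.]
1.54 [-2.9, -16.7, -0.0] [ 557. -322.  217.]
1.43 [-0.8, -15.0, -0.0] [ 554. -308.  218.]
1.32 [0.8, -15.0, -0.0] [ 551. -293.  217.]
1.21 [2.4, -14.8, -0.0] [ 549. -278.  215.]
1.1 [3.0, -14.9, -0.0] [ 546. -264.  212.]
0.99 [3.6, -15.4, -0.0] [ 543. -248.  208.]
0.88 [5.5, -15.1, -0.0] [ 541. -234.  203.]
0.77 [7.2, -14.6, -0.0] [ 538. -219.  195.]
0.66 [9.0, -13.9, -0.0] [ 536. -206.  186.]
0.55 [10.7, -12.9, -0.0] [ 533. -193.  176.]
0.44 [12.3, -11.9, -0.0] [ 531. -181.  163.]
0.33 [13.8, -10.5, -0.0] [ 529. -171.  150.]
0.22 [15.2, -8.4, -0.0] [ 528. -163.  134.]
0.11 [16.5, -4.9, -0.0] [ 527. -158.  118.]
```

View pics/w36si.png

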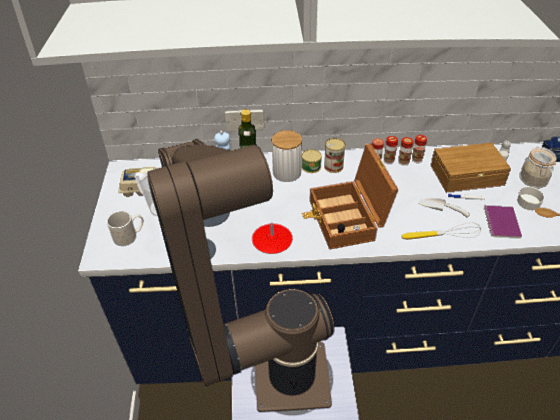

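Call:
step_arm([
  [0, -40, 44.4, -5, 0, 0, 0],
  [0, -40, 44.4, -5, 0, 0, 0],
  [0, -36, 44.4, -5, 0, 0, 0],
  [0, -30, 44.4, -5, 0, 0, 0],
  [0, 0, 55.6, 4.4, 0, 0, 0],
])

```text
clock: 41.3
ee_pos: [527.6, 43.4, 305.4]
ee_rot: [2.133, 0.192, -2.118]
ft_force: [0.1, -0.2, 0.2]
grip_width: 0.0
```

Call:
step_arm([
  [0, 0, 55.6, 4.4, 0, 0, 0],
  [0, 0, 55.6, 4.4, 0, 0, 0],
  [0, 0, 55.6, 4.4, 0, 0, 0],
  [0, 0, 55.6, 4.4, 0, 0, 0],
  [0, 0, 55.6, 4.4, 0, 0, 0],
])

```text
clock: 41.92
ee_pos: [554.0, -234.5, 301.5]
ee_rot: [2.127, 0.192, -2.127]
ft_force: [1.5, -0.2, 0.7]
grip_width: 0.0
```

Call:
step_arm([
  [0, 0, 55.6, 4.4, 0, 0, 0],
  [0, 0, 55.6, 4.4, 0, 0, 0],
  [0, 0, 55.6, 4.4, 0, 0, 0],
  [0, 0, 0, 0, 0, 0, 0],
  [0, 0, 0, 0, 0, 0, 0],
])

```text
clock: 42.55
ee_pos: [570.9, -398.8, 301.0]
ee_rot: [2.127, 0.194, -2.128]
ft_force: [0.2, 0.8, -0.8]
grip_width: -0.1
```

Run:
```python
from h import *
st(); snap('wrist','w37'); snap('side','w37si'); snap('scene','w37sc')
im=cv2.imread('pics/w37si.png')
```

```text
t 42.55 pos [ 570.9 -398.8  301. ] rotm x,y [[-0.001, 0.001, -1.0], [0.179, -0.984, -0.001]] F [ 0.2  0.8 -0.8] w -0.1 q [-0.76  0.3   1.46  0.    1.38  0.64]
```

View pics/w37.png

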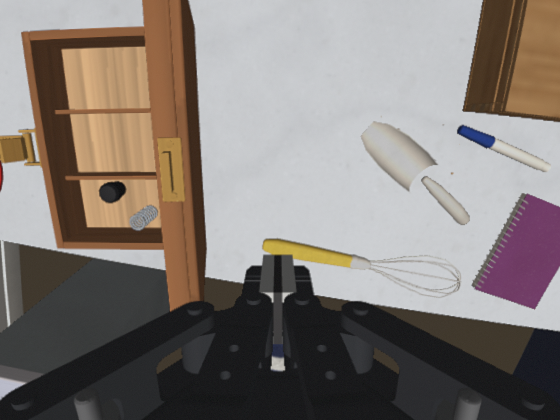

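View pics/w37si.png

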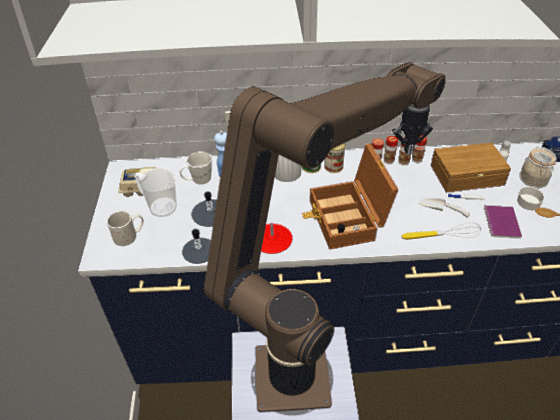

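View pics/w37sc.png

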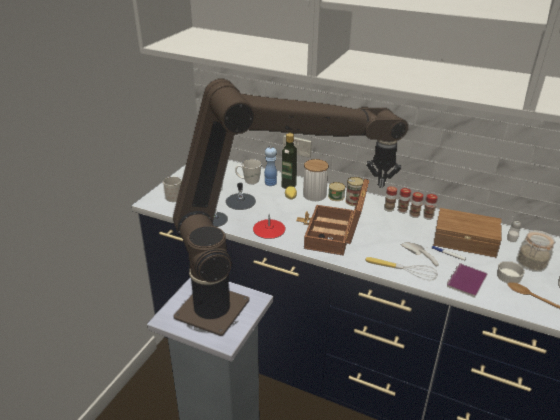

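Run:
```python
from h import *
I,s=load('w37'); M=R.from_rotvec(s['ee_rot']).as_matrix()
for p in [(186,30),(199,150),(206,300)]:
  for z in (212,216): 
    w=onz(p,I,z); print(p,z,w.round(0),'box x',round((w-BO)@BX,1),'y',round((w-BO)@BY),'tool y',ontool(p,I,s,s['ee_pos'][2]-z)[1].round(1))
```

```text
(186, 30) 212 [ 679. -325.  212.] box x 136.6 y 85 tool y -53.0
(186, 30) 216 [ 678. -326.  216.] box x 137.6 y 84 tool y -52.0
(199, 150) 212 [ 611. -341.  212.] box x 140.3 y 15 tool y -49.3
(199, 150) 216 [ 612. -342.  216.] box x 141.2 y 15 tool y -48.3
(206, 300) 212 [ 505. -358.  212.] box x 138.1 y -92 tool y -51.4
(206, 300) 216 [ 508. -359.  216.] box x 139.1 y -90 tool y -50.4
```

Run:
```python
from h import *
for t,pts in [('w31',[((202,190.5),(-69,38.5,36)),((409,192),(73,38.5,36)),((211,291.5),(-69,-38.5,36)),((397,293),(73,-38.5,36))]),('w9',[((148,243.2),(-69,38.5,36)),((346.4,243.6),(73,38.5,36))])]:
    I,s=load(t)
    for p,b in pts:
        w=onz(p,I,36); o=w-b[0]*BX-b[1]*BY; print(t,b,o.round(1))
I,s=load('w37'); 
for p,b in [((55,111),(-69,38.5,36)),((65,177),(-69,-38.5,36))]:
    w=onz(p,I,36); o=w-b[0]*BX-b[1]*BY; print('w37',b,o.round(1))
```

```text
w31 (-69, 38.5, 36) [ 576.5 -208.4   36. ]
w31 (73, 38.5, 36) [ 575.4 -207.2   36. ]
w31 (-69, -38.5, 36) [ 577.2 -210.    36. ]
w31 (73, -38.5, 36) [ 575.1 -207.1   36. ]
w9 (-69, 38.5, 36) [ 575.9 -208.    36. ]
w9 (73, 38.5, 36) [ 575.8 -207.4   36. ]
w37 (-69, 38.5, 36) [ 576.8 -208.1   36. ]
w37 (-69, -38.5, 36) [ 576.7 -207.4   36. ]
```

```bash
sed -i 's/BO=np.array(\[571.2,-206,0.\])/BO=np.array([576,-208,0.])/' h.py
python3 - <<'E'
from lidpath import *
yaw=np.arctan2(BX[1],BX[0]); M=Rt(yaw); s=st()
p=tcp(1.75,0); q=p+12*BX; print('down'); e=plan(np.array([q[0],q[1],p[2]]),M,3); print('contact'); e=plan(p,M,1,start=e)
for th in np.arange(1.65,0.1,-0.11):
    q=tcp(th); d=np.round(M.T@(q-e[0]),1); e=(e[0]+M@d,M); print(round(th,2),d.tolist(),e[0].round(0))
E
```

```text
t 42.7 pos [ 571.3 -397.7  302.1] rotm x,y [[0.0, -0.0, -1.0], [0.181, -0.983, 0.0]] F [ 0.7 -0.1  0.5] w 0.1 q [-0.75  0.3   1.47 -0.    1.38  0.64]
down
[30.7, -8.9, -1.2, 0.0, -0.0, -0.0]
[30.7, -8.9, -1.3, 0.0, -0.0, -0.0]
[30.7, -8.8, -1.2, 0.0, -0.0, -0.0]
ends [ 570.2 -370.9  210. ] rotdist [ 0.001 -0.    -0.   ]
contact
[0.0, -12.0, -0.1, 0.001, -0.0, -0.0]
ends [ 568.1 -359.1  210. ] rotdist [ 0.001 -0.    -0.   ]
1.65 [-4.2, -18.6, 0.0] [ 565. -341.  214.]
1.54 [-2.9, -16.8, 0.0] [ 562. -324.  217.]
1.43 [-0.8, -14.9, 0.0] [ 559. -310.  218.]
1.32 [0.8, -15.0, 0.0] [ 556. -295.  217.]
1.21 [2.4, -14.8, 0.0] [ 554. -280.  215.]
1.1 [3.0, -15.0, 0.0] [ 551. -266.  212.]
0.99 [3.6, -15.3, 0.0] [ 548. -250.  208.]
0.88 [5.5, -15.1, 0.0] [ 546. -236.  203.]
0.77 [7.2, -14.6, 0.0] [ 543. -221.  195.]
0.66 [9.0, -13.9, 0.0] [ 540. -208.  186.]
0.55 [10.7, -13.0, 0.0] [ 538. -195.  176.]
0.44 [12.3, -11.8, 0.0] [ 536. -183.  163.]
0.33 [13.8, -10.5, 0.0] [ 534. -173.  150.]
0.22 [15.2, -8.4, 0.0] [ 533. -165.  134.]
0.11 [16.5, -4.9, 0.0] [ 532. -160.  118.]
```

Call:
step_arm([
  [0, 32, -6, -1.2, 0, 0, 0],
  [0, 32, -6, -1.2, 0, 0, 0],
  [0, 28, -8, -1.2, 0, 0, 0],
  [0, 0, -6.6, 0, 0, 0, 0],
  [0, 0, 0, 0, 0, 0, 0],
])

```text
clock: 43.32
ee_pos: [570.5, -371.7, 211.6]
ee_rot: [2.127, 0.192, -2.124]
ft_force: [-0.8, -0.7, 0.7]
grip_width: 0.1
```

Call:
step_arm([
  [0, 0, -12, 0, 0, 0, 0],
  [0, -4.2, -18.6, 0, 0, 0, 0],
  [0, -2.9, -16.8, 0, 0, 0, 0],
  [0, -0.8, -14.9, 0, 0, 0, 0],
])

```text
clock: 43.82
ee_pos: [558.9, -310.2, 219.1]
ee_rot: [2.128, 0.191, -2.124]
ft_force: [1.2, -2.2, 1.1]
grip_width: 0.0
```

Run:
```python
from h import *
st(); snap('wrist','w38'); snap('side','w38si')
im=cv2.imread('pics/w38si.png')[60:270,260:500]; cv2.imwrite('pics/w38c.png',cv2.resize(im,None,fx=2.8,fy=2.8,interpolation=2)); st()
```

```text
t 43.83 pos [ 558.9 -310.2  219.1] rotm x,y [[0.002, -0.002, -1.0], [0.18, -0.984, 0.002]] F [ 1.2 -2.2  1.1] w 0.0 q [-0.67  0.23  1.7  -0.    1.21  0.72]
t 43.92 pos [ 558.6 -309.2  218.2] rotm x,y [[0.0, 0.0, -1.0], [0.181, -0.983, 0.0]] F [ 0.7 -1.8  0.8] w -0.2 q [-0.66  0.23  1.7   0.    1.21  0.72]
```

View pics/w38c.png

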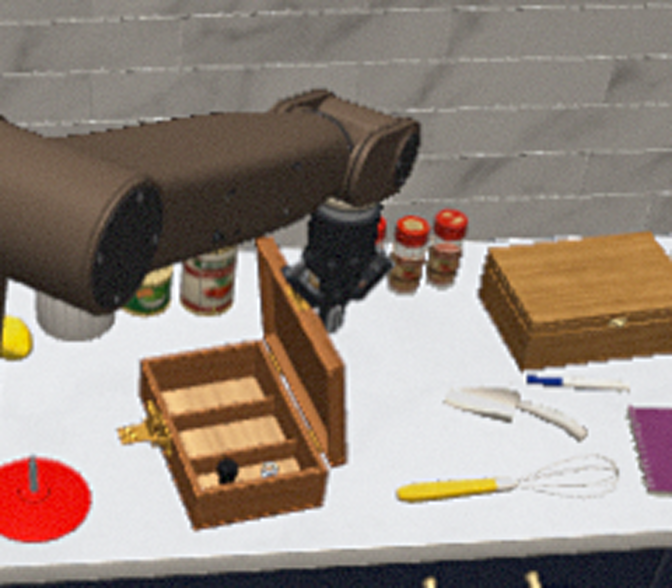

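View pics/w38.png

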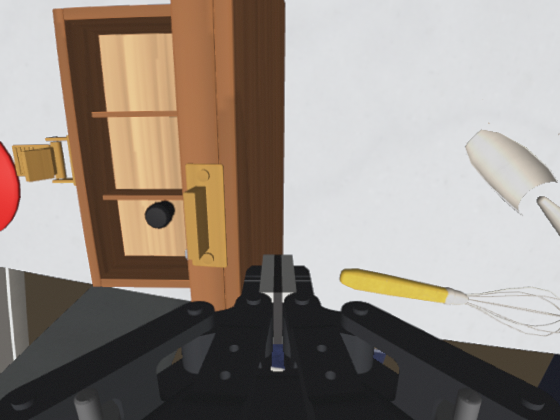

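Call:
step_arm([
  [0, 0.8, -15, 0, 0, 0, 0],
  [0, 2.4, -14.8, 0, 0, 0, 0],
  [0, 3, -15, 0, 0, 0, 0],
  [0, 3.6, -15.3, 0, 0, 0, 0],
  [0, 5.5, -15.1, 0, 0, 0, 0],
])

```text
clock: 44.55
ee_pos: [544.5, -235.9, 201.3]
ee_rot: [2.125, 0.193, -2.128]
ft_force: [0.7, -2.6, -0.7]
grip_width: 0.1
```

Run:
```python
from h import *
st(); snap('wrist','w39'); snap('side','w39si')
im=cv2.imread('pics/w39si.png')[60:270,260:500]; cv2.imwrite('pics/w39c.png',cv2.resize(im,None,fx=2.8,fy=2.8,interpolation=2)); st()
```

```text
t 44.55 pos [ 544.5 -235.9  201.3] rotm x,y [[-0.001, 0.0, -1.0], [0.18, -0.984, -0.0]] F [ 0.7 -2.6 -0.7] w 0.1 q [-0.58  0.15  1.83 -0.    1.16  0.81]
t 44.65 pos [ 544.2 -234.8  200.9] rotm x,y [[-0.003, 0.002, -1.0], [0.181, -0.983, -0.003]] F [-0.4 -1.2  2. ] w 0.1 q [-0.58  0.15  1.83  0.    1.16  0.81]
```

View pics/w39c.png

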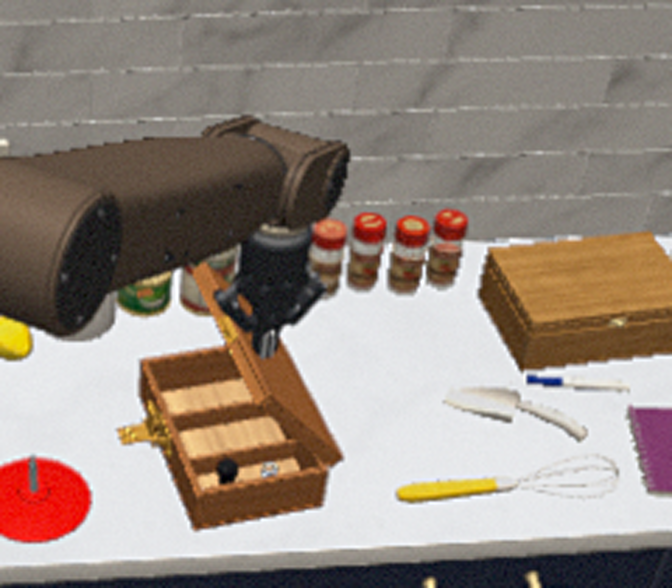

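View pics/w39.png

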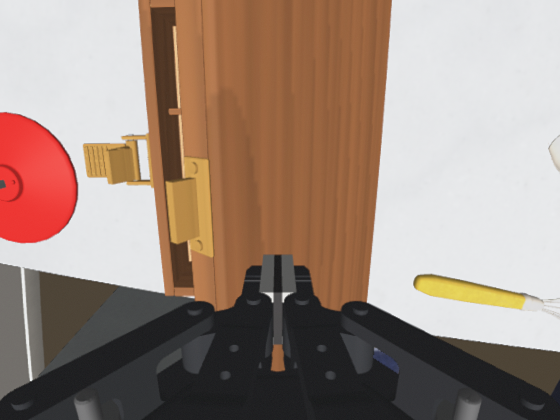

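Going well; continue along the arc.

Call:
step_arm([
  [0, 7.2, -14.6, 0, 0, 0, 0],
  [0, 9, -13.9, 0, 0, 0, 0],
  [0, 10.7, -13, 0, 0, 0, 0],
  [0, 12.3, -11.8, 0, 0, 0, 0],
])

```text
clock: 45.15
ee_pos: [535.3, -183.7, 162.3]
ee_rot: [2.126, 0.193, -2.127]
ft_force: [0.0, -1.8, 1.2]
grip_width: -0.0
```

Call:
step_arm([
  [0, 13.8, -10.5, 0, 0, 0, 0],
  [0, 15.2, -8.4, 0, 0, 0, 0],
  [0, 0, 0, 0, 0, 0, 0],
])

```text
clock: 45.52
ee_pos: [530.8, -164.4, 131.9]
ee_rot: [2.124, 0.197, -2.132]
ft_force: [-0.9, 0.6, 1.8]
grip_width: 0.2
```

Run:
```python
from h import *
st(); snap('wrist','w40'); snap('side','w40si')
im=cv2.imread('pics/w40si.png')[60:270,260:500]; cv2.imwrite('pics/w40c.png',cv2.resize(im,None,fx=2.8,fy=2.8,interpolation=2)); st()
s=sense(); d=s['ee_pos']-BO; print('box',d@BX,d@BY)
```

```text
t 45.52 pos [ 530.8 -164.4  131.9] rotm x,y [[-0.004, 0.003, -1.0], [0.18, -0.984, -0.004]] F [-0.9  0.6  1.8] w 0.2 q [-0.48  0.16  1.96  0.    1.03  0.91]
t 45.62 pos [ 531.7 -165.6  133.7] rotm x,y [[-0.002, 0.001, -1.0], [0.18, -0.984, -0.002]] F [-1.4  0.   2.1] w 0.0 q [-0.48  0.16  1.96  0.    1.03  0.91]
box -49.7210968664363 -35.94297914255424
```

View pics/w40c.png

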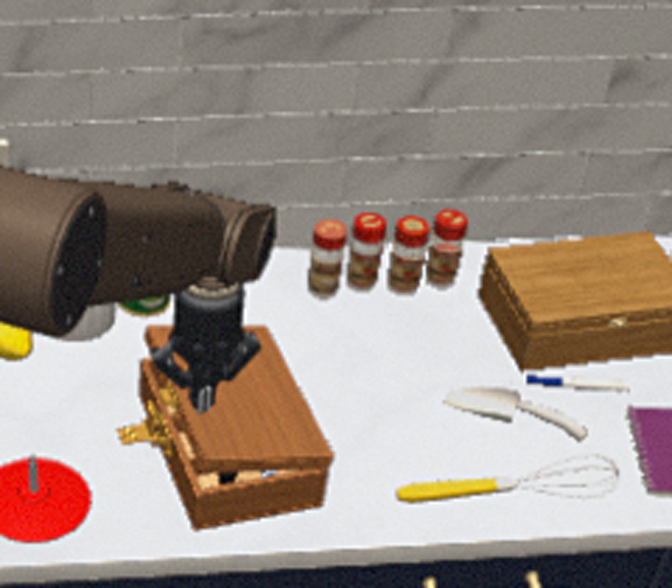

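View pics/w40.png

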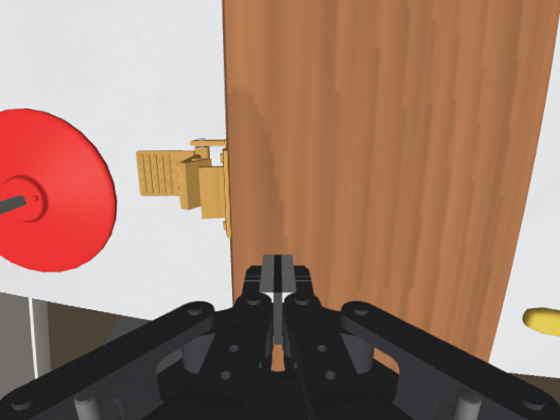

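Call:
step_arm([
  [0, 12, -3.5, 0, 0, 0, 0],
  [0, 10, -2, 0, 0, 0, 0],
  [0, 6, -0.5, 0, 0, 0, 0],
  [0, 0, 0, 0, 0, 0, 0],
])

```text
clock: 46.12
ee_pos: [531.8, -160.3, 106.7]
ee_rot: [2.128, 0.191, -2.124]
ft_force: [-0.9, -0.6, -0.7]
grip_width: -0.3
```

Run:
```python
from h import *
st(); snap('wrist','w41')
s=sense(); d=s['ee_pos']-BO; print('box',d@BX,d@BY)
```

```text
t 46.12 pos [ 531.8 -160.3  106.7] rotm x,y [[0.002, -0.001, -1.0], [0.18, -0.984, 0.001]] F [-0.9 -0.6 -0.7] w -0.3 q [-0.48  0.19  1.98  0.    0.97  0.91]
box -54.93253229747247 -35.17867048948393
```

View pics/w41.png

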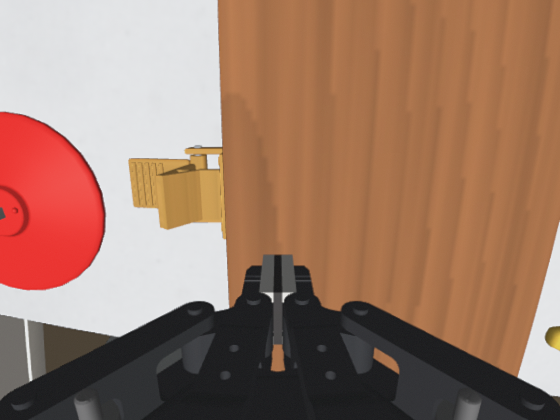

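Call:
step_arm([
  [0, 4, 0, 0, 0, 0, 0],
  [0, 3, 0, 0, 0, 0, 0],
  [0, 0, 0, 0, 0, 0, 0],
])

```text
clock: 46.55
ee_pos: [531.5, -160.0, 102.2]
ee_rot: [2.126, 0.194, -2.128]
ft_force: [-6.7, 4.4, 20.2]
grip_width: 0.2
```

Run:
```python
from h import *
st(); snap('wrist','w42')
```

```text
t 46.55 pos [ 531.5 -160.   102.2] rotm x,y [[-0.001, 0.001, -1.0], [0.18, -0.984, -0.001]] F [-6.7  4.4 20.2] w 0.2 q [-0.48  0.2   1.98  0.    0.97  0.91]
```

View pics/w42.png

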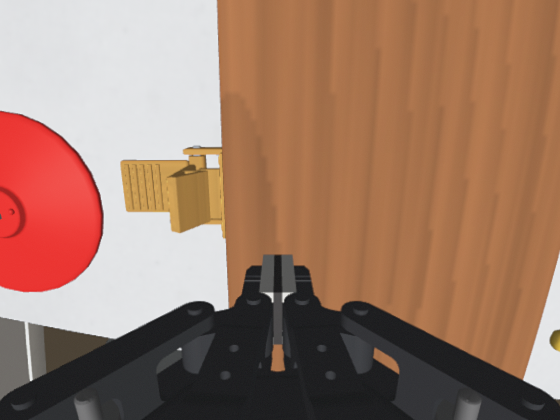

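Call:
step_arm([
  [0, -10, 0, 0, 0, 0, 0],
  [0, -40, 0, 0, 0, 0, 0],
  [0, -50, 0, 0, 0, 0, 0],
  [0, -50, 0, 0, 0, 0, 0],
  [0, 0, 0, 0, 0, 0, 0],
])

```text
clock: 47.22
ee_pos: [532.9, -161.3, 253.5]
ee_rot: [2.132, 0.187, -2.117]
ft_force: [-0.1, -0.2, -0.6]
grip_width: 0.5
```

Call:
step_arm([
  [0, 0, -30, 0, 0, 0, 0],
  [0, 0, 0, 0, 0, 0, 0],
  [0, 0, 0, 0, 0, 0, 0],
  [0, 0, 0, 0, 0, 0, 0],
])

```text
clock: 47.72
ee_pos: [525.5, -131.2, 248.2]
ee_rot: [2.126, 0.192, -2.129]
ft_force: [-0.1, 0.7, 0.3]
grip_width: -0.2
```

Run:
```python
from h import *
st(); snap('wrist','w43'); snap('side','w43si'); snap('scene','w43sc')
for t,b in [('w43si',(80,140,400,280)),('w43sc',(150,160,390,270))]:
    im=cv2.imread(f'pics/{t}.png')[b[1]:b[3],b[0]:b[2]]; cv2.imwrite(f'pics/{t}c.png',cv2.resize(im,None,fx=2.4,fy=2.4,interpolation=2))
```

```text
t 47.73 pos [ 525.5 -131.2  248.2] rotm x,y [[-0.001, 0.0, -1.0], [0.179, -0.984, -0.0]] F [-0.1  0.7  0.3] w -0.2 q [-0.43 -0.01  1.91 -0.    1.24  0.96]
```

View pics/w43.png

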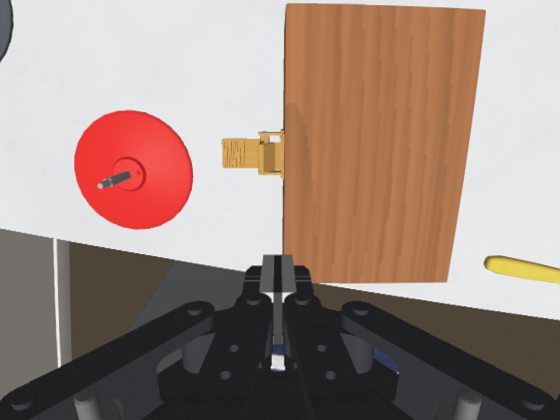

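View pics/w43sic.png

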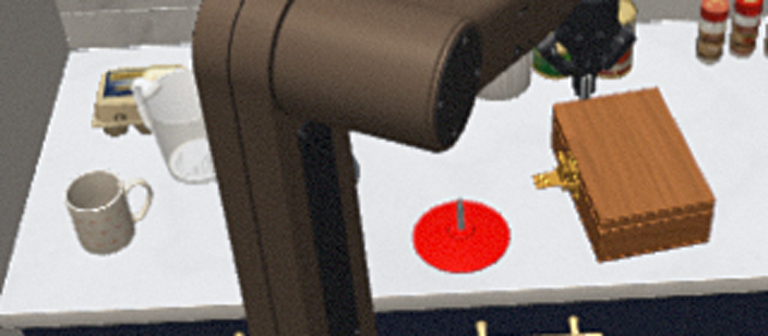

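View pics/w43scc.png

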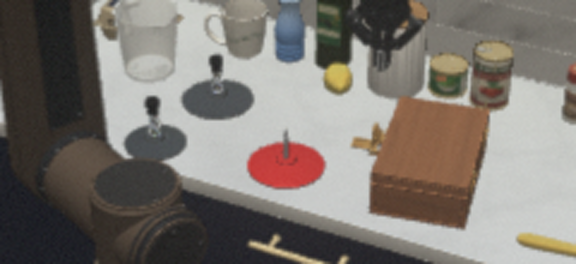

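Call:
step_arm([
  [0, -10, -56, 0, 0, 0, 0],
  [0, -10, -56, 0, 0, 0, 0],
  [0, -10, -56, -6, 0, 0, 0],
  [0, -10, -56, -6, 0, 0, 0],
  [0, 0, -30, -6, 0, 0, 0],
])

```text
clock: 48.5
ee_pos: [497.8, 124.7, 290.5]
ee_rot: [2.129, 0.195, -2.123]
ft_force: [0.4, -0.0, 0.5]
grip_width: -0.1
```

Call:
step_arm([
  [0, 0, 0, 0, 0, 0, 0],
  [0, 0, 0, 0, 0, 0, 0],
  [0, 0, 0, 0, 0, 0, 0],
  [0, 0, 0, 0, 0, 0, 0],
])

```text
clock: 49.0
ee_pos: [497.9, 121.5, 288.9]
ee_rot: [2.127, 0.191, -2.128]
ft_force: [0.1, 0.4, -0.2]
grip_width: -0.3
```

Run:
```python
from h import *
st(); snap('wrist','w44'); snap('side','w44si')
im=cv2.imread('pics/w44.png')[0:260,80:400]; cv2.imwrite('pics/w44c.png',cv2.resize(im,None,fx=2.3,fy=2.3,interpolation=2))
```

```text
t 49.0 pos [497.9 121.5 288.9] rotm x,y [[-0.0, -0.0, -1.0], [0.178, -0.984, 0.0]] F [ 0.1  0.4 -0.2] w -0.3 q [ 0.04 -0.11  1.93 -0.    1.32  1.43]
```

View pics/w44c.png

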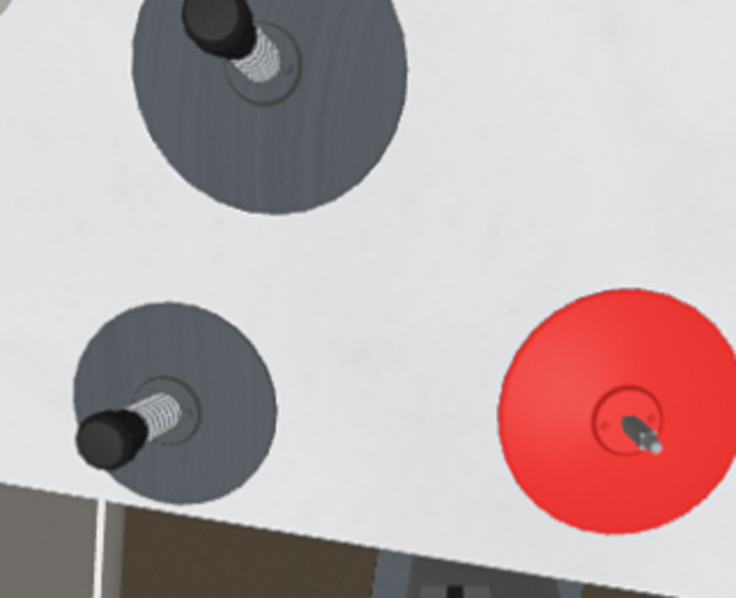

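View pics/w44si.png

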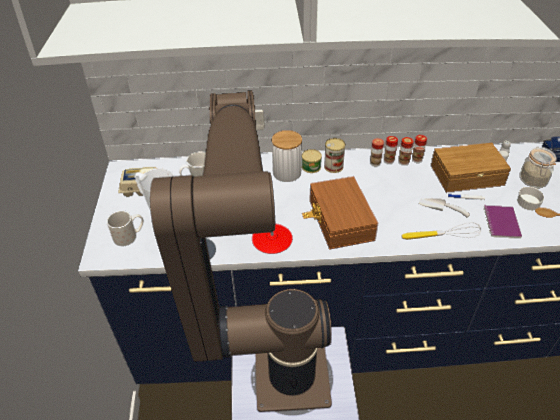

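Both knobs sit squarely on their coils. The box is shut with the latch at rest, the mug and whisk are where they started, and the arm touches nothing. Handing in.

```bash
python3 -c "
from plant import *
print(finish_job())"
```

```text
the job is handed in; nothing more can be done
None
```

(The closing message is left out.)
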